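Sort levelling bolts by thread pitch in the gauge case and lock it

TASK

Open the gauge case and sort the levelling bolts of the microscope tables into it by thread pitch: take every bolt from the mat and lay it in a place of the gauge plate that matches its thread (5 mm pitch on the green plate, 8 mm on the blue), one to a place, with the teeth of the plate in its grooves so that it sits fully home. When all are seated, shut the clear lid right down, and then turn both red turnbuttons across its front edge to lock it. Leave the dish, jar, pencil cup and tube rack where they stand.

Things in the scene. Friction and masses are not known exactly. Their poses are not given: they have to be found in the camera images.
- fine_bolt_1: Loose steel bolt, 0.14 kg, on the grey-green mat (or absent). Thread 22 mm thick, 5 mm pitch: 10 ring crests (not helical), each 1.6 mm wide, core 16.5 mm; grooves at 0, +-5, +-10, +-15, +-20 mm from the origin. Dark square head, 24 mm wide. Origin on the axis, mid-thread, 11 to 12 mm up as it lies; x along the axis away from the head (thread -25 to 25 mm, head -37 to -25; mass centre about -7). Only the thread tells the two pitches apart.
- coarse_bolt_1: Loose steel bolt, 0.14 kg, on the grey-green mat (or absent). Thread 22 mm thick, 8 mm pitch: 7 ring crests (not helical), each 3 mm wide, core 13 mm; grooves at +-4, +-12, +-20 mm from the origin. Dark square head, 24 mm wide. Origin on the axis, mid-thread, 11 to 12 mm up as it lies; x along the axis away from the head (thread -25 to 25 mm, head -37 to -25; mass centre about -7). Only the thread tells the two pitches apart.
- fine_bolt_2: Loose steel bolt, 0.14 kg, on the grey-green mat (or absent). Thread 22 mm thick, 5 mm pitch: 10 ring crests (not helical), each 1.6 mm wide, core 16.5 mm; grooves at 0, +-5, +-10, +-15, +-20 mm from the origin. Dark square head, 24 mm wide. Origin on the axis, mid-thread, 11 to 12 mm up as it lies; x along the axis away from the head (thread -25 to 25 mm, head -37 to -25; mass centre about -7). Only the thread tells the two pitches apart.
- coarse_bolt_2: Loose steel bolt, 0.14 kg, on the grey-green mat (or absent). Thread 22 mm thick, 8 mm pitch: 7 ring crests (not helical), each 3 mm wide, core 13 mm; grooves at +-4, +-12, +-20 mm from the origin. Dark square head, 24 mm wide. Origin on the axis, mid-thread, 11 to 12 mm up as it lies; x along the axis away from the head (thread -25 to 25 mm, head -37 to -25; mass centre about -7). Only the thread tells the two pitches apart.
- fine_bolt_3: Loose steel bolt, 0.14 kg, on the grey-green mat (or absent). Thread 22 mm thick, 5 mm pitch: 10 ring crests (not helical), each 1.6 mm wide, core 16.5 mm; grooves at 0, +-5, +-10, +-15, +-20 mm from the origin. Dark square head, 24 mm wide. Origin on the axis, mid-thread, 11 to 12 mm up as it lies; x along the axis away from the head (thread -25 to 25 mm, head -37 to -25; mass centre about -7). Only the thread tells the two pitches apart.
- coarse_bolt_3: Loose steel bolt, 0.14 kg, on the grey-green mat (or absent). Thread 22 mm thick, 8 mm pitch: 7 ring crests (not helical), each 3 mm wide, core 13 mm; grooves at +-4, +-12, +-20 mm from the origin. Dark square head, 24 mm wide. Origin on the axis, mid-thread, 11 to 12 mm up as it lies; x along the axis away from the head (thread -25 to 25 mm, head -37 to -25; mass centre about -7). Only the thread tells the two pitches apart.
- case: Fixed gauge case: grey base board 192 x 352 x 12 mm with two gauge plates on it, a clear lid hinged on its far edge, two red-winged turnbuttons in front. Origin on the bench beneath the middle of the row of six places; x towards the hinge, away from the robot; y left; z up. Turned by up to 12 degrees.
- fine_gauge: Green gauge plate for 5 mm pitch, fixed on the case, 48 x 156 x 4 mm, top 16 mm over the bench; the plates swap sides between starts. Origin under its centre, axes as the case's. Three places 54 mm apart along y, each a comb of V-notched teeth, 20 mm wide and 1.6 mm thick, at x = 0, +-5, +-10, +-15, +-20 mm. More than about 1 mm out of step, or of the wrong pitch, a bolt rides 4 mm high on its crests.
- fine_place_1 (a point): Place 1 of the green 5 mm plate (y = -54 mm on it): where the origin of a seated bolt comes, in the middle of the comb, 32 mm over the bench. The bolt lies along x (axes as the case's), head either way. Shifted one pitch towards its head it seats too, the other way it does not.
- fine_place_2 (a point): Place 2 of the green 5 mm plate (y = 0 mm on it): where the origin of a seated bolt comes, in the middle of the comb, 32 mm over the bench. The bolt lies along x (axes as the case's), head either way. Shifted one pitch towards its head it seats too, the other way it does not.
- fine_place_3 (a point): Place 3 of the green 5 mm plate (y = 54 mm on it): where the origin of a seated bolt comes, in the middle of the comb, 32 mm over the bench. The bolt lies along x (axes as the case's), head either way. Shifted one pitch towards its head it seats too, the other way it does not.
- coarse_gauge: Blue gauge plate for 8 mm pitch, fixed on the case, 48 x 156 x 4 mm, top 16 mm over the bench; the plates swap sides between starts. Origin under its centre, axes as the case's. Three places 54 mm apart along y, each a comb of V-notched teeth, 20 mm wide and 2.6 mm thick, at x = +-4, +-12, +-20 mm. More than about 1 mm out of step, or of the wrong pitch, a bolt rides 4 to 6 mm high on its crests.
- coarse_place_1 (a point): Place 1 of the blue 8 mm plate (y = -54 mm on it): where the origin of a seated bolt comes, in the middle of the comb, 32 mm over the bench. The bolt lies along x (axes as the case's), head either way. Shifted one pitch towards its head it seats too, the other way it does not.
- coarse_place_2 (a point): Place 2 of the blue 8 mm plate (y = 0 mm on it): where the origin of a seated bolt comes, in the middle of the comb, 32 mm over the bench. The bolt lies along x (axes as the case's), head either way. Shifted one pitch towards its head it seats too, the other way it does not.
- coarse_place_3 (a point): Place 3 of the blue 8 mm plate (y = 54 mm on it): where the origin of a seated bolt comes, in the middle of the comb, 32 mm over the bench. The bolt lies along x (axes as the case's), head either way. Shifted one pitch towards its head it seats too, the other way it does not.
- lid (a joint): Clear lid, 120 mm deep, 340 wide: 0 shut, grows to 1.9 rad leaning back open; starts shut or ajar. The hinge is stiff (3 N at the edge) and holds it. Shut: top 55 mm over the bench, front wall 57 mm before (-x) the row of places, front flange 58 to 76 mm before it, 22 to 26 mm up. Rubber strips beneath clear seated bolts by 1.5 mm and stop the lid on a bolt that rides high.
- lid_hinge (a point): Point on the lid's hinge line, mid-width: at x = 62 mm of the case, 18 mm over the bench. The line runs along the case's y. The lid's outer face is a plane 37 mm above this line when shut, and turns with the lid.
- lid_knob (a point): Top of the black round knob on the lid's outer face (20 mm across, 22 mm tall), 100 mm from the hinge line, mid-width.
- left_turnbutton (a joint): Turnbutton on an upright pin at x = -94, y = 90 mm of the case: 0 = arm along the front edge pointing to +y, clear of the lid; 1.571 (stop) = arm to +x, over the lid's flange. Locks clockwise seen from above; turns lightly, stays put. Steel arm 14 mm wide, 32 mm long from the pin, 29 to 37 mm up; red wing on it 10 mm thick, from 11 mm behind the pin to 25 mm before it, 37 to 57 mm up.
- right_turnbutton (a joint): Turnbutton on an upright pin at x = -94, y = -90 mm of the case: 0 = arm along the front edge pointing to -y, clear of the lid; 1.571 (stop) = arm to +x, over the lid's flange. Locks anticlockwise seen from above; turns lightly, stays put. Steel arm 14 mm wide, 32 mm long from the pin, 29 to 37 mm up; red wing on it 10 mm thick, from 11 mm behind the pin to 25 mm before it, 37 to 57 mm up.
- petri_dish: Open glass dish, 90 mm across, 15 mm high; bystander, to be left alone. Origin at the centre of its underside.
- tube_rack: Yellow tube rack, 85 x 120 x 55 mm; bystander, to be left alone. Origin at the centre of its underside.
- jar: Glass jar with a blue cap, 64 mm across, 85 mm high; bystander, to be left alone. Origin at the centre of its underside.
- pen_cup: Black cup of pencils, 72 mm across, pencils up to 0.17 m high; bystander, to be left alone. Origin at the centre of its underside.
There are look-alikes about, which are no part of the job. What is shaped like the coarse_bolt_2 but orange is not meant. What is shaped like the fine_bolt_3 but purple is not meant.

How it is judged:
By the outcome, as a careful person would: the job done as asked, in the order asked, and still so for the second after the job is handed in, with the robot touching nothing.
Of fine_bolt_1, coarse_bolt_1, fine_bolt_2, coarse_bolt_2, fine_bolt_3, coarse_bolt_3 only 3 to 5 are there at a start; the rules pass over those that are not, and their reading is None.
At some moment in a run one of fine_bolt_1, coarse_bolt_1, fine_bolt_2, coarse_bolt_2, fine_bolt_3, coarse_bolt_3 may be knocked a few centimetres aside while the robot is not near it.
Once in a run the grip may slacken for a moment while it holds something.
It also fails if it takes over 210 s, if anything falls off the work surface, if the arm or the gripper's body presses on something with over 40 N, if the wrist force passes 120 N, or if a joint passes its speed limit or range.

ROBOT

A 7-joint arm with a two-finger parallel gripper is mounted at the origin on the work surface. World frame = base frame: x ahead of the robot, y to its left, z up, the work surface at z = 0. Lengths are in m, angles in rad, forces in N, time in s.
With the tool pointing down it reaches from about 0.4 to 0.85 m from the base axis. Payload 10.4 kg.
Tool frame: the origin (TCP) lies midway between the tips of the shut fingers; the grasp point (between the pads) lies 19 mm behind it; z points along the fingers, y is the direction in which the jaws open and shut (so a half turn about z gives the same grasp; the last joint's range is limited). The gripper opens to 87 mm and grips with 3 to 60 N. Pads are 19 mm wide; open, the fingers measure 117 mm over their backs; the gripper's body (75 mm by 190 mm) begins 51 mm behind the grasp point.
Start: joints at [1.223, 0.332, -0.065, 1.46, 0.022, 1.35, -0.088], TCP at [0.199, -0.592, 0.186] pointing down, gripper open.
Joint ranges: [-2.6, 2.6], [-0.5, 2.12], [-1.47, 1.34], [0.16, 2.42], [-1.27, 4.41], [0.06, 2.06], [-2.6, 2.6]. Speed limits (rad/s): [2.22, 2.22, 2.79, 2.79, 3.14, 3.14, 3.14].

INTERFACE

Orientations are given as a unit quaternion [x, y, z, w].
In Python, from bench import r gives the robot as it stands.
- The arm moves only by the tool step_arm, never from a script. Its argument "increments" is a list of rows, each a list of 2 entries, a list of its own where there are three numbers: the shift along the tool's x, y, z in m, then the turn, a rotation vector about the tool's x, y, z in rad. A call has 1 to 5 rows; each row is the pose to reach, as a shift and turn from the pose measured when the call began, along the tool's axes at that moment; what a row does not reach only later rows make up. A row lasts 1/10 s, in which the tool goes at most 50 mm and 8.59 degrees, less where a joint would pass 70% of its speed; a pose out of reach is approached as far as the arm can. A call with a gripper value outside its range is refused whole. "hand" is the closure, from -1 (fully open) to 1 (shut), so that 0 is half open, set as the call begins (left out, the last holds). The fingers move at their own pace and stop on an object; "grip_force" is the grip in N (left out, the last holds). Time passes only in rows, so rows that repeat a pose let the fingers close. It gives the time, the measured TCP pose, the force and the opening at its end, in the units of the state.
- r.read_state(): the state, without advancing time (a new reading comes with each control period).
- r.camera(name): name is "scene" or "top" or "wrist"; returns a dict with "pixels" (480x640x3 uint8, blue, green, red), "camera_matrix" (3x3 intrinsics, pixels), "extrinsics" (4x4, takes a point from camera to world coordinates). Camera axes: x right, y up, looking along -z (the intrinsics and any distortion apply to the point x, -y, -z); pixel columns grow to the right and rows downward; lengths in m; the calibration is good to about 2 mm. A picture is of the moment at which its call begins. There is no depth.
- r.close_job(): hands the job in, once; it reports no verdict.
The state is a dict: "time": time; "joint_positions": joint angles; "joint_vel": joint speeds; "joint_torque": joint torques, N m; "ee_pos": TCP position; "eef_rot": TCP orientation; "ft_force": force on the tool from outside, world axes, zero at the start; "torque": the same for the moment, N m; "width": finger opening in m.
Only numpy, scipy, OpenCV 4.12 (cv2) and the standard library are available. Lean on these libraries where they do the work, as an engineer would, in place of code of your own. Each camera call takes 0.05 s, during which the arm holds its last target.

## Working session

There is one attempt and no reset: what is moved stays moved. The work goes in short steps, Python scripts to look and compute and a tool call to move; the robot and the scene stay as the last step left them, time stands still between calls to the robot, and variables do not carry over. Pictures are saved under pics/ and viewed, and the job is handed in when it is done.

Besides the shell and the picture viewer there is one more tool, called after "Emit:" in YAML: its name, and indented under it one key for each argument. step_arm: Moves the arm, as the interface text tells. Its arguments: {"type":"object","properties":{"increments":{"type":"array"},"hand":{"type":"number"},"grip_force":{"type":"number"}},"required":["increments"]}

```bash
ls; mkdir -p pics
cat > h.py <<'E'
from bench import r
import numpy as np, cv2
from scipy.spatial.transform import Rotation as R
def snap(n,f):
    c=r.camera(n); cv2.imwrite('pics/'+f,c['pixels']); np.savez('pics/'+f+'.npz',p=c['pixels'],K=c['camera_matrix'],E=c['extrinsics']); return c
def ray(c,uv,z):
    K=np.array(c['camera_matrix']);E=np.array(c['extrinsics'])
    d=np.linalg.inv(K)@[uv[0],uv[1],1]; d=E[:3,:3]@[d[0],-d[1],-d[2]]; o=E[:3,3]
    return o+d*(z-o[2])/d[2]
def proj(c,P):
    K=np.array(c['camera_matrix']);E=np.array(c['extrinsics'])
    q=E[:3,:3].T@(np.array(P)-E[:3,3]); q=K@[q[0],-q[1],-q[2]]; return q[:2]/q[2]
E
python3 - <<'E'
from h import *
for n in ['scene','top','wrist']:
    c=snap(n,n+'0.png'); print(n,np.round(c['camera_matrix'],1).tolist(),np.round(c['extrinsics'],3).tolist(),[k for k in c])
print(r.read_state())
E
```

```text
pics
scene [[435.8, 0.0, 327.5], [0.0, 435.8, 236.8], [0.0, 0.0, 1.0]] [[0.179, -0.704, 0.687, 1.447], [0.984, 0.121, -0.132, -0.16], [0.01, 0.7, 0.714, 0.979], [0.0, 0.0, 0.0, 1.0]] ['pixels', 'camera_matrix', 'extrinsics']
top [[551.9, 0.0, 320.3], [0.0, 551.9, 239.6], [0.0, 0.0, 1.0]] [[0.0, 0.993, -0.119, 0.463], [-1.0, -0.001, -0.011, 0.004], [-0.011, 0.119, 0.993, 1.393], [0.0, 0.0, 0.0, 1.0]] ['pixels', 'camera_matrix', 'extrinsics']
wrist [[362.3, 0.0, 323.0], [0.0, 362.3, 242.5], [0.0, 0.0, 1.0]] [[0.319, 0.902, 0.291, 0.28], [-0.948, 0.304, 0.097, -0.565], [-0.001, -0.307, 0.952, 0.383], [0.0, 0.0, 0.0, 1.0]] ['pixels', 'camera_matrix', 'extrinsics']
{'time': 0.15, 'joint_positions': array([ 1.22341724,  0.33273769, -0.06471029,  1.46071262,  0.02161206,
        1.34988746, -0.08848314]), 'joint_vel': array([-9.20527781e-05, -1.06566553e-03, -2.38405408e-04, -5.02868251e-03,
        9.68773839e-04,  1.25817321e-03, -6.73684497e-04]), 'joint_torque': array([ 1.08645825e-03, -6.23635054e+01,  2.48913153e-02, -3.90145254e+01,
       -6.13921881e-02,  3.72932351e-02,  1.07176220e-04]), 'ee_pos': array([ 0.19933839, -0.59202904,  0.18504697]), 'eef_rot': array([ 9.86839962e-01,  1.61699150e-01, -1.10071286e-04, -5.12973612e-04]), 'ft_force': array([ 0.38312181, -0.20644443, -0.03815871]), 'torque': array([-0.01110606,  0.00388339, -0.03693826]), 'width': 0.08678429804753128}
```

View pics/scene0.png

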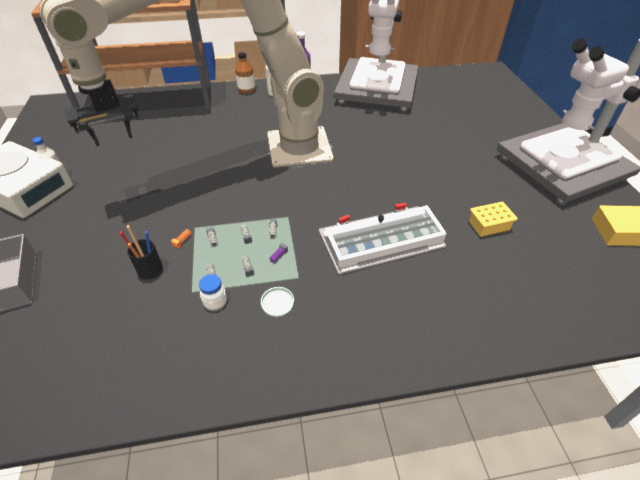

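View pics/top0.png

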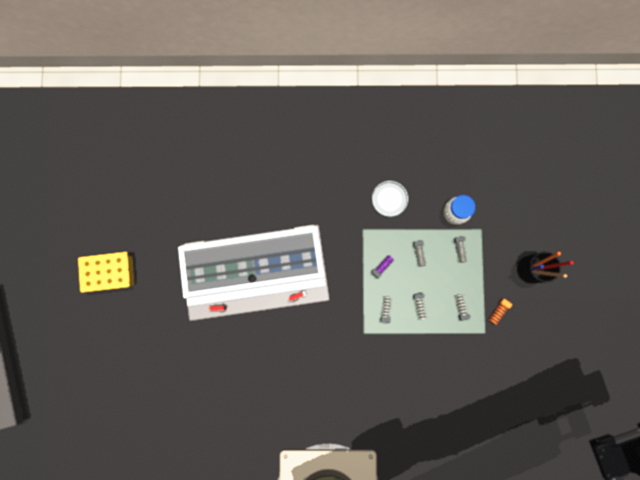

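View pics/wrist0.png

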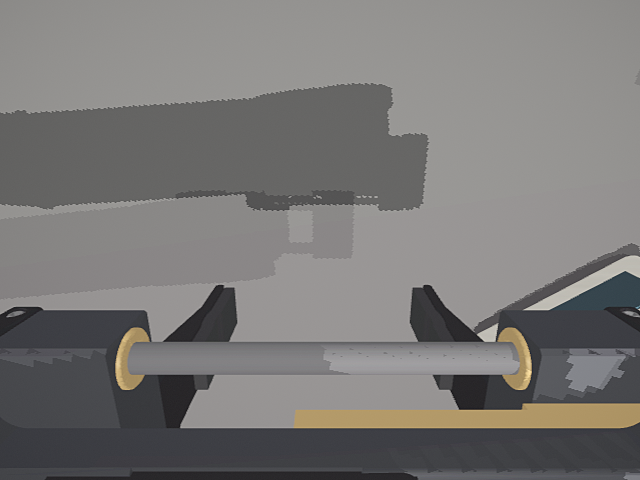

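Run:
```python
from h import *
t=cv2.imread('pics/top0.png'); s=cv2.imread('pics/scene0.png')
cv2.imwrite('pics/z1.png',cv2.resize(t[220:330,170:340],(800,517),interpolation=cv2.INTER_CUBIC))
cv2.imwrite('pics/z2.png',cv2.resize(t[225:340,355:520],(800,557),interpolation=cv2.INTER_CUBIC))
cv2.imwrite('pics/z3.png',cv2.resize(s[190:280,310:450],(800,514),interpolation=cv2.INTER_CUBIC))
```

```text
(no output)
```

View pics/z1.png

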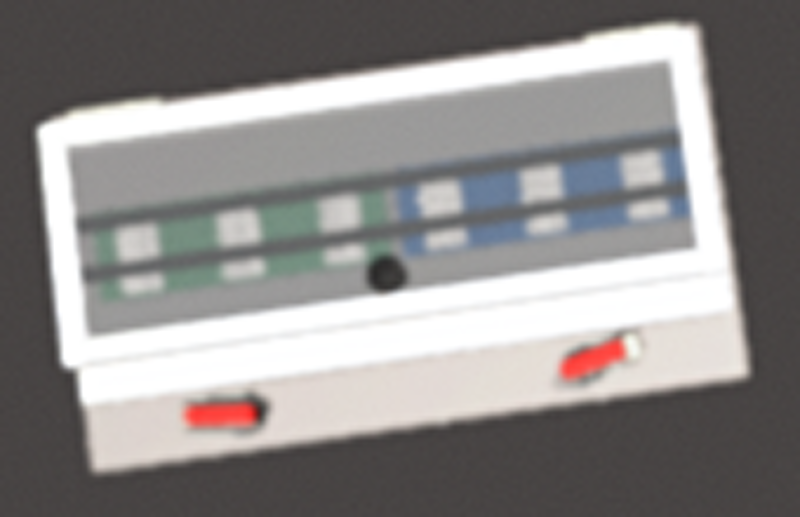

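View pics/z2.png

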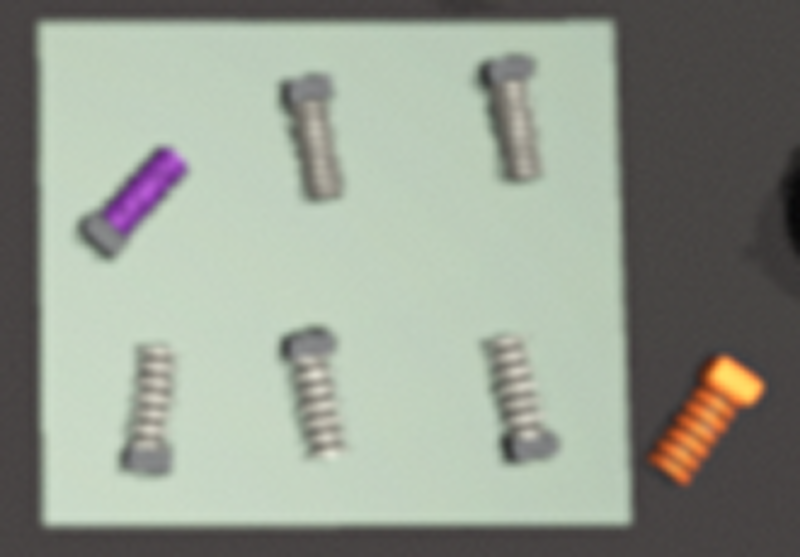

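View pics/z3.png

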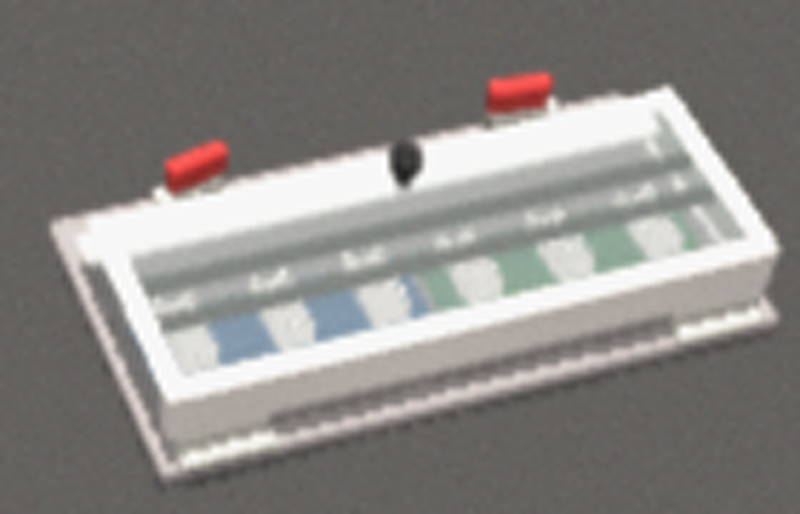

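```bash
cat >> h.py <<'E'
def load(f):
    d=np.load('pics/'+f+'.npz'); return dict(pixels=d['p'],camera_matrix=d['K'],extrinsics=d['E'])
E
python3 - <<'E'
from h import *
c=load('top0.png'); s=800/170
def z1(x,y): return (x/s+170,y/s+220)
fl=ray(c,z1(93,472),.012); fr=ray(c,z1(750,378),.012); print('front',fl,fr, np.linalg.norm(fl-fr), np.degrees(np.arctan2(fr[0]-fl[0],-(fr[1]-fl[1]))))
for n,p,z in [('knob',(386,274),.077),('g3',(137,243),.02),('b1',(643,170),.02),('greenmid',(238,233),.02),('bluemid',(542,187),.02),('btnL',(222,413),.057),('btnR',(595,358),.057),('lidfar left',(38,128),.055),('lidfar r',(697,25),.055)]:
    print(n,ray(c,z1(*p),z).round(4))
s2=800/165
hsv=cv2.cvtColor(c['pixels'],cv2.COLOR_BGR2HSV)
for n,h,t in [('P',(103,235),(173,160)),('f1',(308,88),(323,190)),('f2',(508,70),(523,172)),('c1',(147,460),(155,352)),('c2',(308,343),(327,447)),('c3',(530,447),(503,345))]:
    a=ray(c,(h[0]/s2+355,h[1]/s2+225),.012);b=ray(c,(t[0]/s2+355,t[1]/s2+225),.012)
    d=b-a; print(n,'head',a.round(3),'tip',b.round(3),'yaw(head->tip)',np.degrees(np.arctan2(d[1],d[0])).round(1),np.linalg.norm(d).round(3))
E
```

```text
front [0.42689101 0.34268279 0.012     ] [ 0.47625155 -0.00406308  0.012     ] 0.3502415748201539 8.101828020093818
knob [0.528  0.1807 0.077 ]
g3 [0.5473 0.3208 0.02  ]
b1 [0.5859 0.0526 0.02  ]
greenmid [0.5525 0.2672 0.02  ]
bluemid [0.5769 0.1062 0.02  ]
btnL [0.458  0.2663 0.057 ]
btnR [0.486  0.0755 0.057 ]
lidfar left [0.6049 0.3658 0.055 ]
lidfar r [0.6585 0.0235 0.055 ]
P head [ 0.543 -0.121  0.012] tip [ 0.582 -0.158  0.012] yaw(head->tip) -43.4 0.053
f1 head [ 0.619 -0.228  0.012] tip [ 0.566 -0.235  0.012] yaw(head->tip) -172.9 0.053
f2 head [ 0.628 -0.332  0.012] tip [ 0.575 -0.338  0.012] yaw(head->tip) -173.4 0.053
c1 head [ 0.428 -0.142  0.012] tip [ 0.483 -0.147  0.012] yaw(head->tip) -5.1 0.055
c2 head [ 0.488 -0.226  0.012] tip [ 0.435 -0.234  0.012] yaw(head->tip) -170.8 0.053
c3 head [ 0.435 -0.338  0.012] tip [ 0.487 -0.325  0.012] yaw(head->tip) 13.3 0.053
```

```bash
cat >> h.py <<'E'
def plan(p,yaw,tilt=0):
    """target TCP pos, tool yaw deg (x_t=(cos,sin)), pointing down; tilt deg about tool y"""
    s=r.read_state(); R0=R.from_quat(s['eef_rot'])
    y=np.radians(yaw); Rt=R.from_matrix(np.array([[np.cos(y),np.sin(y),0],[np.sin(y),-np.cos(y),0],[0,0,-1]]).T@np.eye(3)) if 0 else R.from_matrix(np.column_stack([[np.cos(y),np.sin(y),0],[np.sin(y),-np.cos(y),0],[0,0,-1]]))
    Rt=Rt*R.from_euler('y',tilt,degrees=True)
    d=R0.inv().apply(np.array(p)-s['ee_pos']); w=(R0.inv()*Rt).as_rotvec()
    print('shift',d.round(4).tolist(),'turn',w.round(4).tolist())
def st():
    s=r.read_state(); m=R.from_quat(s['eef_rot']).as_matrix()
    print('t',round(s['time'],2),'p',s['ee_pos'].round(4),'yaw',np.degrees(np.arctan2(m[1,0],m[0,0])).round(2),'zt',m[:,2].round(3),'F',s['ft_force'].round(1),'w',round(s['width'],4),'q',s['joint_positions'].round(2))
E
python3 -c "
from h import *
plan([.45,.1,.27],100)"
```

```text
shift [0.4584, -0.5759, -0.0844] turn [-0.0009, -0.0007, -1.4205]
```

Emit:
step_arm:
  increments:
    - [[0.0,-0.0,-0.04],[0,0,-0.14]]
    - [[0.03,-0.04,-0.085],[0,0,-0.28]]
    - [[0.06,-0.08,-0.085],[0,0,-0.42]]
    - [[0.09,-0.12,-0.085],[0,0,-0.56]]
    - [[0.12,-0.15,-0.085],[0,0,-0.7]]
  hand: 0.0

```text
time: 0.65
ee_pos: [0.2627, -0.4155, 0.2705]
eef_rot: [0.87, 0.492, -0.0, -0.0]
ft_force: [1.6, -0.4, 1.3]
width: 0.055
```

```bash
python3 -c "
from h import *
st();plan([.45,.1,.27],150)"
```

```text
t 0.65 p [ 0.2627 -0.4155  0.2705] yaw 58.99 zt [-0.  0. -1.] F [ 1.6 -0.4  1.3] w 0.055 q [ 1.15  0.02 -0.24  1.65  0.    1.47  0.37]
shift [0.5383, -0.105, 0.0005] turn [-0.0004, -0.0002, -1.5883]
```

Emit:
step_arm:
  increments:
    - [[0.05,-0.01,0.0],[0,0,-0.14]]
    - [[0.1,-0.02,0],[0,0,-0.28]]
    - [[0.15,-0.03,0],[0,0,-0.42]]
    - [[0.2,-0.04,0],[0,0,-0.56]]
    - [[0.25,-0.05,0],[0,0,-0.7]]

```text
time: 1.15
ee_pos: [0.3466, -0.1796, 0.2705]
eef_rot: [0.647, 0.763, -0.0, 0.0]
ft_force: [1.3, 0.7, 0.2]
width: 0.0435
```

```bash
python3 -c "
from h import *
st();plan([.53,.18,.27],188.1)"
```

```text
t 1.15 p [ 0.3466 -0.1796  0.2705] yaw 99.42 zt [-0.    -0.001 -1.   ] F [1.3 0.7 0.2] w 0.0435 q [ 0.93 -0.22 -0.47  1.85 -0.1   1.49  0.64]
shift [0.3247, 0.2398, 0.0001] turn [-0.0008, 0.0001, -1.5478]
```

Emit:
step_arm:
  increments:
    - [[0.04,0.03,0.0],[0,0,-0.14]]
    - [[0.08,0.06,0],[0,0,-0.28]]
    - [[0.12,0.09,0],[0,0,-0.42]]
    - [[0.16,0.12,0],[0,0,-0.56]]
    - [[0.2,0.15,0],[0,0,-0.7]]

```text
time: 1.65
ee_pos: [0.4614, 0.0426, 0.2705]
eef_rot: [0.343, 0.939, -0.0, 0.0]
ft_force: [1.0, -0.4, -0.9]
width: 0.0436
```

```bash
python3 -c "
from h import *
st();plan([.53,.18,.27],188.1)"
```

```text
t 1.65 p [0.4614 0.0426 0.2705] yaw 139.83 zt [ 0.    -0.001 -1.   ] F [ 1.  -0.4 -0.9] w 0.0436 q [ 0.64 -0.03 -0.8   1.69 -0.02  1.47  0.71]
shift [0.0362, 0.1493, 0.0004] turn [-0.001, 0.0008, -0.8425]
```

Emit:
step_arm:
  increments:
    - [[0.01,0.04,0.0],[0,0,-0.14]]
    - [[0.02,0.08,0],[0,0,-0.28]]
    - [[0.03,0.12,0],[0,0,-0.42]]
    - [[0.036,0.149,0],[0,0,-0.56]]
    - [[0.036,0.149,0],[0,0,-0.7]]

```text
time: 2.15
ee_pos: [0.5299, 0.1838, 0.2695]
eef_rot: [-0.005, 1.0, 0.001, -0.001]
ft_force: [-0.7, -0.1, 0.1]
width: 0.0435
```

```bash
python3 -c "
from h import *
st();snap('wrist','w1.png');plan([.528,.1807,.15],188.1)"
```

```text
t 2.15 p [0.5299 0.1838 0.2695] yaw -179.44 zt [-0.001  0.002 -1.   ] F [-0.7 -0.1  0.1] w 0.0435 q [ 0.39  0.29 -0.99  1.46  0.24  1.52  0.99]
shift [0.0016, -0.0012, 0.1195] turn [0.0006, -0.0014, -0.1245]
```

View pics/w1.png

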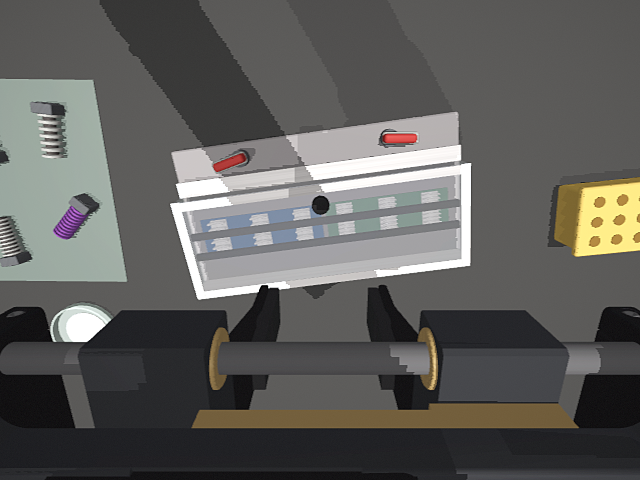

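```bash
python3 -c "
from h import *
c=load('w1.png')
print('knob',ray(c,(320,205),.070))
for n,p,z in [('frontL',(458,113),.012),('frontR',(172,153),.012),('lid fl',(470,164),.055),('lid fr',(172,205),.055),('lid bl',(470,265),.055),('lid br',(199,298),.055),('btnR',(230,160),.057),('btnL',(399,139),.057)]: print(n,ray(c,p,z).round(4))
w=c['pixels']; cv2.imwrite('pics/z4.png',cv2.resize(w[100:310,160:480],(800,525),interpolation=cv2.INTER_CUBIC))
"
```

```text
knob [0.52912297 0.18039731 0.07      ]
frontL [0.429  0.3429 0.012 ]
frontR [ 0.4784 -0.0014  0.012 ]
lid fl [0.4841 0.3478 0.055 ]
lid fr [0.5339 0.0091 0.055 ]
lid bl [0.605 0.364 0.055]
lid br [0.6525 0.029  0.055 ]
btnR [0.4821 0.0802 0.057 ]
btnL [0.4579 0.266  0.057 ]
```

View pics/z4.png

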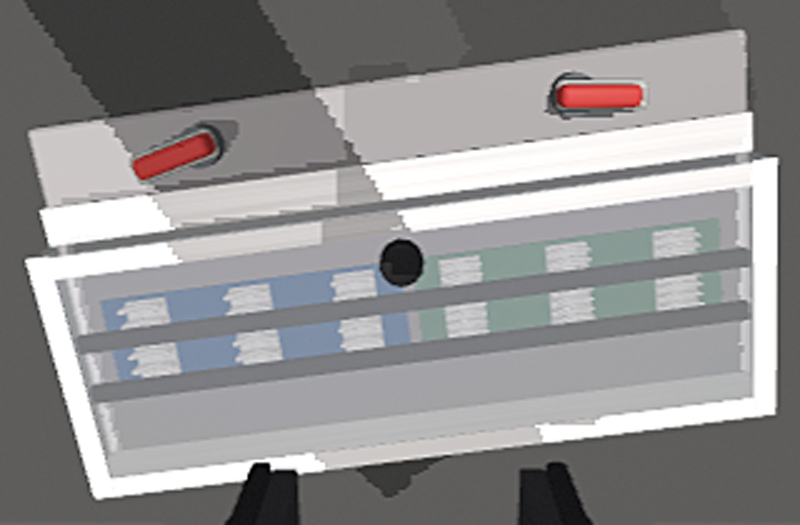

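```bash
python3 -c "
from h import *
plan([.529,.1804,.061],188.2)"
```

```text
shift [0.0005, -0.0016, 0.2085] turn [0.0006, -0.0014, -0.1262]
```

Emit:
step_arm:
  increments:
    - [[0,-0.0015,0.04],[0,0,-0.08]]
    - [[0,-0.0015,0.08],[0,0,-0.126]]
    - [[0.0005,-0.0015,0.12],[0,0,-0.126]]
    - [[0.0005,-0.0015,0.15],[0.0006,-0.0014,-0.126]]
    - [[0.0005,-0.0015,0.16],[0.0006,-0.0014,-0.126]]

```text
time: 2.7
ee_pos: [0.5274, 0.1788, 0.1065]
eef_rot: [-0.07, 0.998, -0.001, -0.002]
ft_force: [-0.3, -1.2, 0.3]
width: 0.0437
```

```bash
python3 -c "
from h import *
st();c=snap('wrist','w2.png');print(ray(c,(320,205),.077));plan([.529,.1804,.061],188.2)"
```

```text
t 2.7 p [0.5274 0.1788 0.1065] yaw -172.0 zt [-0.004 -0.002 -1.   ] F [-0.3 -1.2  0.3] w 0.0437 q [ 0.38  0.4  -0.96  1.7   0.35  1.23  1.05]
[0.49144775 0.17146702 0.077     ]
shift [-0.0017, 0.0011, 0.0459] turn [-0.0008, -0.0039, -0.0029]
```

View pics/w2.png

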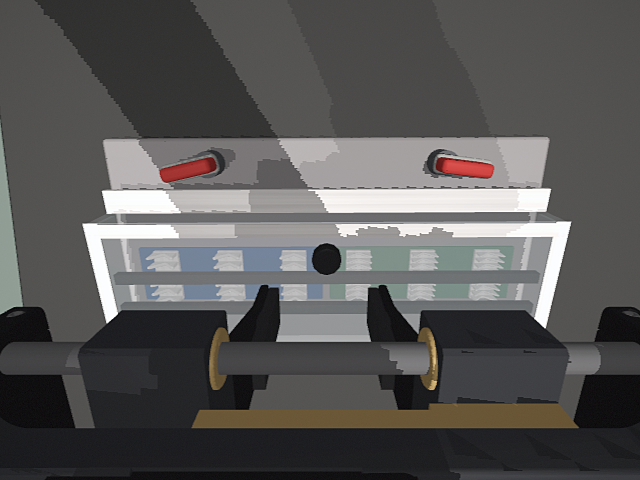

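```bash
python3 -c "
from h import *
c=load('w2.png');print(ray(c,(326.5,258),.077)); print(ray(c,(105,139),.012),ray(c,(548,137),.012))"
```

```text
[0.52653065 0.18069433 0.077     ]
[ 4.76489827e-01 -1.97903680e-04  1.20000000e-02] [0.4271162 0.3405353 0.012    ]
```

Emit:
step_arm:
  increments:
    - [[-0.001,0.002,0.02],[0,-0.004,0]]
    - [[-0.001,0.002,0.04],[0,-0.004,0]]
    - [[-0.001,0.002,0.0455],[0,-0.004,-0.003]]
    - [[-0.001,0.002,0.0455],[0,-0.004,-0.003]]

```text
time: 3.15
ee_pos: [0.5286, 0.1811, 0.0621]
eef_rot: [-0.071, 0.997, -0.0, 0.0]
ft_force: [0.6, -0.2, -0.2]
width: 0.0435
```

Emit:
step_arm:
  increments:
    - [[0,0,0],[0,0,0]]
    - [[0,0,0],[0,0,0]]
    - [[0,0,0],[0,0,0]]
    - [[0,0,0],[0,0,0]]
  hand: 1.0
  grip_force: 20

```text
time: 3.55
ee_pos: [0.5288, 0.1811, 0.0626]
eef_rot: [-0.071, 0.997, -0.0, 0.001]
ft_force: [0.4, 0.9, 0.1]
width: 0.0191
```

```bash
python3 -c "
from h import *
st()"
```

```text
t 3.55 p [0.5288 0.1811 0.0626] yaw -171.85 zt [ 0.001 -0.001 -1.   ] F [0.4 0.9 0.1] w 0.0191 q [ 0.35  0.45 -0.93  1.75  0.4   1.15  1.01]
```

Emit:
step_arm:
  increments:
    - [[-0.007,0,-0.0125],[0,0,0]]
    - [[-0.016,0,-0.0245],[0,0,0]]
    - [[-0.026,0,-0.0345],[0,0,0]]
    - [[-0.037,0,-0.0435],[0,0,0]]
    - [[-0.05,0,-0.051],[0,0,0]]

```text
time: 4.05
ee_pos: [0.5794, 0.1884, 0.1154]
eef_rot: [-0.071, 0.997, -0.0, 0.001]
ft_force: [-0.1, 0.6, -0.1]
width: 0.0005
```

```bash
python3 -c "
from h import *
st();snap('wrist','w3.png')"
```

```text
t 4.05 p [0.5794 0.1884 0.1154] yaw -171.87 zt [ 0.002 -0.    -1.   ] F [-0.1  0.6 -0.1] w 0.0005 q [ 0.3   0.5  -0.92  1.56  0.41  1.28  1.04]
```

View pics/w3.png

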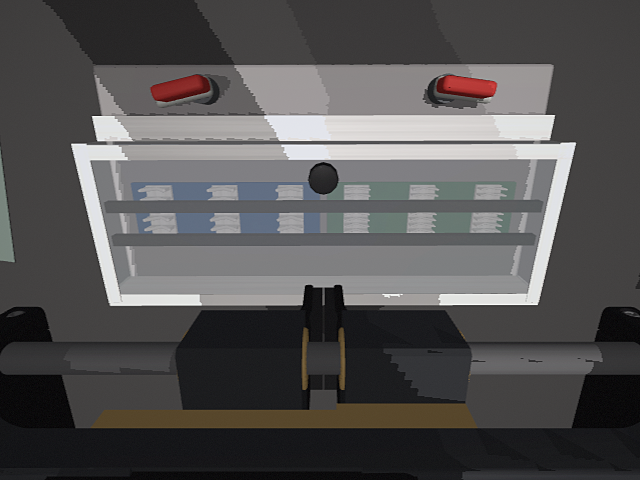

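```bash
python3 -c "
from h import *
c=load('w3.png');k=ray(c,(323,176),.077);print(k); plan([k[0],k[1],.100],188.2);plan([.5285,.1808,.0585],188.2)"
```

```text
[0.52629802 0.18050044 0.077     ]
shift [0.0559, -0.0002, 0.0161] turn [-0.0, 0.0044, -0.0022]
shift [0.0539, -0.0002, 0.0576] turn [-0.0, 0.0044, -0.0022]
```

Emit:
step_arm:
  increments:
    - [[0.03,0,0],[0,0.004,-0.002]]
    - [[0.055,0,0],[0,0.004,-0.002]]
    - [[0.055,0,0.02],[0,0.004,-0.002]]
    - [[0.055,0,0.045],[0,0.004,-0.002]]
    - [[0.055,0,0.058],[0,0.004,-0.002]]
  hand: 0.1

```text
time: 4.6
ee_pos: [0.5268, 0.1803, 0.057]
eef_rot: [-0.071, 0.997, -0.0, -0.0]
ft_force: [0.0, 0.8, -0.1]
width: 0.0325
```

Emit:
step_arm:
  increments:
    - [[0,0,0],[0,0,0]]
    - [[0,0,0],[0,0,0]]
    - [[0,0,0],[0,0,0]]
    - [[0,0,0],[0,0,0]]
    - [[0,0,0],[0,0,0]]
  hand: 1.0
  grip_force: 45

```text
time: 5.1
ee_pos: [0.5272, 0.1804, 0.0577]
eef_rot: [-0.071, 0.997, -0.0, 0.0]
ft_force: [-0.1, 0.5, -0.2]
width: 0.0071
```

Emit:
step_arm:
  increments:
    - [[0,0,0],[0,0,0]]
    - [[-0.003,0,-0.006],[0,0,0]]

```text
time: 5.3
ee_pos: [0.5298, 0.1807, 0.0635]
eef_rot: [-0.071, 0.997, -0.0, -0.0]
ft_force: [0.6, 0.1, 0.4]
width: 0.0011
```

```bash
python3 -c "
from h import *
st();snap('wrist','w4.png')"
```

```text
t 5.3 p [0.5298 0.1807 0.0635] yaw -171.82 zt [-0.001 -0.001 -1.   ] F [0.6 0.1 0.4] w 0.0011 q [ 0.35  0.45 -0.93  1.74  0.4   1.15  1.01]
```

View pics/w4.png

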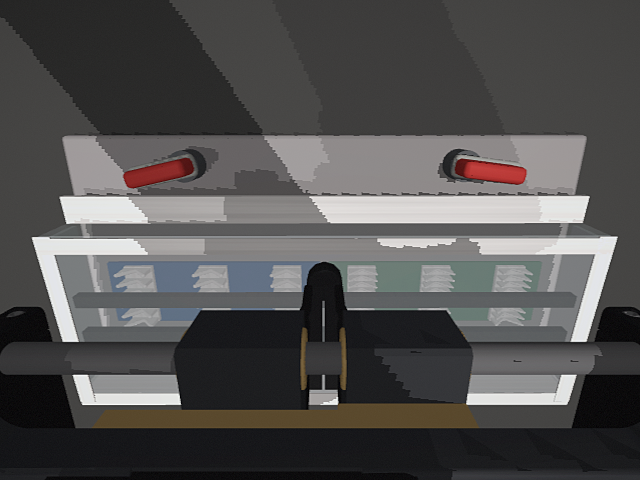

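```bash
cat >> h.py <<'E'
def tri(obs):
    A=np.zeros((3,3));b=np.zeros(3)
    for c,uv in obs:
        o=np.array(c['extrinsics'])[:3,3]; d=ray(c,uv,0)-o; d/=np.linalg.norm(d); M=np.eye(3)-np.outer(d,d); A+=M;b+=M@o
    return np.linalg.solve(A,b)
E
python3 -c "
from h import *
T=load('top0.png');w1,w2,w3,w4=[load(f'w{i}.png') for i in (1,2,3,4)]
print(tri([(w1,(320,204)),(w2,(326.5,257))]),tri([(w2,(326.5,257)),(w3,(323,175))]),tri([(T,(252,278.2)),(w2,(326.5,257))]),tri([(w3,(323,175)),(w4,(323,270))]))
print(proj(w4,[.5275,.1805,.077]),proj(w2,[.5275,.1805,.077]),proj(w4,[.53,.181,.0635]))
print(w4['extrinsics'])
for i,c in ((1,w1),(2,w2)): print(c['extrinsics'][:3,3])
"
```

```text
[0.52718768 0.18060559 0.07344504] [0.52554121 0.18046976 0.07783794] [0.52829929 0.18130788 0.07034467] [0.52818271 0.18043446 0.05783188]
[323.80089489 281.95179512] [326.00752459 259.30894658] [324.01649205 276.56701573]
[[-0.14217235 -0.94235015 -0.30292444  0.44610003]
 [ 0.9898411  -0.13574338 -0.04228856  0.16861385]
 [-0.00126936 -0.30585932  0.95207587  0.26159767]
 [ 0.          0.          0.          1.        ]]
[0.445569   0.18248516 0.46764534]
[0.44440133 0.16718722 0.30498118]
```

```bash
python3 -c "
from h import *
w=load('w4.png')['pixels'];a=cv2.resize(w[240:420,230:420],(480,455),interpolation=cv2.INTER_CUBIC)
c=snap('scene','s4.png');b=cv2.resize(c['pixels'][120:280,290:470],(512,455),interpolation=cv2.INTER_CUBIC)
o=np.hstack([a,b]);o=np.clip(o.astype(float)*1.5+20,0,255).astype(np.uint8);cv2.imwrite('pics/z5.png',cv2.resize(o,(800,367)))
"
```

```text
(no output)
```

View pics/z5.png

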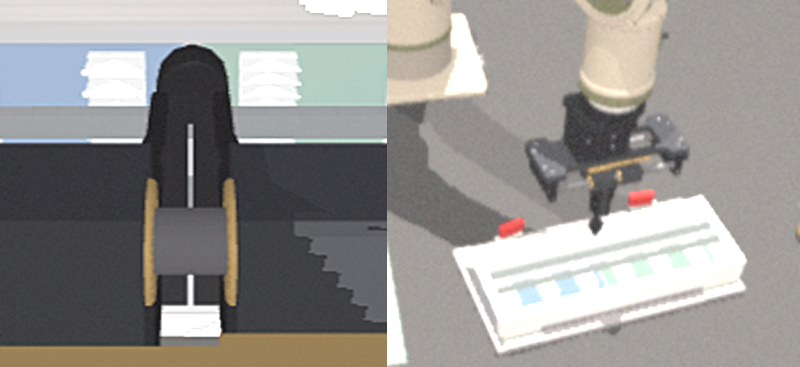

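```bash
python3 -c "
from h import *
c=load('s4.png');print(proj(c,[.5298,.1807,.0635]),proj(c,[.5275,.1805,.077]),proj(c,[.5275,.1805,.055]))
a=c['pixels'][170:240,350:420];a=np.clip(a.astype(float)*2+30,0,255).astype(np.uint8);cv2.imwrite('pics/z6.png',cv2.resize(a,(600,600),interpolation=cv2.INTER_NEAREST))
"
```

```text
[380.50000911 221.56769561] [380.66702648 217.83172804] [379.97211185 223.07350818]
```

View pics/z6.png

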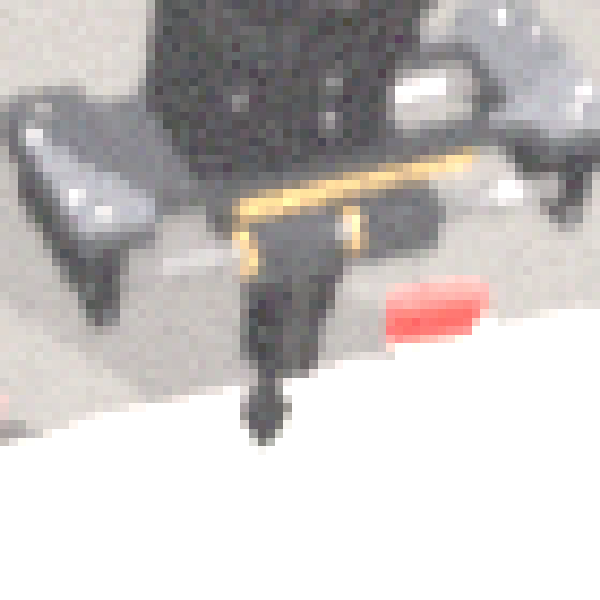

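```bash
python3 -c "
from h import *
w=load('w3.png');a=cv2.resize(w['pixels'][150:420,230:420],(400,568),interpolation=cv2.INTER_CUBIC)
w2=load('w1.png');b=cv2.resize(w2['pixels'][150:420,230:420],(400,568),interpolation=cv2.INTER_CUBIC)
o=np.hstack([a,b]);o=np.clip(o.astype(float)*1.8+20,0,255).astype(np.uint8);cv2.imwrite('pics/z7.png',o)
s=R.from_matrix
P=np.array([.5794,.1884,.1154])
for dz in (0,.01,.019,.03): print(proj(w,P+[0,0,dz]),proj(w,P+np.array([-.0095*.99,-.0095*.14,dz])))
"
```

```text
[323.45110258 276.10977855] [323.47917021 261.09970127]
[323.45023436 283.12587201] [323.47961093 267.51089939]
[323.44938105 290.02143808] [323.48004463 273.82000991]
[323.44823141 299.31168118] [323.4806298  282.33277751]
```

View pics/z7.png

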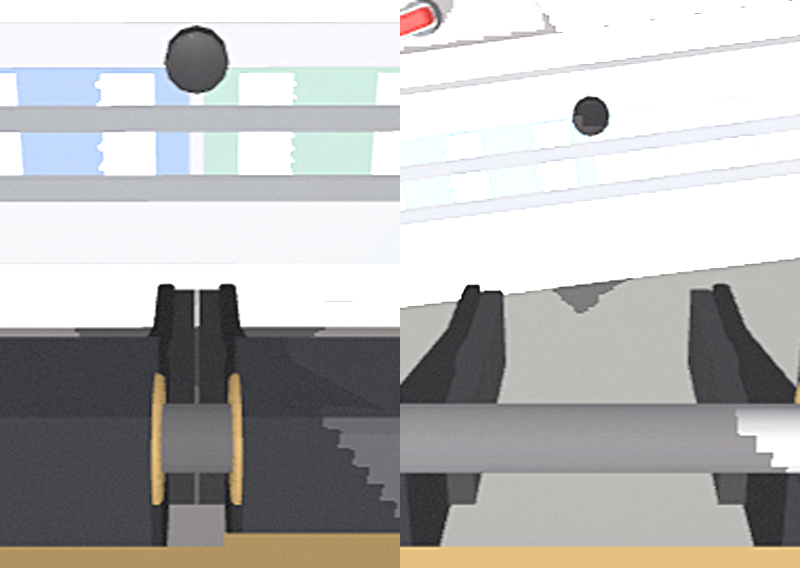

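Emit:
step_arm:
  increments:
    - [[0.0025,0,0.003],[0,0,0]]
    - [[0.0025,0,0.006],[0,0,0]]
    - [[0.0025,0,0.008],[0,0,0]]

```text
time: 5.7
ee_pos: [0.5283, 0.1806, 0.0562]
eef_rot: [-0.071, 0.997, -0.0, 0.001]
ft_force: [-0.6, 0.4, -0.4]
width: 0.0004
```

Emit:
step_arm:
  increments:
    - [[0,0,0.002],[0,0,0]]
    - [[0,0,0.004],[0,0,0]]

```text
time: 5.9
ee_pos: [0.5281, 0.1805, 0.0518]
eef_rot: [-0.071, 0.997, -0.0, 0.0]
ft_force: [0.1, 0.1, -0.0]
width: 0.0006
```

```bash
python3 -c "
from h import *
st();w=snap('wrist','w5.png');a=cv2.resize(w['pixels'][240:420,230:420],(480,455),interpolation=cv2.INTER_CUBIC)
c=snap('scene','s5.png');b=cv2.resize(c['pixels'][180:250,350:420],(455,455),interpolation=cv2.INTER_CUBIC)
o=np.hstack([a,b]);o=np.clip(o.astype(float)*1.5+20,0,255).astype(np.uint8);cv2.imwrite('pics/z8.png',cv2.resize(o,(800,390)))
"
```

```text
t 5.9 p [0.5281 0.1805 0.0518] yaw -171.84 zt [ 0.001 -0.    -1.   ] F [ 0.1  0.1 -0. ] w 0.0006 q [ 0.35  0.46 -0.93  1.76  0.41  1.13  1.  ]
```

View pics/z8.png

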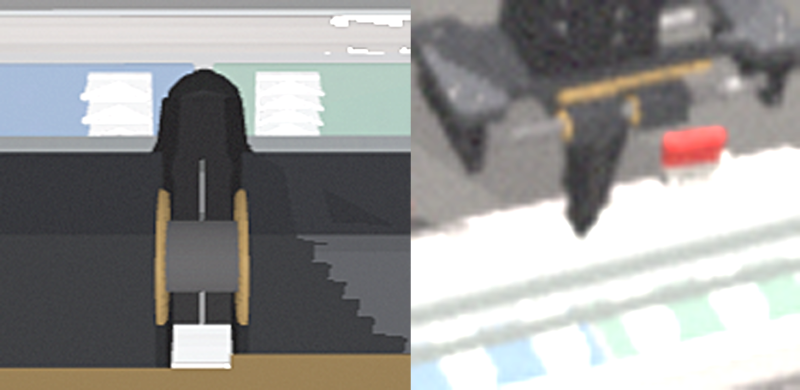

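View pics/w5.png

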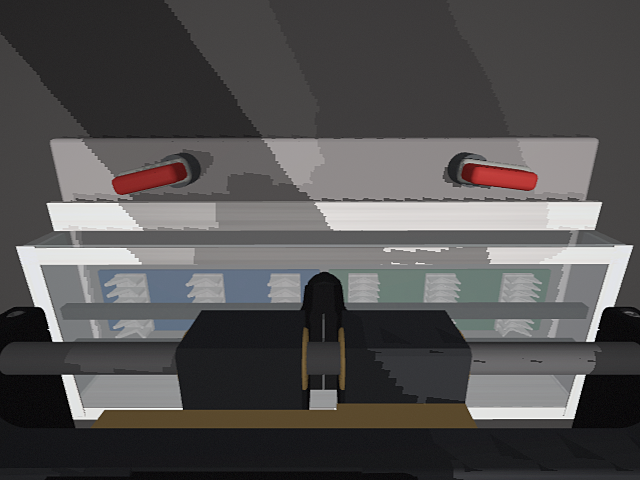

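Emit:
step_arm:
  increments:
    - [[0,0,0.002],[0,0,0]]
    - [[0,0,0.004],[0,0,0]]

```text
time: 6.2
ee_pos: [0.5281, 0.1805, 0.0476]
eef_rot: [-0.071, 0.997, -0.0, 0.0]
ft_force: [0.2, -0.1, 0.1]
width: 0.0009
```

Emit:
step_arm:
  increments:
    - [[0,0,0.002],[0,0,0]]
    - [[0,0,0.004],[0,0,0]]

```text
time: 6.4
ee_pos: [0.528, 0.1805, 0.0435]
eef_rot: [-0.071, 0.997, -0.0, 0.0]
ft_force: [-1.3, 0.0, 1.4]
width: 0.0005
```

Emit:
step_arm:
  increments:
    - [[0,0,0.002],[0,0,0]]
    - [[0,0,0.004],[0,0,0]]

```text
time: 6.6
ee_pos: [0.528, 0.1806, 0.0403]
eef_rot: [-0.071, 0.997, -0.001, 0.0]
ft_force: [-11.5, -6.7, 31.4]
width: 0.0004
```

Emit:
step_arm:
  increments:
    - [[0,0,-0.008],[0,0,0]]
    - [[0,0,-0.008],[0,0,0]]
    - [[0,0,-0.008],[0,0,0]]
    - [[0,0,-0.008],[0,0,0]]
    - [[0,0,-0.008],[0,0,0]]
  hand: 0.2

```text
time: 7.1
ee_pos: [0.5278, 0.1805, 0.048]
eef_rot: [-0.071, 0.997, -0.001, -0.0]
ft_force: [-0.5, 0.6, 0.2]
width: 0.0307
```

```bash
python3 -c "
from h import *
st();snap('wrist','w6.png');plan([.5275,.1805,.025],188.2)"
```

```text
t 7.1 p [0.5278 0.1805 0.048 ] yaw -171.84 zt [-0.    -0.001 -1.   ] F [-0.5  0.6  0.2] w 0.0307 q [ 0.34  0.47 -0.93  1.76  0.41  1.12  1.  ]
shift [0.0003, 0.0, 0.023] turn [-0.001, -0.0001, -0.0007]
```

View pics/w6.png

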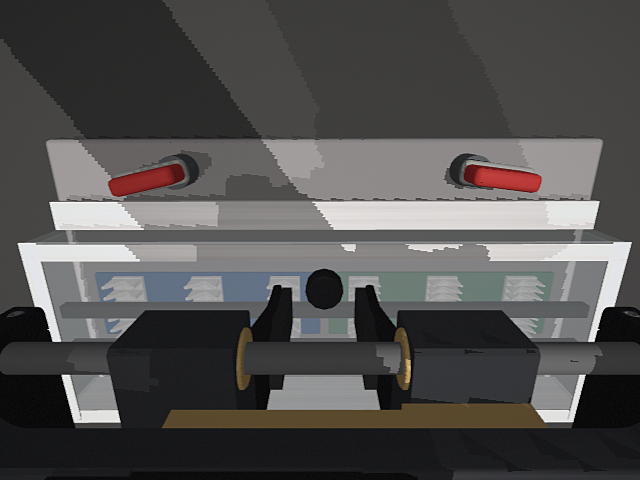

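```bash
python3 -c "
from h import *
w=load('w6.png');print(w['extrinsics'][:3,3]);print(proj(w,[.5275,.1805,.077]),proj(w,[.5275,.1805,.055]));print(ray(w,(47,140),.012),ray(w,(602,139),.012))"
```

```text
[0.44404539 0.16851278 0.24604173]
[323.602906   297.76856667] [323.60464594 280.44032329]
[ 0.47672516 -0.00079531  0.012     ] [0.42719298 0.34066166 0.012     ]
```

Emit:
step_arm:
  increments:
    - [[0,0,0.01],[0,0,0]]
    - [[0,0,0.018],[0,0,0]]
    - [[0,0,0.023],[0,0,0]]
    - [[0,0,0.023],[0,0,0]]

```text
time: 7.55
ee_pos: [0.5271, 0.1803, 0.0239]
eef_rot: [-0.071, 0.997, -0.001, -0.001]
ft_force: [-0.4, -0.0, 0.1]
width: 0.0345
```

Emit:
step_arm:
  increments:
    - [[0,0,0],[0,0,0]]
    - [[0,0,0],[0,0,0]]
    - [[0,0,0],[0,0,0]]
    - [[0,0,0],[0,0,0]]
    - [[0,0,0],[0,0,0]]
  hand: 1.0
  grip_force: 40

```text
time: 8.05
ee_pos: [0.5272, 0.1809, 0.0241]
eef_rot: [-0.071, 0.997, -0.0, -0.001]
ft_force: [0.8, 4.0, -0.8]
width: 0.0185
```

Emit:
step_arm:
  increments:
    - [[-0.007,0,-0.0125],[0,0,0]]
    - [[-0.016,0,-0.0245],[0,0,0]]
    - [[-0.026,0,-0.0345],[0,0,0]]
    - [[-0.037,0,-0.0435],[0,0,0]]

```text
time: 8.45
ee_pos: [0.5632, 0.1861, 0.0668]
eef_rot: [-0.072, 0.997, -0.0, -0.002]
ft_force: [4.7, 5.4, -18.2]
width: 0.0186
```

```bash
python3 -c "
from h import *
st();snap('wrist','w7.png')"
```

```text
t 8.45 p [0.5632 0.1861 0.0668] yaw -171.79 zt [-0.004 -0.001 -1.   ] F [  4.7   5.4 -18.2] w 0.0186 q [ 0.31  0.52 -0.9   1.65  0.43  1.19  1.01]
```

View pics/w7.png

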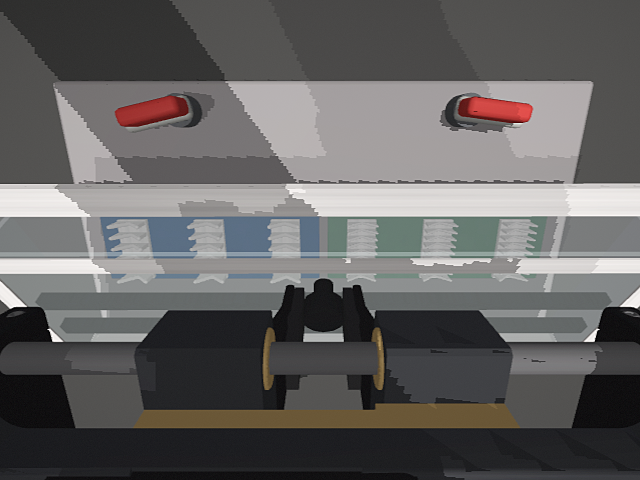

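Emit:
step_arm:
  increments:
    - [[-0.012,0,-0.0075],[0,0,0]]
    - [[-0.026,0,-0.013],[0,0,0]]
    - [[-0.04,0,-0.017],[0,0,0]]
    - [[-0.054,0,-0.019],[0,0,0]]

```text
time: 8.9
ee_pos: [0.6174, 0.1939, 0.0861]
eef_rot: [-0.072, 0.997, -0.0, -0.003]
ft_force: [-4.8, 1.8, -6.5]
width: 0.0184
```

Emit:
step_arm:
  increments:
    - [[-0.0145,0,0],[0,0,0]]
    - [[-0.029,0,0.0015],[0,0,0]]
    - [[-0.038,0,0.004],[0,0,0]]
    - [[-0.043,0,0.005],[0,0,0]]

```text
time: 9.3
ee_pos: [0.6603, 0.2003, 0.0814]
eef_rot: [-0.071, 0.997, -0.0, -0.003]
ft_force: [-4.0, -0.3, 3.0]
width: 0.0182
```

```bash
python3 -c "
from h import *
st();snap('wrist','w8.png');snap('scene','s8.png')"
```

```text
t 9.3 p [0.6603 0.2003 0.0814] yaw -171.8 zt [-0.006 -0.001 -1.   ] F [-4.  -0.3  3. ] w 0.0182 q [ 0.18  0.69 -0.84  1.35  0.51  1.32  1.05]
```

View pics/w8.png

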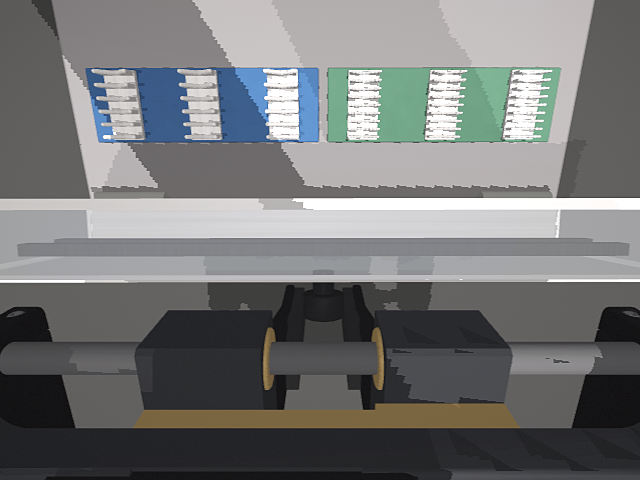

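View pics/s8.png

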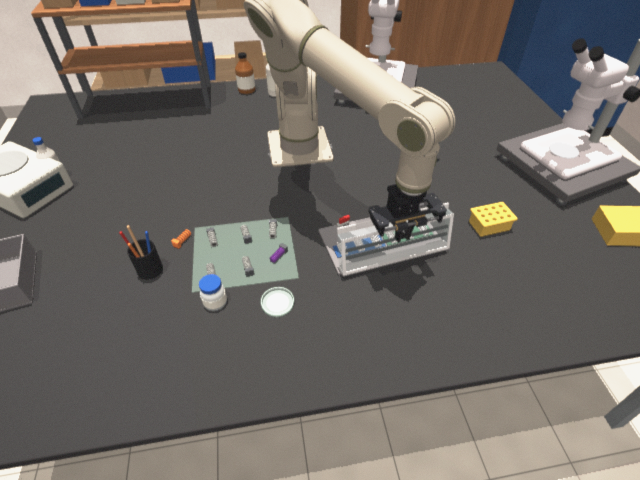

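Emit:
step_arm:
  increments:
    - [[0,0,0],[0,0,0]]
    - [[0,0,0],[0,0,0]]
    - [[0,0,-0.03],[0,0,0]]
    - [[0,0,-0.07],[0,0,0]]
    - [[0,0,-0.11],[0,0,0]]
  hand: 0.2

```text
time: 9.9
ee_pos: [0.6607, 0.1996, 0.1922]
eef_rot: [-0.071, 0.997, -0.0, -0.003]
ft_force: [0.1, 0.7, -0.4]
width: 0.034
```

Emit:
step_arm:
  increments:
    - [[0.05,0,0],[0,0,0]]
    - [[0.1,0,0],[0,0,0]]
    - [[0.115,0,0.03],[0,0,0]]
    - [[0.115,0,0.08],[0,0,0]]
    - [[0.115,0,0.088],[0,0,0]]
  hand: 1.0

```text
time: 10.4
ee_pos: [0.5435, 0.1806, 0.1007]
eef_rot: [-0.071, 0.997, -0.002, -0.006]
ft_force: [0.1, -0.4, -1.0]
width: 0.0041
```

```bash
python3 -c "
from h import *
st();snap('wrist','w9.png')"
```

```text
t 10.4 p [0.5435 0.1806 0.1007] yaw -171.86 zt [-0.012 -0.005 -1.   ] F [ 0.1 -0.4 -1. ] w 0.0041 q [ 0.34  0.45 -0.93  1.66  0.37  1.24  1.04]
```

View pics/w9.png

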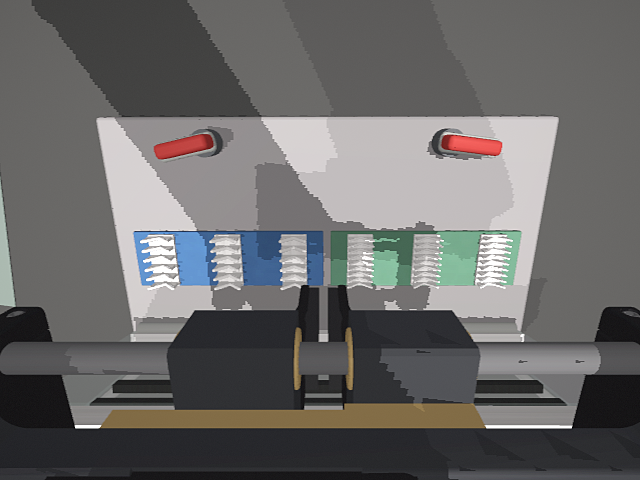

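Emit:
step_arm:
  increments:
    - [[-0.03,0,0],[0,0.012,0]]
    - [[-0.055,0,0],[0,0.012,0]]
    - [[-0.075,0,0],[0,0.012,0]]
    - [[-0.092,0,0],[0,0.012,0]]
    - [[-0.105,0,0],[0,0.012,0]]

```text
time: 10.95
ee_pos: [0.6496, 0.1966, 0.1022]
eef_rot: [-0.071, 0.997, -0.001, -0.012]
ft_force: [-2.0, -0.5, 0.2]
width: 0.0008
```

```bash
python3 -c "
from h import *
st();snap('wrist','w10.png');c=snap('scene','s10.png');cv2.imwrite('pics/z9.png',cv2.resize(c['pixels'][120:290,290:480],(760,680)[::1]))"
```

```text
t 10.95 p [0.6496 0.1966 0.1022] yaw -171.89 zt [-0.023 -0.004 -1.   ] F [-2.  -0.5  0.2] w 0.0008 q [ 0.19  0.67 -0.85  1.34  0.48  1.37  1.06]
```

View pics/w10.png

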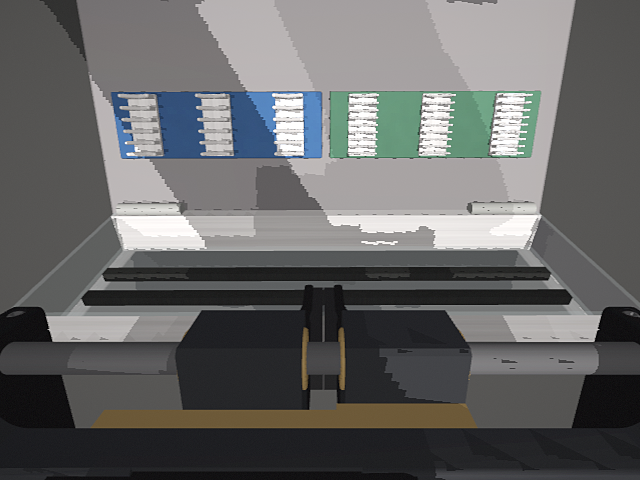

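View pics/z9.png

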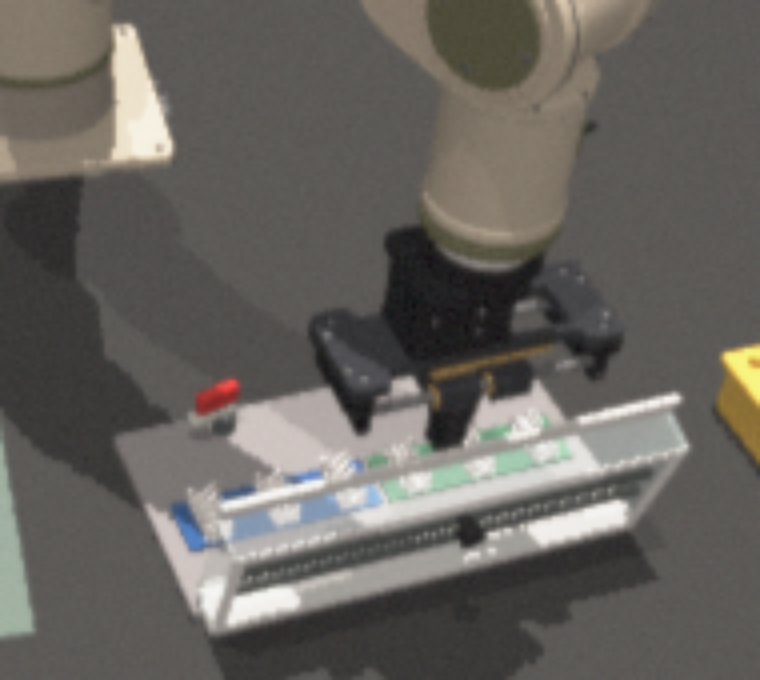

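Emit:
step_arm:
  increments:
    - [[0.04,0,-0.02],[0,-0.01,0]]
    - [[0.06,0,-0.06],[0,-0.02,0]]
    - [[0.06,-0.03,-0.1],[0,-0.023,0]]
    - [[0.06,-0.08,-0.1],[0,-0.023,0]]
    - [[0.06,-0.13,-0.1],[0,-0.023,0]]
  hand: 0.1

```text
time: 11.55
ee_pos: [0.6117, 0.0596, 0.2067]
eef_rot: [-0.072, 0.997, -0.0, 0.002]
ft_force: [1.9, -0.2, -0.4]
width: 0.0323
```

```bash
python3 -c "
from h import *
st();plan([.57,-.24,.2],188)"
```

```text
t 11.55 p [0.6117 0.0596 0.2067] yaw -171.79 zt [ 0.005 -0.    -1.   ] F [ 1.9 -0.2 -0.4] w 0.0323 q [ 0.5   0.43 -0.91  1.43  0.34  1.44  1.31]
shift [0.0841, -0.2906, 0.0065] turn [-0.0009, 0.0049, 0.0036]
```

Emit:
step_arm:
  increments:
    - [[0.014,-0.048,0.006],[0,0.005,0]]
    - [[0.028,-0.096,0.006],[0,0.005,0]]
    - [[0.042,-0.144,0.006],[0,0.005,0]]
    - [[0.056,-0.192,0.006],[0,0.005,0]]
    - [[0.07,-0.24,0.006],[0,0.005,0]]

```text
time: 12.05
ee_pos: [0.5763, -0.1894, 0.2023]
eef_rot: [-0.072, 0.997, -0.001, 0.001]
ft_force: [0.9, -0.2, 0.2]
width: 0.0391
```

Emit:
step_arm:
  increments:
    - [[0.015,-0.045,0],[0,0,0]]
    - [[0.015,-0.045,0],[0,0,0]]

```text
time: 12.25
ee_pos: [0.5655, -0.245, 0.2032]
eef_rot: [-0.066, 0.998, -0.002, 0.0]
ft_force: [-0.3, 0.2, -1.1]
width: 0.0389
```

```bash
python3 -c "
from h import *
st();snap('wrist','w11.png')"
```

```text
t 12.25 p [ 0.5655 -0.245   0.2032] yaw -172.43 zt [ 0.001 -0.005 -1.   ] F [-0.3  0.2 -1.1] w 0.0389 q [ 0.95  0.41 -0.82  1.43  0.31  1.43  1.83]
```

View pics/w11.png

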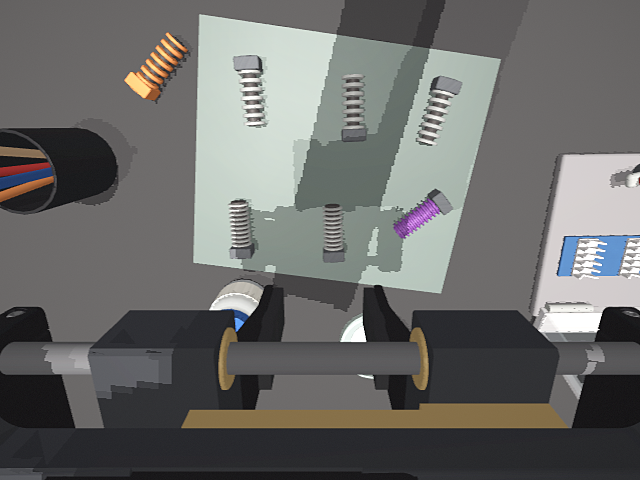

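```bash
cat >> h.py <<'E'
def bolts(c,box,z=.012,dbg=None,smax=60):
    """segment low-sat blobs in box (u0,v0,u1,v1)"""
    u0,v0,u1,v1=box; im=c['pixels'][v0:v1,u0:u1]; lab=cv2.cvtColor(im,cv2.COLOR_BGR2LAB).astype(int)
    m=(lab[...,1]>123).astype(np.uint8)*255
    m=cv2.morphologyEx(m,cv2.MORPH_CLOSE,np.ones((5,5),np.uint8))
    m=cv2.morphologyEx(m,cv2.MORPH_OPEN,np.ones((3,3),np.uint8))
    cs,_=cv2.findContours(m,cv2.RETR_EXTERNAL,cv2.CHAIN_APPROX_NONE)
    k=max(cs,key=cv2.contourArea); rc=cv2.minAreaRect(k)
    mm=np.zeros_like(m); cv2.drawContours(mm,[k],-1,255,-1)
    if dbg:
        o=im.copy(); cv2.drawContours(o,[k],-1,(0,0,255),1); cv2.imwrite('pics/'+dbg,cv2.resize(o,None,fx=4,fy=4,interpolation=cv2.INTER_NEAREST))
    P=np.array([ray(c,(p[0]+u0,p[1]+v0),z)[:2] for p in k[:,0]],dtype=np.float32)
    b=cv2.minAreaRect(P*1000); (cx,cy),(w,h),a=b
    if w<h: a+=90; w,h=h,w
    a=np.radians(a); ax=np.array([np.cos(a),np.sin(a)]); ctr=np.array([cx,cy])/1000
    # head end: wider side
    q=(P-ctr)@ax; n=np.abs((P-ctr)@[-ax[1],ax[0]])
    hi=n[q>w/2000-.010].max(); lo=n[q<-w/2000+.010].max()
    if hi>lo: ax=-ax
    q=(P-ctr)@ax
    yaw=np.degrees(np.arctan2(ax[1],ax[0]))
    print('ctr',ctr.round(4),'yaw head->tip',yaw.round(2),'LxW',round(w,1),round(h,1),'head/tip halfw',hi.round(4),lo.round(4),'origin',(ctr+ax*.006).round(4))
    return ctr,yaw,w,h
E
python3 - <<'E'
from h import *
c=load('w11.png')
for n,b in dict(c3=(225,45,285,140),c2=(325,60,385,155),c1=(405,65,475,155),f2=(215,185,265,272),f1=(310,190,360,272)).items():
    print(n); bolts(c,b,dbg='d_%s.png'%n)
o=[cv2.resize(cv2.imread('pics/d_%s.png'%n),(160,320)) for n in ('c3','c2','c1','f2','f1')]
cv2.imwrite('pics/d.png',np.hstack(o))
E
```

```text
c3
ctr [ 0.4588 -0.3347] yaw head->tip -171.91 LxW 64.6 28.0 head/tip halfw 0.014 0.014 origin [ 0.4528 -0.3355]
c2
ctr [ 0.4628 -0.2315] yaw head->tip -172.35 LxW 74.8 52.5 head/tip halfw 0.0263 0.0204 origin [ 0.4568 -0.2323]
c1
ctr [ 0.4527 -0.1454] yaw head->tip -6.89 LxW 65.4 29.3 head/tip halfw 0.0147 0.0126 origin [ 0.4587 -0.1461]
f2
ctr [ 0.6035 -0.3344] yaw head->tip -172.32 LxW 67.3 29.9 head/tip halfw 0.0149 0.012 origin [ 0.5976 -0.3352]
f1
ctr [ 0.5943 -0.2337] yaw head->tip 3.75 LxW 69.4 50.5 head/tip halfw 0.0175 0.0253 origin [ 0.6003 -0.2333]
```

View pics/d.png

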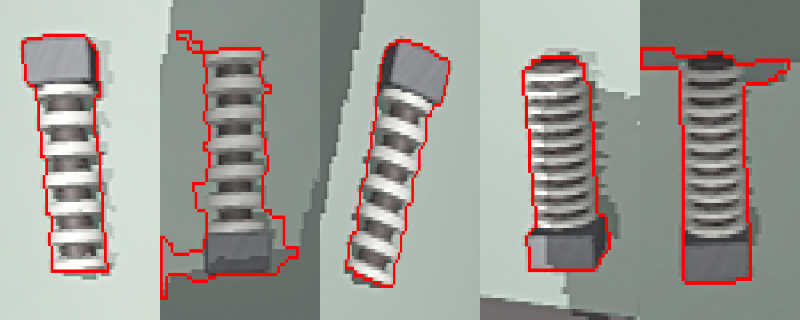

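```bash
python3 -c "
from h import *
plan([.456,-.146,.05],173.1)"
```

```text
shift [0.0971, 0.1089, 0.1528] turn [-0.0027, 0.0021, 0.2569]
```

Emit:
step_arm:
  increments:
    - [[0.025,0.027,0.03],[0,0,0.1]]
    - [[0.05,0.055,0.06],[0,0,0.2]]
    - [[0.075,0.08,0.1],[-0.002,0.002,0.257]]
    - [[0.097,0.109,0.13],[-0.002,0.002,0.257]]
    - [[0.097,0.109,0.153],[-0.0027,0.002,0.257]]

```text
time: 12.8
ee_pos: [0.4523, -0.1416, 0.0485]
eef_rot: [0.058, 0.998, -0.001, -0.002]
ft_force: [0.7, -0.1, -0.2]
width: 0.0389
```

Emit:
step_arm:
  increments:
    - [[0,0,0.0],[0,0,0]]

```text
time: 12.9
ee_pos: [0.4505, -0.1399, 0.0472]
eef_rot: [0.057, 0.998, -0.001, -0.003]
ft_force: [-0.2, 0.1, 0.4]
width: 0.0394
```

```bash
python3 -c "
from h import *
st();c=snap('wrist','w12.png')
P=r.read_state()['ee_pos']; print([proj(c,[.456,-.146,z]).round(1).tolist() for z in (.0,.012,.022)])"
```

```text
t 12.9 p [ 0.4505 -0.1399  0.0472] yaw 173.48 zt [-0.006 -0.001 -1.   ] F [-0.2  0.1  0.4] w 0.0394 q [ 0.99  0.23 -0.85  1.97  0.21  1.03  1.5 ]
[[316.0, 258.5], [315.6, 264.4], [315.3, 269.8]]
```

View pics/w12.png

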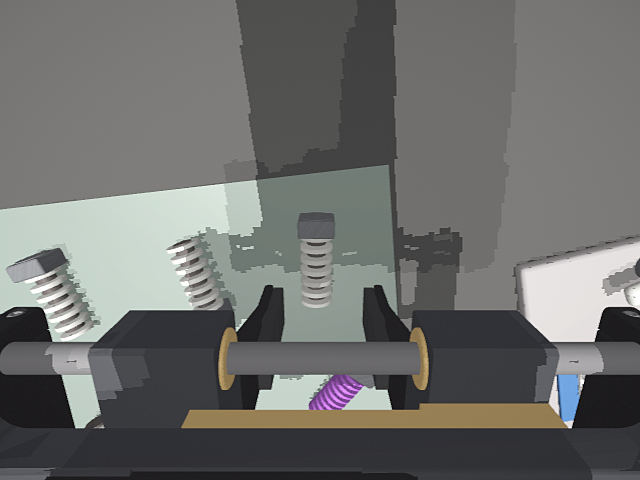

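```bash
python3 -c "
from h import *
c=load('w12.png');a=cv2.resize(c['pixels'][200:320,255:395],(700,600),interpolation=cv2.INTER_CUBIC);cv2.imwrite('pics/z10.png',a)"
```

```text
(no output)
```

View pics/z10.png

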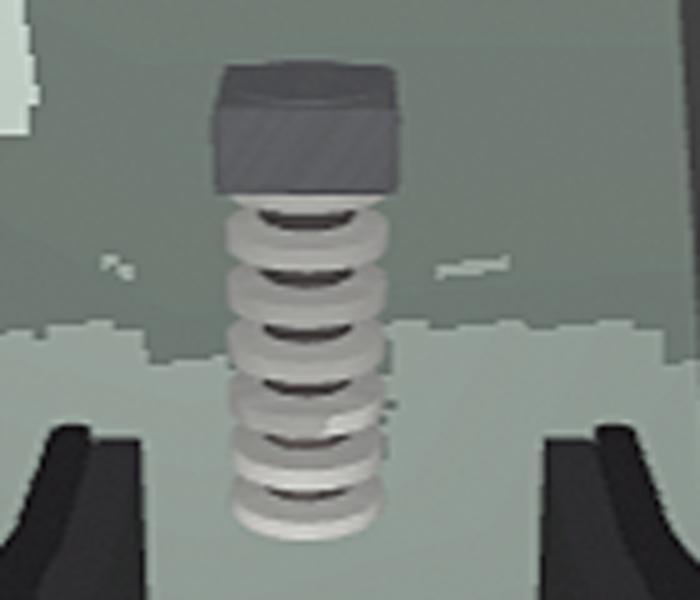

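```bash
cat >> h.py <<'E'
def two(c,h,t,zh=.024,zt=.0225,xh=-.025,xt=.025):
    a=ray(c,h,zh);b=ray(c,t,zt);d=(b-a)[:2];L=np.linalg.norm(d);ax=d/L
    o=((a[:2]-ax*xh)+(b[:2]-ax*xt))/2
    print('head',a.round(4),'tip',b.round(4),'L',L.round(4),'yaw',np.degrees(np.arctan2(ax[1],ax[0])).round(2),'origin',o.round(4)); return o,ax
E
python3 -c "
from h import *
c=load('w12.png');o,ax=two(c,(316,238),(316.4,308)); print(ray(c,(316,221.6),.024))
g=o-ax*.003
plan([g[0],g[1],.05],173);plan([g[0],g[1],-.032],173)"
```

```text
head [ 0.4336 -0.1428  0.024 ] tip [ 0.4838 -0.1486  0.0225] L 0.0505 yaw -6.58 origin [ 0.4587 -0.1457]
[ 0.42284735 -0.14149968  0.024     ]
shift [-0.0048, -0.0054, -0.0014] turn [-0.0011, -0.0049, 0.0093]
shift [-0.0052, -0.0053, 0.0806] turn [-0.0011, -0.0049, 0.0093]
```

Emit:
step_arm:
  increments:
    - [[-0.005,-0.0054,0.015],[-0.001,-0.005,0.009]]
    - [[-0.005,-0.0054,0.035],[-0.001,-0.005,0.009]]
    - [[-0.005,-0.0054,0.055],[-0.001,-0.005,0.009]]
    - [[-0.005,-0.0054,0.07],[-0.001,-0.005,0.009]]
    - [[-0.005,-0.0054,0.075],[-0.001,-0.005,0.009]]

```text
time: 13.45
ee_pos: [0.456, -0.1451, -0.0265]
eef_rot: [0.061, 0.998, 0.0, 0.0]
ft_force: [-0.4, 0.4, 0.3]
width: 0.0393
```

```bash
python3 -c "
from h import *
st();c=snap('wrist','w13.png');plan([.4557,-.1455,-.030],173.2)"
```

```text
t 13.45 p [ 0.456  -0.1451 -0.0265] yaw 173.03 zt [ 0.  0. -1.] F [-0.4  0.4  0.3] w 0.0393 q [ 0.93  0.37 -0.79  2.02  0.34  0.89  1.4 ]
shift [0.0, -0.0004, 0.0033] turn [0.0005, -0.0003, -0.003]
```

View pics/w13.png

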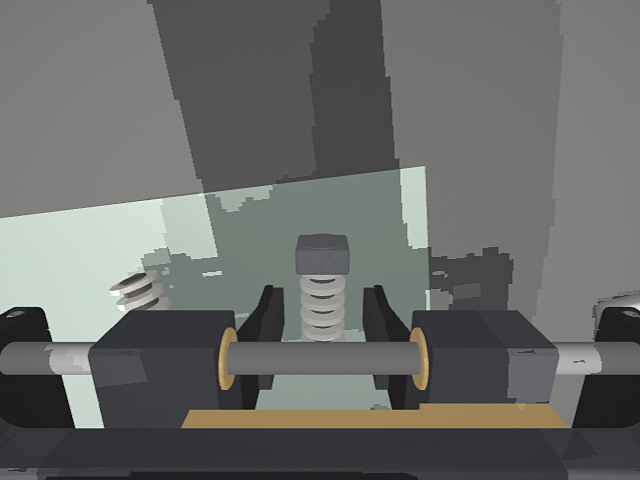

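Emit:
step_arm:
  increments:
    - [[0,0,0.003],[0,0,0]]
    - [[0,0,0.003],[0,0,0]]
    - [[0,0,0.003],[0,0,0]]
    - [[0,0,0.003],[0,0,0]]
    - [[0,0,0.003],[0,0,0]]
  hand: 1.0
  grip_force: 35

```text
time: 14.0
ee_pos: [0.4563, -0.1453, -0.0291]
eef_rot: [0.061, 0.998, 0.0, 0.0]
ft_force: [-0.7, 0.4, 4.2]
width: 0.0198
```

Emit:
step_arm:
  increments:
    - [[0,0,-0.02],[0,0,0]]
    - [[0,0,-0.06],[0,0,0]]
    - [[0,0,-0.1],[0,0,0]]
    - [[0,0,-0.13],[0,0,0]]
    - [[0,0,-0.13],[0,0,0]]

```text
time: 14.5
ee_pos: [0.4584, -0.146, 0.1046]
eef_rot: [0.061, 0.998, -0.001, 0.003]
ft_force: [0.6, -0.2, -2.1]
width: 0.0202
```

```bash
python3 -c "
from h import *
st();c=snap('wrist','w14.png');plan([.51,-.0,.12],188.2)"
```

```text
t 14.5 p [ 0.4584 -0.146   0.1046] yaw 173.02 zt [ 0.006 -0.003 -1.   ] F [ 0.6 -0.2 -2.1] w 0.0202 q [ 1.04  0.16 -0.88  1.9   0.14  1.13  1.56]
shift [-0.0348, 0.1512, -0.0178] turn [-0.0022, 0.0033, -0.2653]
```

View pics/w14.png

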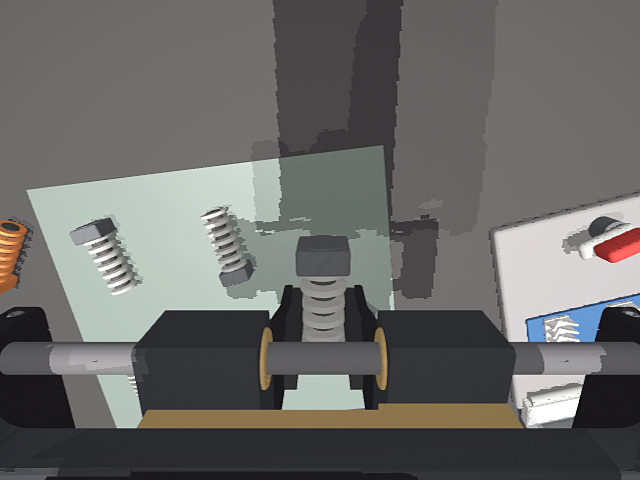

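```bash
python3 -c "
from h import *
for f in ('w9','w10'):
    c=load(f+'.png')['pixels']
    r0=(225,295,125,535) if f=='w9' else (85,165,105,550)
    a=c[r0[0]:r0[1],r0[2]:r0[3]]; h=cv2.cvtColor(a,cv2.COLOR_BGR2HSV)
    for n,lo,hi in (('blue',100,125),('green',50,85)):
        m=((h[...,0]>=lo)&(h[...,0]<=hi)&(h[...,1]>70)).astype(np.uint8)*255
        m=cv2.morphologyEx(m,cv2.MORPH_CLOSE,np.ones((25,25),np.uint8)) if 0 else m
        k=max(cv2.findContours(cv2.dilate(m,np.ones((3,3))),cv2.RETR_EXTERNAL,2)[0],key=cv2.contourArea)
        pts=np.argwhere(m)[:,::-1]+[r0[2],r0[0]]
        s=pts.sum(1);d=pts[:,0]-pts[:,1]
        cor=[pts[i] for i in (s.argmin(),d.argmax(),s.argmax(),d.argmin())]
        W=np.array([ray(load(f+'.png'),q,.016)[:2] for q in cor])
        print(f,n,[q.tolist() for q in cor],W.round(4).tolist(),'ctr',W.mean(0).round(4),'side',np.linalg.norm(W[0]-W[1]).round(4),np.linalg.norm(W[1]-W[2]).round(4),'yaw',np.degrees(np.arctan2(*((W[1]-W[0])*[-1,1]))).round(2),np.degrees(np.arctan2(*((W[2]-W[3])*[-1,1]))).round(2))
"
python3 -c "
from h import *
c=load('w10.png')['pixels'];cv2.imwrite('pics/z11.png',cv2.resize(c[80:170,100:340],(800,300),interpolation=cv2.INTER_CUBIC))
c=load('w9.png')['pixels'];cv2.imwrite('pics/z12.png',cv2.resize(c[220:300,125:535],(800,156),interpolation=cv2.INTER_CUBIC))"
```

```text
w9 blue [[135, 231], [322, 231], [322, 284], [142, 284]] [[0.561, 0.0281], [0.5394, 0.1786], [0.5856, 0.1851], [0.6075, 0.0335]] ctr [0.5733 0.1063] side 0.1521 0.0467 yaw 8.19 8.22
w9 green [[331, 231], [520, 231], [512, 284], [331, 284]] [[0.5383, 0.1858], [0.5165, 0.3373], [0.5625, 0.3446], [0.5845, 0.1927]] ctr [0.5505 0.2651] side 0.1531 0.0466 yaw 8.19 8.22
w10 blue [[111, 92], [321, 92], [321, 156], [121, 157]] [[0.5624, 0.0266], [0.5407, 0.1792], [0.586, 0.1856], [0.6084, 0.0331]] ctr [0.5744 0.1061] side 0.1541 0.0457 yaw 8.1 8.39
w10 green [[330, 92], [539, 91], [530, 156], [330, 156]] [[0.5398, 0.1857], [0.5175, 0.3372], [0.5633, 0.3447], [0.585, 0.1924]] ctr [0.5514 0.265 ] side 0.1531 0.0464 yaw 8.35 8.11
```

View pics/z11.png

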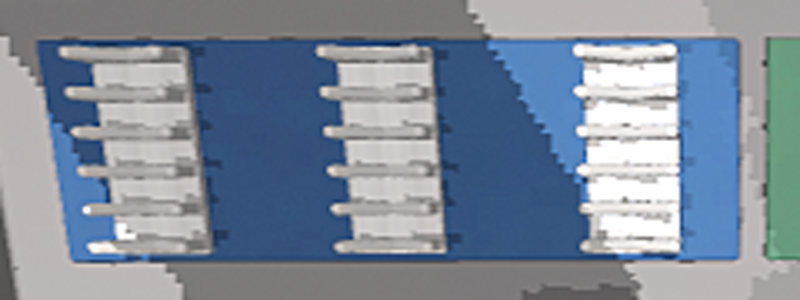

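```bash
python3 -c "
from h import *
plan([.5798,.0523,.08],188.2)"
```

```text
shift [-0.0975, 0.2117, 0.0223] turn [-0.0022, 0.0033, -0.2653]
```

Emit:
step_arm:
  increments:
    - [[-0.02,0.045,0],[0,0,-0.1]]
    - [[-0.04,0.09,0],[0,0,-0.2]]
    - [[-0.06,0.135,0],[-0.002,0.003,-0.265]]
    - [[-0.08,0.18,0.01],[-0.002,0.003,-0.265]]
    - [[-0.0975,0.2117,0.022],[-0.002,0.003,-0.265]]

```text
time: 15.05
ee_pos: [0.5799, 0.0557, 0.0786]
eef_rot: [-0.072, 0.997, 0.0, -0.0]
ft_force: [-0.3, -0.9, -0.9]
width: 0.0205
```

```bash
python3 -c "
from h import *
st();plan([.5798,.0523,.05],188.2)"
```

```text
t 15.05 p [0.5799 0.0557 0.0786] yaw -171.7 zt [-0.001  0.001 -1.   ] F [-0.3 -0.9 -0.9] w 0.0205 q [ 0.56  0.49 -0.92  1.67  0.41  1.2   1.25]
shift [0.0006, -0.0034, 0.0286] turn [0.001, -0.0009, 0.0018]
```

Emit:
step_arm:
  increments:
    - [[0.0005,-0.0034,0.015],[0,0,0.002]]
    - [[0.0005,-0.0034,0.028],[0,0,0.002]]
    - [[0.0005,-0.0034,0.028],[0,0,0.002]]

```text
time: 15.35
ee_pos: [0.5776, 0.0508, 0.0475]
eef_rot: [-0.071, 0.997, 0.0, -0.003]
ft_force: [0.8, 0.5, -1.5]
width: 0.0198
```

```bash
python3 -c "
from h import *
st();plan([.5798,.0523,-.0],188.2);snap('wrist','w15.png')"
```

```text
t 15.35 p [0.5776 0.0508 0.0475] yaw -171.86 zt [-0.006  0.    -1.   ] F [ 0.8  0.5 -1.5] w 0.0198 q [ 0.55  0.52 -0.9   1.7   0.44  1.15  1.23]
shift [-0.0026, 0.0012, 0.0475] turn [0.0009, -0.0059, -0.0011]
```

View pics/w15.png

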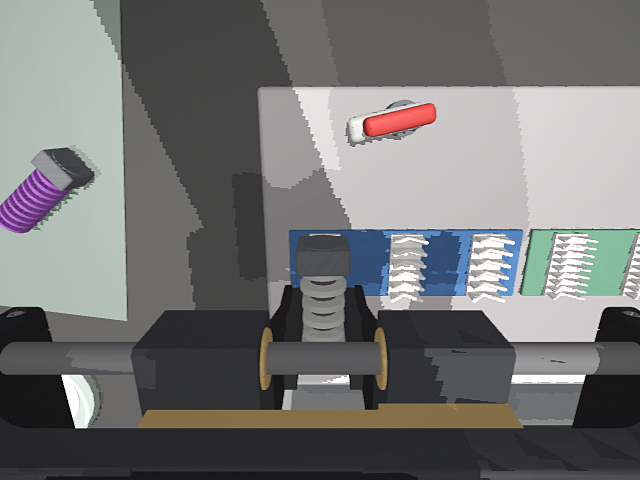

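```bash
python3 -c "
from h import *
c=load('w15.png')
for u in (450,):
    g=c['pixels'][220:305,445:462].astype(int); sat=(g[...,0]-g[...,2]).mean(1); print([(220+i,int(v)) for i,v in enumerate(sat)])
a=ray(c,(453,229.5),.016);b=ray(c,(453,296.5),.016);print(a,b,np.linalg.norm(a-b),(a+b)/2)
ctr=(a+b)/2; ex=np.array([.9898,.1426]);ey=np.array([-.1426,.9898]);
for o in ([.5745,.1058],): print((ctr[:2]-o)@ex,(ctr[:2]-o)@ey)
cv2.imwrite('pics/z13.png',cv2.resize(c['pixels'][220:310,370:530],(800,450),interpolation=cv2.INTER_CUBIC))"
```

```text
[(220, -4), (221, -4), (222, -4), (223, -4), (224, -4), (225, -4), (226, -4), (227, -5), (228, -12), (229, 25), (230, 85), (231, 106), (232, 85), (233, 85), (234, 89), (235, 88), (236, 66), (237, 70), (238, 70), (239, 71), (240, 70), (241, 74), (242, 66), (243, 66), (244, 69), (245, 69), (246, 68), (247, 68), (248, 71), (249, 71), (250, 70), (251, 70), (252, 74), (253, 74), (254, 65), (255, 69), (256, 69), (257, 68), (258, 68), (259, 71), (260, 71), (261, 71), (262, 73), (263, 72), (264, 72), (265, 72), (266, 75), (267, 75), (268, 75), (269, 74), (270, 78), (271, 89), (272, 91), (273, 80), (274, 72), (275, 72), (276, 72), (277, 75), (278, 75), (279, 75), (280, 78), (281, 77), (282, 76), (283, 77), (284, 90), (285, 92), (286, 91), (287, 93), (288, 93), (289, 93), (290, 94), (291, 90), (292, 90), (293, 90), (294, 96), (295, 104), (296, -19), (297, -8), (298, -4), (299, -4), (300, -4), (301, -4), (302, -4), (303, -4), (304, -4)]
[0.54588524 0.13238751 0.016     ] [0.59318803 0.1444386  0.016     ] 0.04881375559024635 [0.56953664 0.13841305 0.016     ]
-0.0002621128095986491 0.03298817624816838
```

View pics/z13.png

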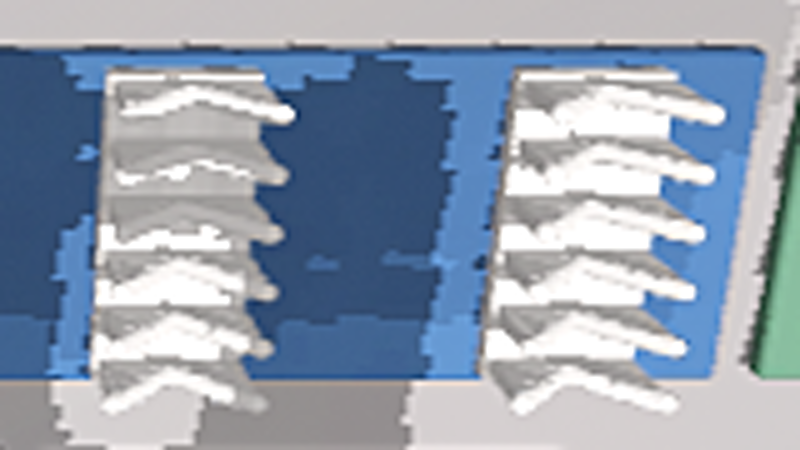

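Emit:
step_arm:
  increments:
    - [[-0.0026,0.0008,0.01],[0,-0.006,-0.001]]
    - [[-0.0026,0.0008,0.025],[0,-0.006,-0.001]]
    - [[-0.0026,0.0008,0.038],[0,-0.006,-0.001]]
    - [[-0.0026,0.0008,0.045],[0,-0.006,-0.001]]
    - [[-0.0026,0.0008,0.045],[0,-0.006,-0.001]]

```text
time: 15.9
ee_pos: [0.5799, 0.0516, 0.0027]
eef_rot: [-0.071, 0.997, 0.0, 0.0]
ft_force: [0.8, -1.1, -1.9]
width: 0.0199
```

```bash
python3 -c "
from h import *
st();plan([.5798,.0517,-.009],188.2)"
```

```text
t 15.9 p [0.5799 0.0516 0.0027] yaw -171.84 zt [-0.     0.001 -1.   ] F [ 0.8 -1.1 -1.9] w 0.0199 q [ 0.52  0.57 -0.87  1.73  0.49  1.07  1.2 ]
shift [0.0001, 0.0001, 0.0117] turn [0.0009, 0.0001, -0.0007]
```

Emit:
step_arm:
  increments:
    - [[0,0,0.003],[0,0,0]]
    - [[0,0,0.006],[0,0,0]]
    - [[0,0,0.008],[0,0,0]]

```text
time: 16.2
ee_pos: [0.5801, 0.0517, -0.0053]
eef_rot: [-0.071, 0.997, 0.0, 0.0]
ft_force: [-1.0, -0.2, 1.2]
width: 0.0203
```

Emit:
step_arm:
  increments:
    - [[0,0,0.0015],[0,0,0]]
    - [[0,0,0.003],[0,0,0]]
    - [[0,0,0.0045],[0,0,0]]

```text
time: 16.5
ee_pos: [0.5805, 0.0522, -0.0089]
eef_rot: [-0.071, 0.997, 0.001, 0.001]
ft_force: [-6.3, 0.3, 20.7]
width: 0.0203
```

Emit:
step_arm:
  increments:
    - [[0,0,-0.001],[0,0,0]]
    - [[0,0,-0.001],[0,0,0]]
    - [[0,0,-0.001],[0,0,0]]
    - [[0,0,-0.03],[0,0,0]]
    - [[0,0,-0.07],[0,0,0]]
  hand: 0.2

```text
time: 17.0
ee_pos: [0.5789, 0.0517, 0.06]
eef_rot: [-0.071, 0.997, 0.001, -0.001]
ft_force: [0.8, 0.7, 0.0]
width: 0.0346
```

Emit:
step_arm:
  increments:
    - [[0.02,-0.02,-0.04],[0,0,0]]
    - [[0.04,-0.04,-0.06],[0,0,0]]

```text
time: 17.2
ee_pos: [0.5459, 0.0069, 0.1228]
eef_rot: [-0.072, 0.997, 0.001, 0.0]
ft_force: [-0.2, -0.0, 0.1]
width: 0.0343
```

```bash
python3 -c "
from h import *
st();c=snap('wrist','w16.png');cv2.imwrite('pics/z14.png',cv2.resize(c['pixels'][100:340,240:560],(800,600),interpolation=cv2.INTER_CUBIC))"
```

```text
t 17.2 p [0.5459 0.0069 0.1228] yaw -171.72 zt [ 0.     0.002 -1.   ] F [-0.2 -0.   0.1] w 0.0343 q [ 0.72  0.35 -0.98  1.72  0.31  1.24  1.39]
```

View pics/z14.png

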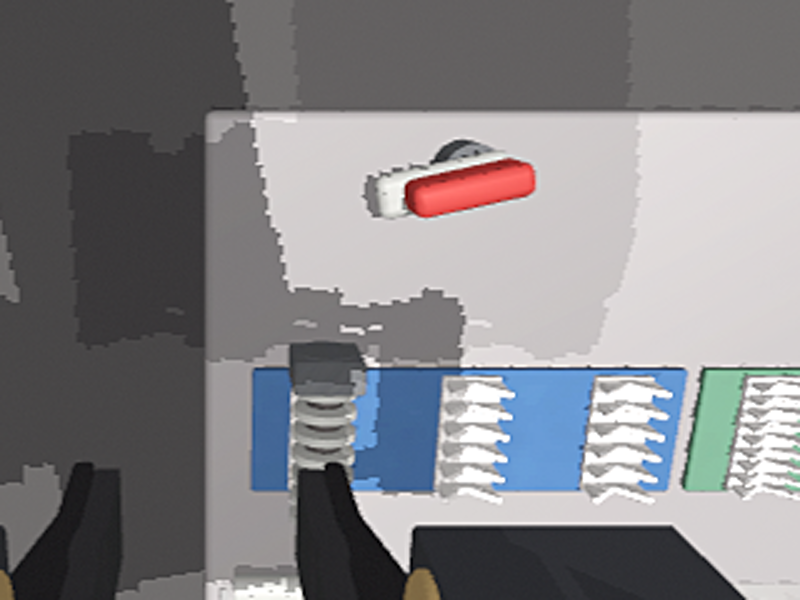

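```bash
python3 -c "
from h import *
plan([.460,-.232,.05],189)"
```

```text
shift [0.1168, -0.2197, 0.0747] turn [-0.0018, 0.0005, -0.0172]
```

Emit:
step_arm:
  increments:
    - [[0.024,-0.044,0],[0,0,0]]
    - [[0.048,-0.088,0],[0,0,0]]
    - [[0.07,-0.132,0],[0,0,-0.017]]
    - [[0.094,-0.176,0.02],[0,0,-0.017]]
    - [[0.117,-0.22,0.04],[0,0,-0.017]]

```text
time: 17.75
ee_pos: [0.4625, -0.2251, 0.0888]
eef_rot: [-0.078, 0.997, -0.002, 0.001]
ft_force: [0.7, -0.3, -0.2]
width: 0.0351
```

```bash
python3 -c "
from h import *
plan([.460,-.232,.05],189)"
```

```text
shift [0.0036, -0.0063, 0.0388] turn [-0.0037, 0.0012, -0.001]
```

Emit:
step_arm:
  increments:
    - [[0.003,-0.006,0.02],[-0.003,0,0]]
    - [[0.003,-0.006,0.039],[-0.003,0,0]]
    - [[0.003,-0.006,0.039],[-0.003,0,0]]

```text
time: 18.05
ee_pos: [0.4586, -0.2314, 0.0476]
eef_rot: [-0.077, 0.997, 0.001, -0.001]
ft_force: [0.2, -0.4, 0.8]
width: 0.0347
```

```bash
python3 -c "
from h import *
st();c=snap('wrist','w17.png');a=cv2.resize(c['pixels'][200:320,255:395],(700,600),interpolation=cv2.INTER_CUBIC);cv2.imwrite('pics/z15.png',a)"
```

```text
t 18.05 p [ 0.4586 -0.2314  0.0476] yaw -171.11 zt [-0.002  0.002 -1.   ] F [ 0.2 -0.4  0.8] w 0.0347 q [ 1.14  0.34 -0.86  1.87  0.29  1.06  1.88]
```

View pics/z15.png

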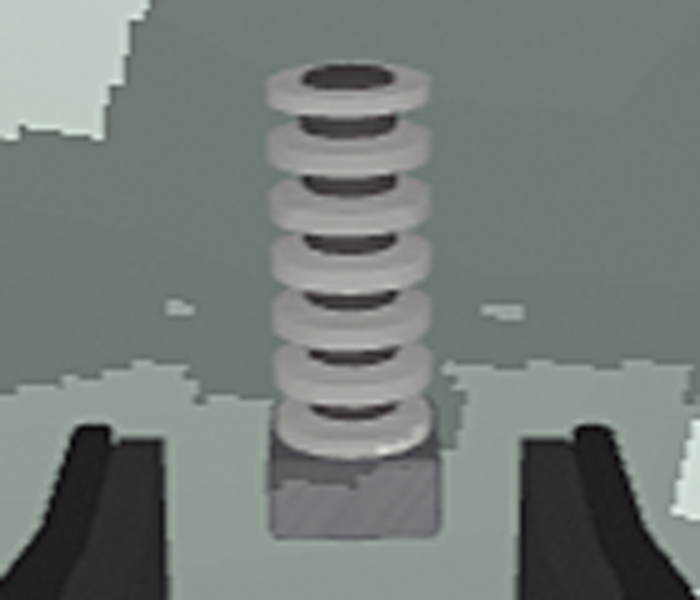

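```bash
python3 -c "
from h import *
c=load('w17.png');f=lambda x,y:(x/5+255,y/5+200)
o,ax=two(c,f(354,538),f(350,117),xh=-.037,xt=.0225)
o1,ax1=two(c,f(354,453),f(350,117),xh=-.025,xt=.0225)
o2,_=two(c,f(354,538),f(352,458),xh=-.037,zt=.0225,xt=-.0255)
o=(o+o1)/2; g=o-ax*.003
print(o,g);plan([g[0],g[1],-.03],np.degrees(np.arctan2(ax[1],ax[0])))"
```

```text
head [ 0.4912 -0.2247  0.024 ] tip [ 0.4332 -0.2344  0.0225] L 0.0589 yaw -170.51 origin [ 0.4551 -0.2307]
head [ 0.4787 -0.2267  0.024 ] tip [ 0.4332 -0.2344  0.0225] L 0.0462 yaw -170.38 origin [ 0.4547 -0.2308]
head [ 0.4912 -0.2247  0.024 ] tip [ 0.4802 -0.2267  0.0225] L 0.0113 yaw -169.68 origin [ 0.455  -0.2313]
[ 0.45487411 -0.2307512 ] [ 0.45783304 -0.23025649]
shift [0.0018, 0.0011, 0.0791] turn [0.0011, -0.0001, -0.0094]
```

Emit:
step_arm:
  increments:
    - [[0.0018,0.001,0.015],[0.001,0,-0.009]]
    - [[0.0018,0.001,0.035],[0.001,0,-0.009]]
    - [[0.0018,0.001,0.055],[0.001,0,-0.009]]
    - [[0.0018,0.001,0.07],[0.001,0,-0.009]]
    - [[0.0018,0.001,0.0775],[0.001,0,-0.009]]

```text
time: 18.6
ee_pos: [0.4575, -0.2298, -0.0295]
eef_rot: [-0.083, 0.997, 0.0, -0.001]
ft_force: [-0.2, 0.9, -0.4]
width: 0.0345
```

Emit:
step_arm:
  increments:
    - [[0,0,0.001],[0,0,0]]
    - [[0,0,0.001],[0,0,0]]
    - [[0,0,0.001],[0,0,0]]
    - [[0,0,0.001],[0,0,0]]
    - [[0,0,0.001],[0,0,0]]
  hand: 1.0
  grip_force: 35

```text
time: 19.1
ee_pos: [0.4579, -0.23, -0.03]
eef_rot: [-0.083, 0.997, -0.0, -0.0]
ft_force: [0.1, 0.4, 1.9]
width: 0.0197
```

Emit:
step_arm:
  increments:
    - [[0,0,-0.02],[0,0,0]]
    - [[0,0,-0.06],[0,0,0]]
    - [[0,0,-0.1],[0,0,0]]
    - [[0,0,-0.12],[0,0,0]]

```text
time: 19.5
ee_pos: [0.4593, -0.2303, 0.0934]
eef_rot: [-0.083, 0.997, -0.001, 0.001]
ft_force: [0.1, 0.5, -1.9]
width: 0.0201
```

```bash
python3 -c "
from h import *
st();c=snap('wrist','w18.png')"
```

```text
t 19.5 p [ 0.4593 -0.2303  0.0934] yaw -170.46 zt [ 0.003 -0.002 -1.   ] F [ 0.1  0.5 -1.9] w 0.0201 q [ 1.17  0.28 -0.9   1.83  0.24  1.14  1.93]
```

View pics/w18.png

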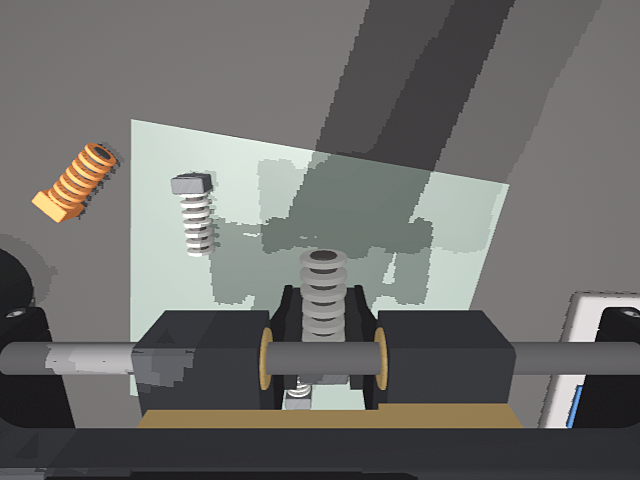

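```bash
python3 -c "
from h import *
plan([.5774,.106,.09],188.2)"
```

```text
shift [-0.1712, 0.3129, 0.0046] turn [-0.0044, 0.0042, 0.0232]
```

Emit:
step_arm:
  increments:
    - [[-0.025,0.045,0],[-0.004,0.004,0.023]]
    - [[-0.05,0.09,0],[-0.004,0.004,0.023]]
    - [[-0.075,0.135,0],[-0.004,0.004,0.023]]
    - [[-0.1,0.18,0],[-0.004,0.004,0.023]]
    - [[-0.125,0.225,0],[-0.004,0.004,0.023]]

```text
time: 20.05
ee_pos: [0.544, 0.006, 0.0947]
eef_rot: [-0.071, 0.997, -0.001, 0.0]
ft_force: [1.0, -0.9, -1.7]
width: 0.0199
```

```bash
python3 -c "
from h import *
plan([.5774,.106,.05],188.2)"
```

```text
shift [-0.0473, 0.0943, 0.0446] turn [-0.001, 0.0002, -0.0005]
```

Emit:
step_arm:
  increments:
    - [[-0.02,0.04,0],[0,0,0]]
    - [[-0.04,0.08,0],[0,0,0]]
    - [[-0.0473,0.0943,0.02],[0,0,0]]
    - [[-0.0473,0.0943,0.0446],[0,0,0]]
    - [[-0.0473,0.0943,0.0446],[0,0,0]]

```text
time: 20.55
ee_pos: [0.575, 0.106, 0.0466]
eef_rot: [-0.072, 0.997, -0.001, -0.003]
ft_force: [0.2, -0.7, -1.6]
width: 0.02
```

```bash
python3 -c "
from h import *
st();plan([.5774,.106,-.0],188.2);snap('wrist','w19.png')"
```

```text
t 20.55 p [0.575  0.106  0.0466] yaw -171.75 zt [-0.005 -0.002 -1.   ] F [ 0.2 -0.7 -1.6] w 0.02 q [ 0.46  0.54 -0.92  1.69  0.46  1.16  1.13]
shift [-0.0026, -0.0003, 0.0466] turn [-0.0009, -0.0054, 0.001]
```

View pics/w19.png

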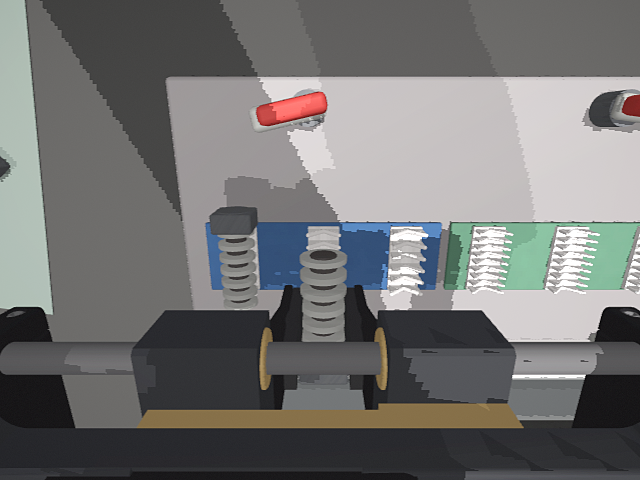

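Emit:
step_arm:
  increments:
    - [[-0.0026,-0.0003,0.012],[0,-0.005,0.001]]
    - [[-0.0026,-0.0003,0.028],[0,-0.005,0.001]]
    - [[-0.0026,-0.0003,0.042],[0,-0.005,0.001]]
    - [[-0.0026,-0.0003,0.048],[0,-0.005,0.001]]
    - [[-0.0026,-0.0003,0.05],[0,-0.005,0.001]]

```text
time: 21.1
ee_pos: [0.578, 0.1054, -0.0025]
eef_rot: [-0.071, 0.997, -0.0, 0.0]
ft_force: [0.5, 1.2, -0.4]
width: 0.02
```

```bash
python3 -c "
from h import *
st();plan([.5774,.106,-.01],188.2)"
```

```text
t 21.1 p [ 0.578   0.1054 -0.0025] yaw -171.88 zt [ 0.    -0.001 -1.   ] F [ 0.5  1.2 -0.4] w 0.02 q [ 0.43  0.6  -0.88  1.72  0.52  1.08  1.09]
shift [0.0005, 0.0007, 0.0075] turn [-0.0008, 0.0003, -0.0013]
```

Emit:
step_arm:
  increments:
    - [[0.0005,0.0005,0.002],[0,0,0]]
    - [[0.0005,0.0005,0.004],[0,0,0]]
    - [[0.0005,0.0005,0.006],[0,0,0]]

```text
time: 21.4
ee_pos: [0.5781, 0.1064, -0.0077]
eef_rot: [-0.071, 0.997, -0.0, 0.001]
ft_force: [-1.2, 1.2, 5.3]
width: 0.0203
```

Emit:
step_arm:
  increments:
    - [[0,0,0.001],[0,0,0]]
    - [[0,0,0.002],[0,0,0]]
    - [[0,0,0.003],[0,0,0]]

```text
time: 21.7
ee_pos: [0.5785, 0.1065, -0.0097]
eef_rot: [-0.071, 0.997, -0.0, 0.001]
ft_force: [-6.2, -1.9, 15.3]
width: 0.0198
```

Emit:
step_arm:
  increments:
    - [[0,0,-0.001],[0,0,0]]
    - [[0,0,-0.001],[0,0,0]]
    - [[0,0,-0.001],[0,0,0]]
    - [[0,0,-0.03],[0,0,0]]
    - [[0,0,-0.07],[0,0,0]]
  hand: 0.2

```text
time: 22.2
ee_pos: [0.5768, 0.106, 0.0593]
eef_rot: [-0.071, 0.997, -0.0, -0.001]
ft_force: [0.2, -0.2, 0.4]
width: 0.0344
```

Emit:
step_arm:
  increments:
    - [[0.025,-0.035,-0.03],[0,0,0]]
    - [[0.05,-0.07,-0.05],[0,0,0]]
    - [[0.075,-0.11,-0.05],[0,0,0]]

```text
time: 22.5
ee_pos: [0.519, -0.0136, 0.112]
eef_rot: [-0.072, 0.997, -0.001, 0.001]
ft_force: [0.5, -1.1, -0.3]
width: 0.0346
```

```bash
python3 -c "
from h import *
st();c=snap('wrist','w20.png');plan([.458,-.336,.05],190)"
```

```text
t 22.5 p [ 0.519  -0.0136  0.112 ] yaw -171.74 zt [ 0.003 -0.001 -1.   ] F [ 0.5 -1.1 -0.3] w 0.0346 q [ 0.82  0.3  -1.01  1.8   0.28  1.19  1.44]
shift [0.0988, -0.3012, 0.0617] turn [-0.0053, -0.0025, -0.0409]
```

View pics/w20.png

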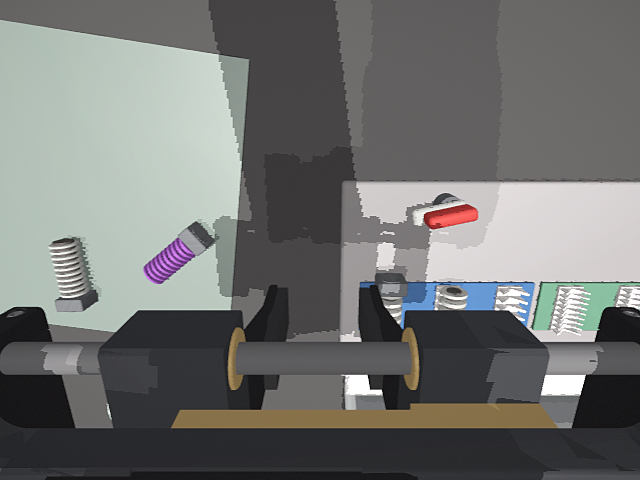

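```bash
python3 -c "
from h import *
c=load('w18.png');o,ax=two(c,(193,193),(202,256))
c=load('w11.png');two(c,(248,73),(258,127))
plan([*(o-ax*.003),.05],180+np.degrees(np.arctan2(ax[1],ax[0])))"
```

```text
head [ 0.4389 -0.3322  0.024 ] tip [ 0.4884 -0.3229  0.0225] L 0.0504 yaw 10.68 origin [ 0.4636 -0.3276]
head [ 0.4438 -0.3345  0.024 ] tip [ 0.4914 -0.3215  0.0225] L 0.0494 yaw 15.19 origin [ 0.4676 -0.328 ]
shift [0.0951, -0.2938, 0.0617] turn [-0.0053, -0.0025, -0.0528]
```

Emit:
step_arm:
  increments:
    - [[0.016,-0.048,0],[0,0,-0.05]]
    - [[0.032,-0.096,0],[0,0,-0.05]]
    - [[0.047,-0.144,0],[0,0,-0.05]]
    - [[0.063,-0.192,0],[0,0,-0.05]]
    - [[0.078,-0.24,0],[0,0,-0.06]]

```text
time: 23.05
ee_pos: [0.472, -0.2614, 0.1114]
eef_rot: [-0.097, 0.995, -0.003, -0.001]
ft_force: [1.6, -0.2, 0.4]
width: 0.0349
```

```bash
python3 -c "
from h import *
st();plan([.462,-.3283,.05],192.5)"
```

```text
t 23.05 p [ 0.472  -0.2614  0.1114] yaw -168.92 zt [-0.002 -0.006 -1.   ] F [ 1.6 -0.2  0.4] w 0.0349 q [ 1.19  0.32 -0.9   1.75  0.28  1.2   1.97]
shift [0.0225, -0.0633, 0.0619] turn [-0.006, -0.0028, -0.0247]
```

Emit:
step_arm:
  increments:
    - [[0.012,-0.035,0.02],[-0.006,-0.003,-0.025]]
    - [[0.0225,-0.063,0.04],[-0.006,-0.003,-0.025]]
    - [[0.0225,-0.063,0.062],[-0.006,-0.003,-0.025]]
    - [[0.0225,-0.063,0.062],[-0.006,-0.003,-0.025]]

```text
time: 23.45
ee_pos: [0.4598, -0.3277, 0.047]
eef_rot: [-0.108, 0.994, 0.002, -0.001]
ft_force: [-0.0, 0.8, 0.0]
width: 0.0348
```

```bash
python3 -c "
from h import *
st();c=snap('wrist','w21.png');a=cv2.resize(c['pixels'][200:320,255:395],(700,600),interpolation=cv2.INTER_CUBIC);cv2.imwrite('pics/z16.png',a)"
```

```text
t 23.45 p [ 0.4598 -0.3277  0.047 ] yaw -167.58 zt [-0.003  0.003 -1.   ] F [-0.   0.8  0. ] w 0.0348 q [ 1.22  0.45 -0.83  1.74  0.37  1.11  2.06]
```

View pics/z16.png

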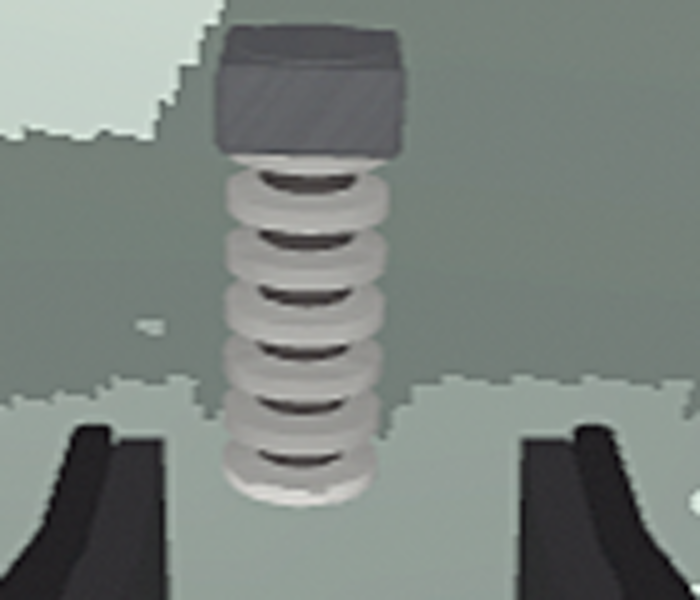

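```bash
python3 -c "
from h import *
c=load('w21.png');f=lambda x,y:(x/5+255,y/5+200)
o,ax=two(c,f(309,155),f(299,505))
g=o-ax*.003
print(o,g);plan([g[0],g[1],-.03],180+np.degrees(np.arctan2(ax[1],ax[0])))"
```

```text
head [ 0.44   -0.3363  0.024 ] tip [ 0.4891 -0.3272  0.0225] L 0.0499 yaw 10.53 origin [ 0.4645 -0.3318]
[ 0.46453274 -0.33177814] [ 0.46158324 -0.33232627]
shift [0.0008, -0.0054, 0.0789] turn [0.0025, -0.001, 0.0349]
```

Emit:
step_arm:
  increments:
    - [[0.0008,-0.0054,0.015],[0.002,-0.001,0.035]]
    - [[0.0008,-0.0054,0.035],[0.002,-0.001,0.035]]
    - [[0.0008,-0.0054,0.055],[0.002,-0.001,0.035]]
    - [[0.0008,-0.0054,0.07],[0.002,-0.001,0.035]]
    - [[0.0008,-0.0054,0.0775],[0.002,-0.001,0.035]]

```text
time: 24.0
ee_pos: [0.4619, -0.3317, -0.0288]
eef_rot: [-0.092, 0.996, 0.0, -0.0]
ft_force: [0.3, -0.3, 0.8]
width: 0.0351
```

Emit:
step_arm:
  increments:
    - [[0,0,0.0005],[0,0,0]]
    - [[0,0,0.0005],[0,0,0]]
    - [[0,0,0.0005],[0,0,0]]
    - [[0,0,0.0005],[0,0,0]]
    - [[0,0,0.0005],[0,0,0]]
  hand: 1.0
  grip_force: 35

```text
time: 24.5
ee_pos: [0.4626, -0.3319, -0.0285]
eef_rot: [-0.092, 0.996, -0.0, 0.001]
ft_force: [0.2, 1.6, 4.9]
width: 0.0202
```

Emit:
step_arm:
  increments:
    - [[0,0,-0.02],[0,0,0]]
    - [[0,0,-0.06],[0,0,0]]
    - [[0,0,-0.1],[0,0,0]]
    - [[0,0,-0.12],[0,0,0]]

```text
time: 24.9
ee_pos: [0.4635, -0.3324, 0.0948]
eef_rot: [-0.092, 0.996, -0.001, 0.002]
ft_force: [0.7, -0.4, -0.9]
width: 0.0201
```

```bash
python3 -c "
from h import *
st();c=snap('wrist','w22.png')"
```

```text
t 24.9 p [ 0.4635 -0.3324  0.0948] yaw -169.4 zt [ 0.004 -0.002 -1.   ] F [ 0.7 -0.4 -0.9] w 0.0201 q [ 1.24  0.4  -0.85  1.69  0.32  1.19  2.06]
```

View pics/w22.png

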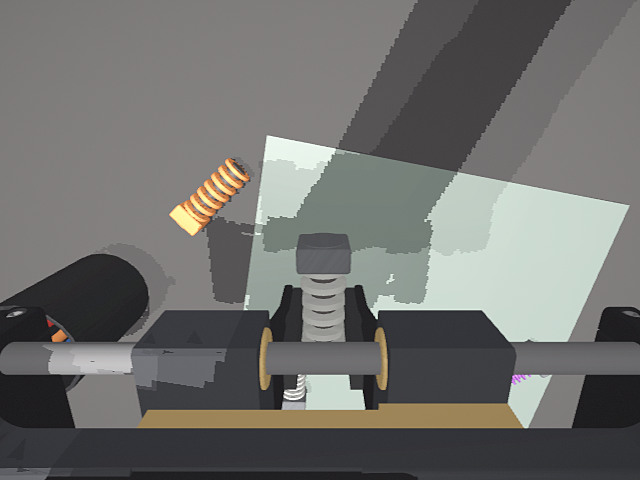

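```bash
python3 -c "
from h import *
a=[cv2.resize(load(f)['pixels'][225:345,280:370],(390,520),interpolation=cv2.INTER_CUBIC) for f in ('w14.png','w22.png')]
cv2.imwrite('pics/z17.png',np.hstack(a))
for f in ('w14.png','w22.png'):
    g=load(f)['pixels'][225:345,318:328].astype(int).mean((1,2)); print([int(x) for x in g])
"
```

```text
[105, 105, 105, 105, 106, 105, 105, 105, 107, 111, 66, 69, 70, 70, 70, 70, 70, 70, 70, 70, 70, 70, 70, 69, 81, 79, 76, 85, 86, 86, 86, 86, 86, 85, 85, 85, 84, 85, 84, 84, 84, 83, 84, 84, 84, 84, 84, 85, 85, 85, 72, 111, 157, 153, 153, 156, 141, 56, 59, 55, 105, 138, 134, 135, 134, 133, 133, 152, 151, 151, 151, 155, 162, 58, 57, 57, 128, 131, 130, 131, 131, 131, 133, 150, 149, 148, 149, 154, 130, 54, 51, 124, 138, 136, 138, 136, 134, 134, 149, 153, 151, 153, 157, 159, 51, 60, 138, 135, 130, 130, 129, 130, 130, 146, 150, 152, 137, 66, 73, 80]
[121, 121, 121, 121, 121, 121, 123, 117, 78, 81, 82, 82, 82, 82, 82, 82, 83, 82, 82, 82, 81, 80, 95, 89, 90, 98, 100, 99, 100, 100, 99, 99, 99, 99, 98, 98, 97, 98, 97, 98, 98, 98, 97, 98, 98, 99, 99, 96, 80, 151, 175, 171, 171, 177, 138, 67, 70, 63, 140, 155, 152, 153, 152, 151, 155, 170, 169, 169, 170, 176, 163, 65, 66, 82, 153, 148, 148, 149, 150, 149, 156, 168, 167, 167, 168, 176, 119, 63, 73, 157, 155, 155, 156, 154, 151, 153, 172, 170, 170, 173, 180, 147, 58, 105, 158, 150, 148, 148, 147, 149, 150, 169, 167, 166, 166, 175, 114, 80, 87, 93]
```

View pics/z17.png

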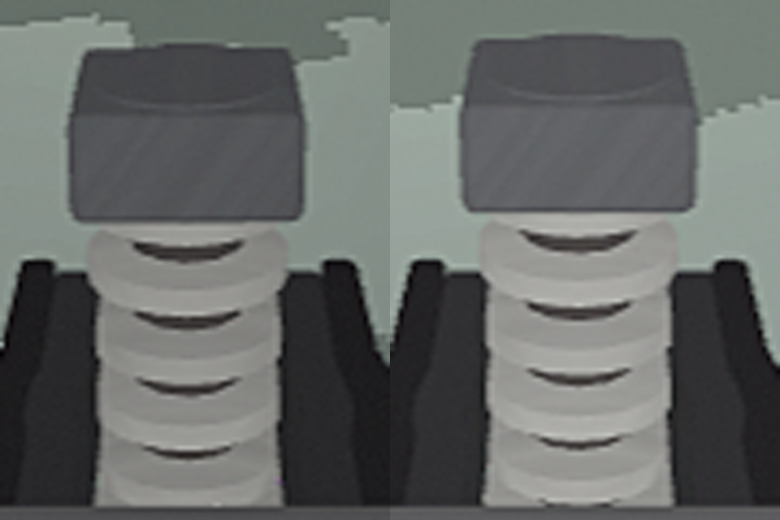

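```bash
python3 -c "
from h import *
plan([.5659,.1588,.09],188.2)"
```

```text
shift [-0.1901, 0.4649, 0.0054] turn [-0.005, 0.0047, 0.0417]
```

Emit:
step_arm:
  increments:
    - [[-0.019,0.046,0],[-0.004,0.004,0.04]]
    - [[-0.038,0.092,0],[-0.004,0.004,0.04]]
    - [[-0.057,0.138,0],[-0.004,0.004,0.04]]
    - [[-0.076,0.184,0],[-0.004,0.004,0.04]]
    - [[-0.095,0.23,0],[-0.004,0.004,0.04]]

```text
time: 25.45
ee_pos: [0.5152, -0.088, 0.0959]
eef_rot: [-0.072, 0.997, -0.001, 0.0]
ft_force: [1.1, 0.5, -1.5]
width: 0.0202
```

```bash
python3 -c "
from h import *
st();plan([.5659,.1588,.06],188.2)"
```

```text
t 25.45 p [ 0.5152 -0.088   0.0959] yaw -171.74 zt [ 0.001 -0.002 -1.   ] F [ 1.1  0.5 -1.5] w 0.0202 q [ 0.92  0.32 -0.97  1.8   0.29  1.17  1.58]
shift [-0.0856, 0.237, 0.0355] turn [-0.0016, 0.0003, 0.0011]
```

Emit:
step_arm:
  increments:
    - [[-0.017,0.047,0],[0,0,0]]
    - [[-0.034,0.094,0],[0,0,0]]
    - [[-0.051,0.141,0],[0,0,0]]
    - [[-0.068,0.188,0],[0,0,0]]
    - [[-0.0856,0.237,0.01],[0,0,0]]

```text
time: 25.95
ee_pos: [0.5656, 0.1564, 0.0866]
eef_rot: [-0.072, 0.997, -0.001, 0.001]
ft_force: [0.6, -0.4, -1.4]
width: 0.0204
```

```bash
python3 -c "
from h import *
st();plan([.5659,.1588,.03],188.2)"
```

```text
t 25.95 p [0.5656 0.1564 0.0866] yaw -171.78 zt [ 0.002 -0.002 -1.   ] F [ 0.6 -0.4 -1.4] w 0.0204 q [ 0.4   0.5  -0.97  1.65  0.44  1.22  1.06]
shift [-0.0005, 0.0024, 0.0566] turn [-0.0021, 0.0015, 0.0004]
```

Emit:
step_arm:
  increments:
    - [[-0.0005,0.0024,0.015],[-0.002,0,0]]
    - [[-0.0005,0.0024,0.035],[-0.002,0,0]]
    - [[-0.0005,0.0024,0.055],[-0.002,0,0]]
    - [[-0.0005,0.0024,0.057],[-0.002,0,0]]

```text
time: 26.35
ee_pos: [0.5639, 0.1579, 0.0267]
eef_rot: [-0.072, 0.997, -0.0, -0.002]
ft_force: [-0.0, 0.0, -1.2]
width: 0.0201
```

```bash
python3 -c "
from h import *
st();snap('wrist','w23.png');plan([.5659,.1588,-.0],188.2)"
```

```text
t 26.35 p [0.5639 0.1579 0.0267] yaw -171.76 zt [-0.003 -0.001 -1.   ] F [-0.   0.  -1.2] w 0.0201 q [ 0.37  0.57 -0.92  1.7   0.49  1.13  1.02]
shift [-0.0014, 0.0004, 0.028] turn [-0.0003, -0.0016, 0.0005]
```

View pics/w23.png

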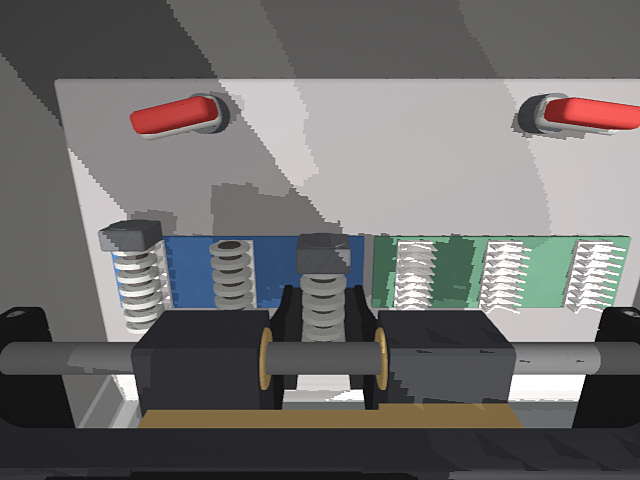

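Emit:
step_arm:
  increments:
    - [[-0.0014,0.0004,0.01],[0,-0.002,0]]
    - [[-0.0014,0.0004,0.02],[0,-0.002,0]]
    - [[-0.0014,0.0004,0.026],[0,-0.002,0]]
    - [[-0.0014,0.0004,0.028],[0,-0.002,0]]

```text
time: 26.8
ee_pos: [0.5655, 0.1586, -0.0008]
eef_rot: [-0.072, 0.997, -0.0, -0.0]
ft_force: [-0.5, -0.4, -1.5]
width: 0.0199
```

```bash
python3 -c "
from h import *
st();plan([.5659,.1588,-.0085],188.2)"
```

```text
t 26.8 p [ 0.5655  0.1586 -0.0008] yaw -171.78 zt [-0. -0. -1.] F [-0.5 -0.4 -1.5] w 0.0199 q [ 0.35  0.6  -0.9   1.72  0.53  1.08  0.99]
shift [-0.0004, 0.0002, 0.0077] turn [-0.0004, -0.0005, 0.0003]
```

Emit:
step_arm:
  increments:
    - [[-0.0004,0,0.002],[0,0,0]]
    - [[-0.0004,0,0.004],[0,0,0]]
    - [[-0.0004,0,0.006],[0,0,0]]

```text
time: 27.1
ee_pos: [0.5661, 0.159, -0.0064]
eef_rot: [-0.072, 0.997, -0.0, -0.0]
ft_force: [-3.0, 2.9, 3.2]
width: 0.0199
```

Emit:
step_arm:
  increments:
    - [[0,0,0.001],[0,0,0]]
    - [[0,0,0.002],[0,0,0]]
    - [[0,0,0.003],[0,0,0]]

```text
time: 27.4
ee_pos: [0.566, 0.1593, -0.0083]
eef_rot: [-0.072, 0.997, -0.0, 0.0]
ft_force: [-9.0, -2.7, 20.6]
width: 0.0202
```

Emit:
step_arm:
  increments:
    - [[0,0,-0.001],[0,0,0]]
    - [[0,0,-0.001],[0,0,0]]
    - [[0,0,-0.001],[0,0,0]]
    - [[0,0,-0.03],[0,0,0]]
    - [[0,0,-0.07],[0,0,0]]
  hand: 0.2

```text
time: 27.9
ee_pos: [0.5647, 0.1586, 0.0606]
eef_rot: [-0.072, 0.997, -0.0, -0.002]
ft_force: [0.5, -0.0, 1.1]
width: 0.0348
```

Emit:
step_arm:
  increments:
    - [[0.02,-0.04,-0.03],[0,0,0]]
    - [[0.03,-0.09,-0.05],[0,0,0]]
    - [[0.03,-0.14,-0.05],[0,0,0]]
    - [[0.03,-0.19,-0.05],[0,0,0]]
    - [[0.03,-0.24,-0.05],[0,0,0]]

```text
time: 28.4
ee_pos: [0.5686, -0.0777, 0.1113]
eef_rot: [-0.072, 0.997, -0.001, -0.001]
ft_force: [1.3, -0.9, 0.5]
width: 0.0343
```

```bash
python3 -c "
from h import *
st();c=load('w20.png');o,ax=two(c,(76,300),(65,240),zh=.02,xh=-.025,xt=.025)
plan([.600,-.233,.10],187)"
```

```text
t 28.4 p [ 0.5686 -0.0777  0.1113] yaw -171.78 zt [-0.003 -0.002 -1.   ] F [ 1.3 -0.9  0.5] w 0.0343 q [ 0.81  0.43 -0.95  1.66  0.37  1.25  1.5 ]
head [ 0.6128 -0.2223  0.02  ] tip [ 0.5561 -0.226   0.0225] L 0.0569 yaw -176.21 origin [ 0.5844 -0.2242]
shift [-0.0089, -0.1582, 0.0115] turn [-0.0016, -0.0027, 0.0212]
```

Emit:
step_arm:
  increments:
    - [[0,-0.05,0.0],[0,0,0.02]]
    - [[0,-0.1,0.02],[0,0,0.02]]
    - [[0,-0.14,0.04],[-0.001,-0.003,0.02]]
    - [[0,-0.155,0.06],[-0.001,-0.003,0.02]]
    - [[0,-0.155,0.06],[-0.001,-0.003,0.02]]

```text
time: 28.9
ee_pos: [0.5882, -0.2348, 0.0478]
eef_rot: [-0.059, 0.998, 0.0, -0.002]
ft_force: [-0.9, 0.5, 0.2]
width: 0.035
```

```bash
python3 -c "
from h import *
st();c=snap('wrist','w24.png')"
```

```text
t 28.9 p [ 0.5882 -0.2348  0.0478] yaw -173.23 zt [-0.004  0.    -1.   ] F [-0.9  0.5  0.2] w 0.035 q [ 0.91  0.6  -0.83  1.55  0.47  1.2   1.69]
```

View pics/w24.png

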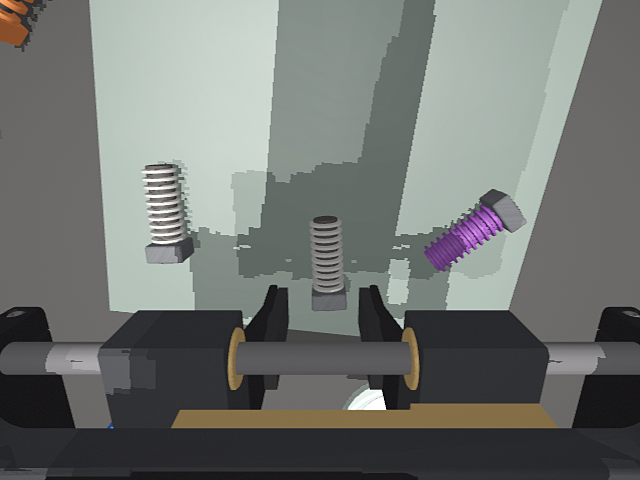

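```bash
python3 -c "
from h import *
c=load('w24.png');a=cv2.resize(c['pixels'][200:320,255:395],(700,600),interpolation=cv2.INTER_CUBIC);cv2.imwrite('pics/z18.png',a)"
```

```text
(no output)
```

View pics/z18.png

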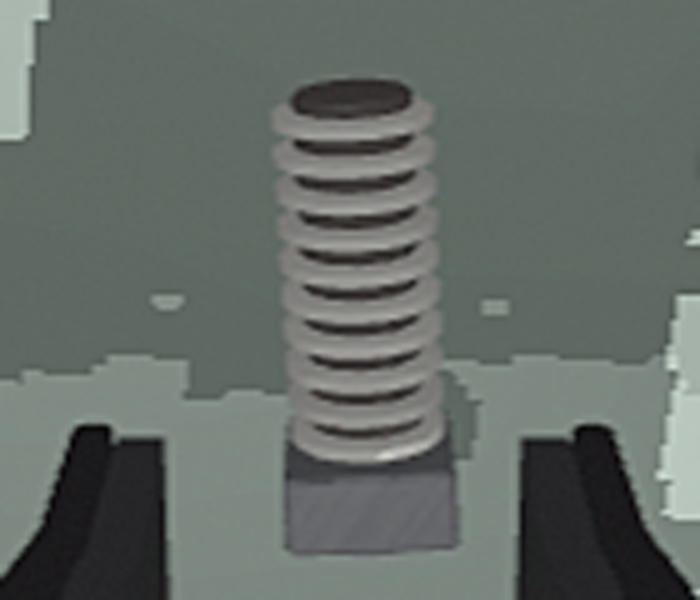

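```bash
python3 -c "
from h import *
c=load('w24.png');f=lambda x,y:(x/5+255,y/5+200)
o1,ax=two(c,f(371,551),f(354,138),xh=-.037,xt=.0217)
o2,ax2=two(c,f(367,461),f(354,138),zh=.0225,xh=-.0233,xt=.0217)
o=(o1+o2)/2;g=o-ax*.003
print(o,g);plan([g[0],g[1],-.03],np.degrees(np.arctan2(ax[1],ax[0])))"
```

```text
head [ 0.6228 -0.2268  0.024 ] tip [ 0.5654 -0.236   0.0225] L 0.0582 yaw -170.82 origin [ 0.5865 -0.2326]
head [ 0.6102 -0.2288  0.0225] tip [ 0.5654 -0.236   0.0225] L 0.0454 yaw -170.88 origin [ 0.587  -0.2326]
[ 0.58676259 -0.23259409] [ 0.5897242  -0.23211564]
shift [-0.0004, -0.0003, 0.0799] turn [0.0012, -0.0018, -0.0389]
```

Emit:
step_arm:
  increments:
    - [[-0.0004,0,0.015],[0.001,-0.002,-0.039]]
    - [[-0.0004,0,0.035],[0.001,-0.002,-0.039]]
    - [[-0.0004,0,0.055],[0.001,-0.002,-0.039]]
    - [[-0.0004,0,0.07],[0.001,-0.002,-0.039]]
    - [[-0.0004,0,0.0785],[0.001,-0.002,-0.039]]

```text
time: 29.45
ee_pos: [0.5895, -0.2305, -0.0296]
eef_rot: [-0.081, 0.997, 0.0, -0.0]
ft_force: [-0.4, 0.4, -0.1]
width: 0.0346
```

Emit:
step_arm:
  increments:
    - [[0,0,0.0005],[0,0,0]]
    - [[0,0,0.0005],[0,0,0]]
    - [[0,0,0.0005],[0,0,0]]
    - [[0,0,0.0005],[0,0,0]]
    - [[0,0,0.0005],[0,0,0]]
  hand: 1.0
  grip_force: 35

```text
time: 29.95
ee_pos: [0.5901, -0.2306, -0.0293]
eef_rot: [-0.081, 0.997, 0.0, 0.0]
ft_force: [0.2, 0.4, 3.1]
width: 0.02
```

Emit:
step_arm:
  increments:
    - [[0,0,-0.02],[0,0,0]]
    - [[0,0,-0.06],[0,0,0]]
    - [[0,0,-0.1],[0,0,0]]
    - [[0,0,-0.12],[0,0,0]]

```text
time: 30.35
ee_pos: [0.5914, -0.2308, 0.0944]
eef_rot: [-0.081, 0.997, -0.001, 0.002]
ft_force: [-0.3, -0.5, -1.9]
width: 0.0197
```

```bash
python3 -c "
from h import *
st();c=snap('wrist','w25.png')"
```

```text
t 30.35 p [ 0.5914 -0.2308  0.0944] yaw -170.67 zt [ 0.004 -0.001 -1.   ] F [-0.3 -0.5 -1.9] w 0.0197 q [ 0.93  0.56 -0.87  1.51  0.44  1.27  1.74]
```

View pics/w25.png

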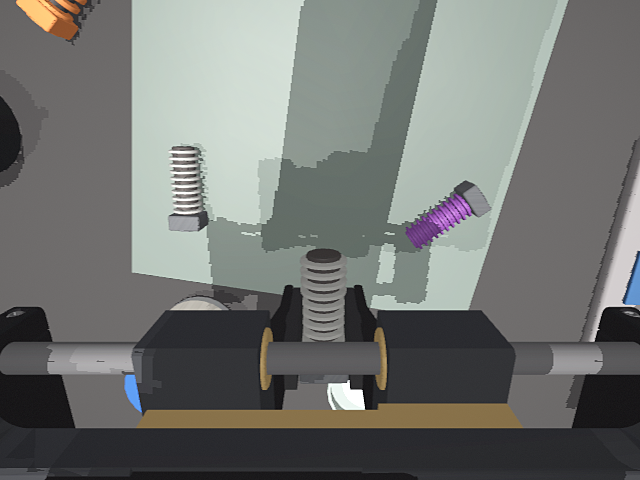

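```bash
python3 -c "
from h import *
for f in ('w18.png','w25.png'):
    g=load(f)['pixels'][245:335,319:328].astype(int).mean((1,2)); print([int(x) for x in g])
a=[cv2.resize(load(f)['pixels'][240:345,290:360],(390,585),interpolation=cv2.INTER_CUBIC) for f in ('w18.png','w25.png')]
cv2.imwrite('pics/z19.png',np.hstack(a))
"
```

```text
[113, 114, 112, 114, 148, 96, 52, 56, 59, 58, 58, 59, 58, 68, 71, 108, 145, 139, 133, 165, 163, 162, 162, 171, 117, 63, 67, 67, 60, 144, 140, 138, 139, 138, 136, 158, 158, 158, 158, 160, 169, 102, 63, 66, 60, 122, 139, 139, 142, 145, 140, 146, 159, 156, 157, 159, 165, 144, 61, 64, 61, 141, 146, 144, 144, 144, 143, 152, 167, 164, 162, 162, 169, 140, 60, 58, 113, 146, 141, 138, 137, 137, 136, 152, 159, 158, 158, 161, 171, 80]
[103, 104, 108, 86, 46, 51, 52, 51, 52, 51, 52, 51, 52, 53, 75, 65, 60, 53, 123, 132, 129, 132, 148, 149, 158, 70, 57, 56, 83, 136, 133, 127, 142, 149, 154, 133, 55, 57, 59, 134, 128, 124, 132, 151, 151, 160, 64, 55, 53, 129, 130, 126, 126, 149, 149, 158, 85, 54, 55, 129, 131, 130, 129, 149, 151, 161, 90, 51, 70, 136, 131, 130, 128, 151, 153, 165, 69, 49, 101, 133, 131, 132, 139, 154, 157, 148, 50, 59, 134, 136]
```

View pics/z19.png

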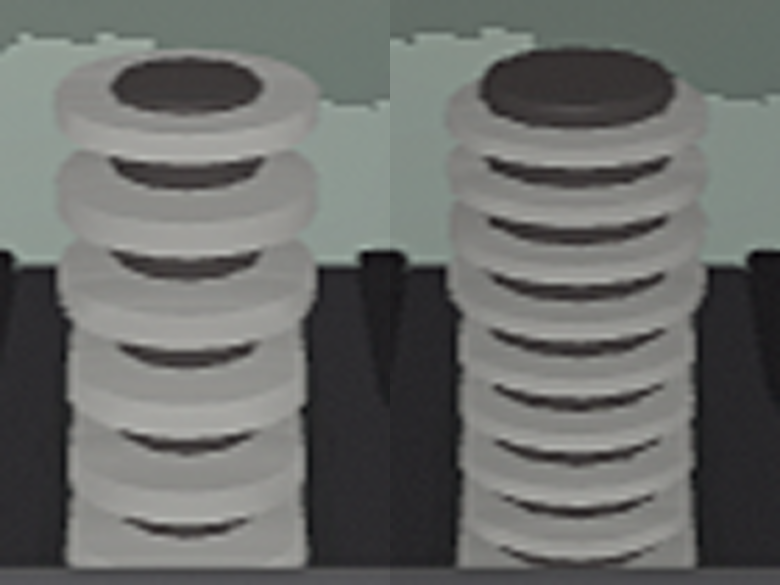

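```bash
python3 -c "
from h import *
plan([.5633,.2127,.09],188.2)"
```

```text
shift [-0.043, 0.4427, 0.0055] turn [-0.0031, 0.0064, 0.0194]
```

Emit:
step_arm:
  increments:
    - [[-0.005,0.048,0],[-0.003,0.006,0.019]]
    - [[-0.01,0.096,0],[-0.003,0.006,0.019]]
    - [[-0.014,0.144,0],[-0.003,0.006,0.019]]
    - [[-0.019,0.192,0],[-0.003,0.006,0.019]]
    - [[-0.023,0.24,0],[-0.003,0.006,0.019]]

```text
time: 30.9
ee_pos: [0.5756, 0.011, 0.0956]
eef_rot: [-0.072, 0.997, -0.0, 0.0]
ft_force: [1.1, 0.5, -1.5]
width: 0.0197
```

Emit:
step_arm:
  increments:
    - [[-0.005,0.048,0],[0,0,0]]
    - [[-0.01,0.096,0],[0,0,0]]
    - [[-0.014,0.144,0],[0,0,0]]
    - [[-0.018,0.18,0],[0,0,0]]
    - [[-0.018,0.185,0],[0,0,0]]

```text
time: 31.4
ee_pos: [0.5649, 0.2028, 0.0955]
eef_rot: [-0.075, 0.997, 0.001, -0.0]
ft_force: [-1.1, -0.8, -1.5]
width: 0.02
```

```bash
python3 -c "
from h import *
st();plan([.5633,.2127,.03],188.2)"
```

```text
t 31.4 p [0.5649 0.2028 0.0955] yaw -171.37 zt [-0.001  0.002 -1.   ] F [-1.1 -0.8 -1.5] w 0.02 q [ 0.32  0.52 -0.97  1.6   0.45  1.25  0.99]
shift [0.0001, 0.0099, 0.0655] turn [0.0023, -0.0002, 0.0075]
```

Emit:
step_arm:
  increments:
    - [[0,0.01,0.015],[0.002,0,0.0075]]
    - [[0,0.01,0.035],[0.002,0,0.0075]]
    - [[0,0.01,0.055],[0.002,0,0.0075]]
    - [[0,0.01,0.0655],[0.002,0,0.0075]]
    - [[0,0.01,0.0655],[0.002,0,0.0075]]

```text
time: 31.9
ee_pos: [0.5625, 0.2117, 0.0283]
eef_rot: [-0.071, 0.997, -0.0, -0.001]
ft_force: [-0.3, 0.2, -1.0]
width: 0.02
```

```bash
python3 -c "
from h import *
st();snap('wrist','w26.png');plan([.5633,.2127,-.001],188.2)"
```

```text
t 31.9 p [0.5625 0.2117 0.0283] yaw -171.83 zt [-0.003 -0.001 -1.   ] F [-0.3  0.2 -1. ] w 0.02 q [ 0.27  0.6  -0.92  1.66  0.51  1.15  0.92]
shift [-0.0002, 0.0004, 0.0307] turn [0.0002, -0.0012, -0.0005]
```

View pics/w26.png

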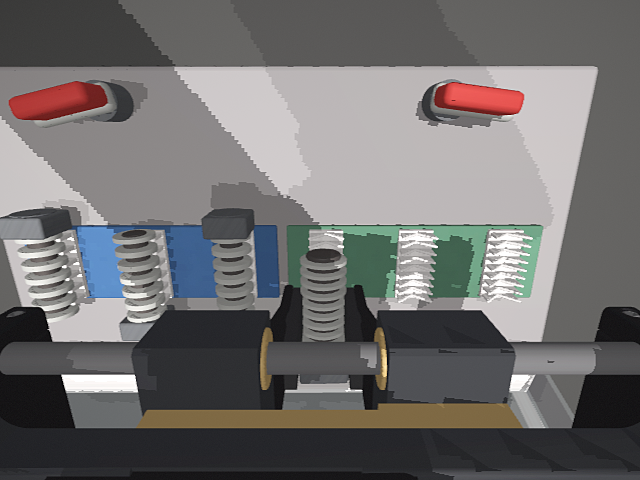

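```bash
python3 -c "
from h import *
c=load('w26.png')
g=c['pixels'][218:305,372:384].astype(int); s=(g[...,1]-g[...,2]).mean(1); i=np.where(s>25)[0]+218; print(i.min(),i.max())
a=ray(c,(378,i.min()+0.2),.016);b=ray(c,(378,i.max()+.7),.016);print(a,b,np.linalg.norm(a-b)); ctr=((a+b)/2)[:2]
ex=np.array([.9898,.1426]); print('x err vs est (shifted)',(ctr-np.array([.5601,.2122]))@ex)
g=c['pixels'][218:305,180:205].astype(int); s=(g[...,0]-g[...,2]).mean(1); i=np.where(s>25)[0]+218; print(i.min(),i.max())
a=ray(c,(192,i.min()+0.2),.016);b=ray(c,(192,i.max()+.7),.016);ctr=((a+b)/2)[:2];print((ctr-np.array([.5676,.159]))@ex)
"
```

```text
226 296
[0.53094854 0.24026714 0.016     ] [0.57690447 0.24903116 0.016     ] 0.04678413741140628
x err vs est (shifted) -0.0014832790017017875
225 297
-0.0013217256153021494
```

Emit:
step_arm:
  increments:
    - [[-0.0002,0.0004,0.01],[0,-0.001,0]]
    - [[-0.0002,0.0004,0.02],[0,-0.001,0]]
    - [[-0.0002,0.0004,0.028],[0,-0.001,0]]
    - [[-0.0002,0.0004,0.0295],[0,-0.001,0]]

```text
time: 32.35
ee_pos: [0.5627, 0.2123, -0.0011]
eef_rot: [-0.071, 0.997, -0.0, -0.001]
ft_force: [-0.4, -0.8, -2.3]
width: 0.0195
```

```bash
python3 -c "
from h import *
st();plan([.5633,.2127,-.0095],188.2)"
```

```text
t 32.35 p [ 0.5627  0.2123 -0.0011] yaw -171.83 zt [-0.002 -0.    -1.   ] F [-0.4 -0.8 -2.3] w 0.0195 q [ 0.25  0.63 -0.9   1.68  0.54  1.1   0.9 ]
shift [-0.0007, 0.0003, 0.0084] turn [-0.0002, -0.0018, -0.0006]
```

Emit:
step_arm:
  increments:
    - [[-0.0006,0.0003,0.002],[0,-0.001,0]]
    - [[-0.0006,0.0003,0.004],[0,-0.001,0]]
    - [[-0.0006,0.0003,0.006],[0,-0.001,0]]

```text
time: 32.65
ee_pos: [0.5636, 0.2135, -0.0058]
eef_rot: [-0.071, 0.997, 0.0, 0.0]
ft_force: [-7.8, -3.2, 24.5]
width: 0.0199
```

Emit:
step_arm:
  increments:
    - [[0,0,0.001],[0,0,0]]
    - [[0,0,0.002],[0,0,0]]
    - [[0,0,0.003],[0,0,0]]

```text
time: 32.95
ee_pos: [0.5639, 0.2136, -0.0061]
eef_rot: [-0.071, 0.997, -0.001, 0.001]
ft_force: [-13.3, -8.3, 34.0]
width: 0.0199
```

Emit:
step_arm:
  increments:
    - [[0.0,0,-0.003],[0,0,0]]
    - [[0.0015,0,-0.003],[0,0,0]]
    - [[0.0018,0,-0.001],[0,0,0]]

```text
time: 33.25
ee_pos: [0.5621, 0.2134, -0.0051]
eef_rot: [-0.071, 0.997, -0.001, 0.001]
ft_force: [0.3, 0.6, -1.8]
width: 0.0198
```

Emit:
step_arm:
  increments:
    - [[0.0,0,0.0015],[0,0,0]]
    - [[0.0,0,0.002],[0,0,0]]

```text
time: 33.45
ee_pos: [0.5618, 0.2132, -0.0077]
eef_rot: [-0.071, 0.997, -0.001, 0.0]
ft_force: [-0.4, 0.7, -0.4]
width: 0.0195
```

Dropping past the crests without contact. Continue down.

Emit:
step_arm:
  increments:
    - [[-0.0002,0,0.001],[0,0,0]]
    - [[-0.0002,0,0.002],[0,0,0]]
    - [[-0.0002,0,0.0025],[0,0,0]]

```text
time: 33.75
ee_pos: [0.5622, 0.2133, -0.0094]
eef_rot: [-0.071, 0.997, -0.001, 0.001]
ft_force: [-4.4, -3.4, 13.7]
width: 0.0195
```

Emit:
step_arm:
  increments:
    - [[0,0,-0.001],[0,0,0]]
    - [[0,0,-0.001],[0,0,0]]
    - [[0,0,-0.001],[0,0,0]]
    - [[0,0,-0.03],[0,0,0]]
    - [[0,0,-0.07],[0,0,0]]
  hand: 0.2

```text
time: 34.25
ee_pos: [0.5607, 0.2127, 0.0595]
eef_rot: [-0.071, 0.997, -0.001, -0.001]
ft_force: [1.0, -0.6, 0.2]
width: 0.0345
```

Emit:
step_arm:
  increments:
    - [[0.01,-0.04,-0.03],[0,0,0]]
    - [[0.01,-0.09,-0.05],[0,0,0]]
    - [[0,-0.14,-0.05],[0,0,0]]
    - [[0,-0.19,-0.05],[0,0,0]]
    - [[0,-0.24,-0.05],[0,0,0]]

```text
time: 34.75
ee_pos: [0.5946, -0.0215, 0.1102]
eef_rot: [-0.071, 0.997, -0.001, -0.001]
ft_force: [0.1, -0.9, 0.3]
width: 0.0351
```

```bash
python3 -c "
from h import *
st();snap('wrist','w27.png');c=load('w24.png');o,ax=two(c,(170,262),(161,173),zh=.024,xh=-.037,xt=.0217)
plan([*(o-ax*.003),.10],np.degrees(np.arctan2(ax[1],ax[0])))"
```

```text
t 34.75 p [ 0.5946 -0.0215  0.1102] yaw -171.8 zt [-0.002 -0.003 -1.   ] F [ 0.1 -0.9  0.3] w 0.0351 q [ 0.68  0.49 -0.94  1.6   0.41  1.27  1.39]
head [ 0.6001 -0.3346  0.024 ] tip [ 0.5429 -0.3401  0.0225] L 0.0575 yaw -174.47 origin [ 0.5639 -0.3381]
shift [0.0686, -0.2983, 0.0116] turn [-0.007, -0.0037, 0.0358]
```

View pics/w27.png

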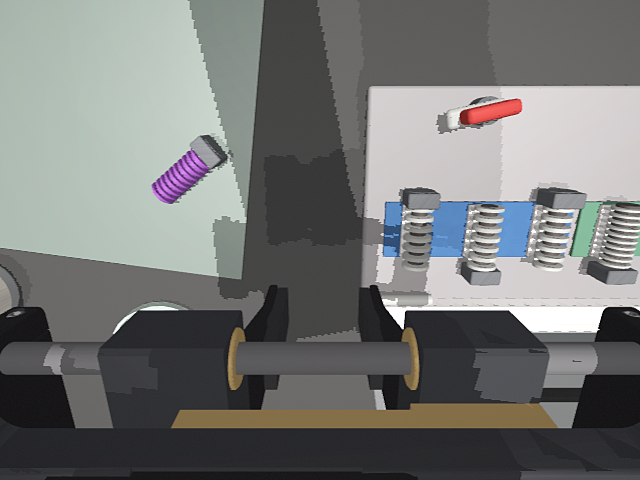

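```bash
python3 -c "
from h import *
c=load('w25.png');o,ax=two(c,(187,230),(184,155),zh=.024,xh=-.037,xt=.0217)
plan([.567,-.338,.10],186)"
```

```text
head [ 0.6005 -0.3359  0.024 ] tip [ 0.5444 -0.3413  0.0225] L 0.0563 yaw -174.59 origin [ 0.5648 -0.3393]
shift [0.0686, -0.2986, 0.0116] turn [-0.0069, -0.0038, 0.0275]
```

Emit:
step_arm:
  increments:
    - [[0.011,-0.048,0],[0,0,0.02]]
    - [[0.022,-0.096,0],[0,0,0.035]]
    - [[0.033,-0.144,0],[-0.004,-0.003,0.035]]
    - [[0.044,-0.192,0],[-0.007,-0.003,0.035]]
    - [[0.055,-0.24,0],[-0.007,-0.003,0.035]]

```text
time: 35.3
ee_pos: [0.5731, -0.2706, 0.111]
eef_rot: [-0.048, 0.999, -0.0, -0.0]
ft_force: [0.1, -0.6, 0.2]
width: 0.0347
```

```bash
python3 -c "
from h import *
st();plan([.567,-.338,.05],186)"
```

```text
t 35.3 p [ 0.5731 -0.2706  0.111 ] yaw -174.44 zt [-0.001 -0.    -1.   ] F [ 0.1 -0.6  0.2] w 0.0347 q [ 0.99  0.54 -0.86  1.5   0.42  1.3   1.76]
shift [0.0126, -0.0665, 0.061] turn [-0.0001, -0.0006, -0.0077]
```

Emit:
step_arm:
  increments:
    - [[0.008,-0.04,0.01],[0,0,0]]
    - [[0.0126,-0.0665,0.03],[0,0,0]]
    - [[0.0126,-0.0665,0.055],[0,0,0]]
    - [[0.0126,-0.0665,0.061],[0,0,0]]
    - [[0.0126,-0.0665,0.061],[0,0,0]]

```text
time: 35.8
ee_pos: [0.5668, -0.3365, 0.0492]
eef_rot: [-0.049, 0.999, 0.001, -0.001]
ft_force: [1.0, -0.3, -0.1]
width: 0.0345
```

```bash
python3 -c "
from h import *
st();c=snap('wrist','w28.png');a=cv2.resize(c['pixels'][200:320,255:395],(700,600),interpolation=cv2.INTER_CUBIC);cv2.imwrite('pics/z20.png',a)"
```

```text
t 35.8 p [ 0.5668 -0.3365  0.0492] yaw -174.37 zt [-0.002  0.002 -1.   ] F [ 1.  -0.3 -0.1] w 0.0345 q [ 1.03  0.65 -0.8   1.48  0.48  1.22  1.83]
```

View pics/z20.png

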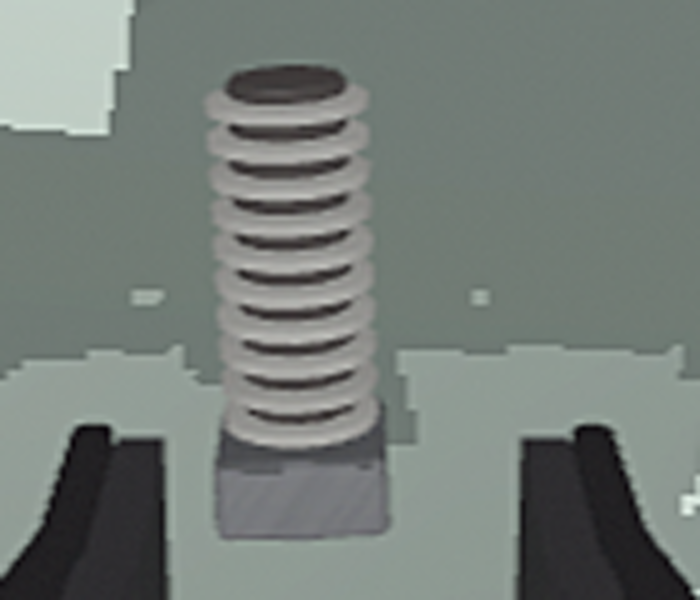

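View pics/w28.png

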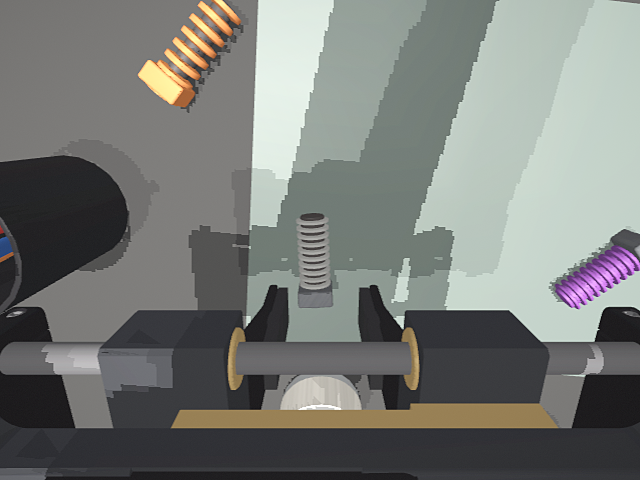

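```bash
python3 -c "
from h import *
c=load('w28.png');f=lambda x,y:(x/5+255,y/5+200)
o1,ax=two(c,f(303,537),f(287,123),xh=-.037,xt=.0217)
o2,ax2=two(c,f(301,447),f(287,123),zh=.0225,xh=-.0233,xt=.0217)
o=(o1+o2)/2;g=o-ax*.003
print(o,g);plan([g[0],g[1],-.03],np.degrees(np.arctan2(ax[1],ax[0])))
t=load('top0.png');print('jar',ray(t,(463,207),.085),'cup',ray(t,(537,268),.09))"
```

```text
head [ 0.6012 -0.3385  0.024 ] tip [ 0.5433 -0.346   0.0225] L 0.0584 yaw -172.69 origin [ 0.5646 -0.3432]
head [ 0.5884 -0.34    0.0225] tip [ 0.5433 -0.346   0.0225] L 0.0456 yaw -172.5 origin [ 0.565  -0.3431]
[ 0.56483496 -0.34315105] [ 0.56781061 -0.34276957]
shift [0.0004, -0.0061, 0.0805] turn [0.0005, -0.0002, -0.0289]
jar [ 0.69801296 -0.32436188  0.085     ] cup [ 0.55119865 -0.49237392  0.09      ]
```

```bash
python3 -c "
from h import *
c=load('w28.png')
for z in (0,.05,.1): print(z,ray(c,(128,215),z),ray(c,(110,260),z))
t=load('top0.png')
for z in (0,.05,.1): print(z,ray(t,(518,268),z),ray(t,(560,268),z))
cv2.imwrite('pics/z21.png',cv2.resize(t['pixels'][230:310,490:600],(770,560)))"
```

```text
0 [ 0.55496094 -0.47498574  0.        ] [ 0.59017619 -0.49019973  0.        ]
0.05 [ 0.54041515 -0.44877869  0.05      ] [ 0.56851292 -0.46091773  0.05      ]
0.1 [ 0.52586937 -0.42257164  0.1       ] [ 0.54684966 -0.43163572  0.1       ]
0 [ 0.55732118 -0.47901244  0.        ] [ 0.5572711  -0.58424993  0.        ]
0.05 [ 0.55393156 -0.46168453  0.05      ] [ 0.55388327 -0.56314511  0.05      ]
0.1 [ 0.55054193 -0.44435661  0.1       ] [ 0.55049544 -0.54204028  0.1       ]
```

View pics/z21.png

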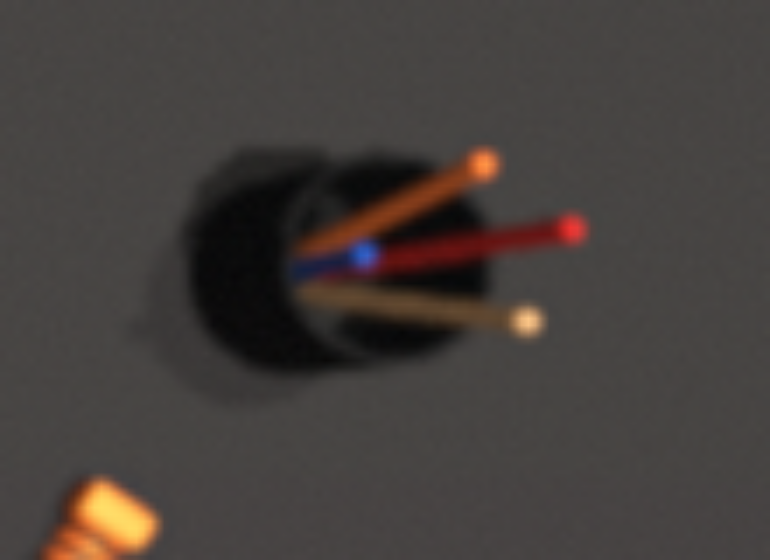

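Emit:
step_arm:
  increments:
    - [[0.0004,-0.006,0.015],[0,0,-0.029]]
    - [[0.0004,-0.006,0.035],[0,0,-0.029]]
    - [[0.0004,-0.006,0.055],[0,0,-0.029]]
    - [[0.0004,-0.006,0.07],[0,0,-0.029]]
    - [[0.0004,-0.006,0.079],[0,0,-0.029]]

```text
time: 36.35
ee_pos: [0.5676, -0.3424, -0.0297]
eef_rot: [-0.064, 0.998, 0.0, -0.0]
ft_force: [0.4, 0.9, 0.2]
width: 0.0349
```

Emit:
step_arm:
  increments:
    - [[0,0,0.0005],[0,0,0]]
    - [[0,0,0.0005],[0,0,0]]
    - [[0,0,0.0005],[0,0,0]]
    - [[0,0,0.0005],[0,0,0]]
    - [[0,0,0.0005],[0,0,0]]
  hand: 1.0
  grip_force: 35

```text
time: 36.85
ee_pos: [0.5681, -0.3426, -0.0295]
eef_rot: [-0.064, 0.998, 0.0, 0.0]
ft_force: [0.7, -0.6, 1.5]
width: 0.0198
```

Emit:
step_arm:
  increments:
    - [[0,0,-0.02],[0,0,0]]
    - [[0,0,-0.06],[0,0,0]]
    - [[0,0,-0.1],[0,0,0]]
    - [[0,0,-0.12],[0,0,0]]

```text
time: 37.25
ee_pos: [0.5698, -0.3429, 0.0961]
eef_rot: [-0.065, 0.998, -0.001, 0.002]
ft_force: [0.0, -0.1, -1.4]
width: 0.0198
```

```bash
python3 -c "
from h import *
st();c=snap('wrist','w29.png')
for f in ('w25.png','w29.png'):
    g=load(f)['pixels'][245:335,319:328].astype(int).mean((1,2)); print([int(x) for x in g])"
```

```text
t 37.25 p [ 0.5698 -0.3429  0.0961] yaw -172.6 zt [ 0.005 -0.002 -1.   ] F [ 0.  -0.1 -1.4] w 0.0198 q [ 1.04  0.61 -0.83  1.43  0.45  1.3   1.89]
[103, 104, 108, 86, 46, 51, 52, 51, 52, 51, 52, 51, 52, 53, 75, 65, 60, 53, 123, 132, 129, 132, 148, 149, 158, 70, 57, 56, 83, 136, 133, 127, 142, 149, 154, 133, 55, 57, 59, 134, 128, 124, 132, 151, 151, 160, 64, 55, 53, 129, 130, 126, 126, 149, 149, 158, 85, 54, 55, 129, 131, 130, 129, 149, 151, 161, 90, 51, 70, 136, 131, 130, 128, 151, 153, 165, 69, 49, 101, 133, 131, 132, 139, 154, 157, 148, 50, 59, 134, 136]
[118, 118, 120, 115, 55, 58, 60, 61, 61, 61, 60, 61, 62, 60, 80, 78, 71, 66, 106, 151, 148, 142, 164, 166, 173, 126, 65, 68, 66, 150, 151, 147, 149, 166, 168, 181, 72, 66, 63, 128, 148, 143, 141, 164, 168, 175, 120, 64, 62, 115, 150, 145, 142, 158, 167, 172, 142, 63, 60, 125, 149, 147, 147, 159, 169, 175, 145, 62, 61, 143, 149, 147, 146, 161, 171, 179, 121, 59, 87, 153, 148, 149, 149, 171, 173, 184, 76, 58, 141, 152]
```

View pics/w29.png

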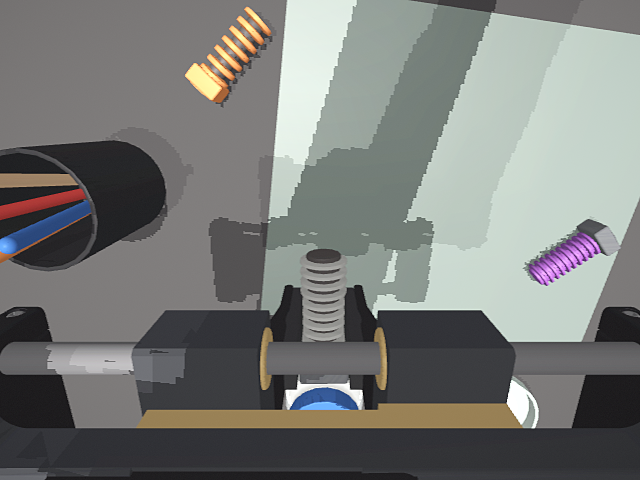

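```bash
python3 -c "
from h import *
plan([.5541,.2665,.10],188.2)"
```

```text
shift [-0.0619, 0.6069, -0.0039] turn [-0.0046, 0.0064, -0.0141]
```

Emit:
step_arm:
  increments:
    - [[-0.005,0.048,0],[-0.004,0.006,-0.014]]
    - [[-0.01,0.096,0],[-0.004,0.006,-0.014]]
    - [[-0.015,0.144,0],[-0.004,0.006,-0.014]]
    - [[-0.02,0.192,0],[-0.004,0.006,-0.014]]
    - [[-0.025,0.24,0],[-0.004,0.006,-0.014]]

```text
time: 37.8
ee_pos: [0.5644, -0.1002, 0.0986]
eef_rot: [-0.071, 0.997, -0.001, 0.001]
ft_force: [1.3, -0.6, -0.7]
width: 0.0199
```

Emit:
step_arm:
  increments:
    - [[-0.005,0.048,0],[0,0,0]]
    - [[-0.01,0.096,0],[0,0,0]]
    - [[-0.015,0.144,0],[0,0,0]]
    - [[-0.02,0.192,0],[0,0,0]]
    - [[-0.025,0.24,0],[0,0,0]]

```text
time: 38.3
ee_pos: [0.5546, 0.1426, 0.0993]
eef_rot: [-0.071, 0.997, -0.001, 0.001]
ft_force: [0.9, 0.2, -1.9]
width: 0.0196
```

```bash
python3 -c "
from h import *
st();plan([.5541,.2665,.08],188.2)"
```

```text
t 38.3 p [0.5546 0.1426 0.0993] yaw -171.81 zt [ 0.002 -0.002 -1.   ] F [ 0.9  0.2 -1.9] w 0.0196 q [ 0.46  0.46 -0.99  1.67  0.41  1.23  1.09]
shift [-0.0171, 0.1228, 0.0191] turn [-0.0024, 0.002, -0.0002]
```

Emit:
step_arm:
  increments:
    - [[-0.006,0.045,0],[-0.002,0.002,0]]
    - [[-0.012,0.09,0],[-0.002,0.002,0]]
    - [[-0.017,0.1228,0],[-0.002,0.002,0]]
    - [[-0.017,0.1228,0.02],[-0.002,0.002,0]]
    - [[-0.017,0.1228,0.04],[-0.002,0.002,0]]

```text
time: 38.8
ee_pos: [0.5538, 0.2686, 0.06]
eef_rot: [-0.073, 0.997, 0.0, 0.001]
ft_force: [-0.3, -1.1, -1.3]
width: 0.0199
```

```bash
python3 -c "
from h import *
st();snap('wrist','w30.png');plan([.5541,.2665,.03],188.2)"
```

```text
t 38.8 p [0.5538 0.2686 0.06  ] yaw -171.65 zt [ 0.002  0.001 -1.   ] F [-0.3 -1.1 -1.3] w 0.0199 q [ 0.18  0.59 -0.95  1.6   0.51  1.21  0.85]
shift [-0.0017, 0.0001, 0.026] turn [-0.0017, -0.003, 0.0013]
```

View pics/w30.png

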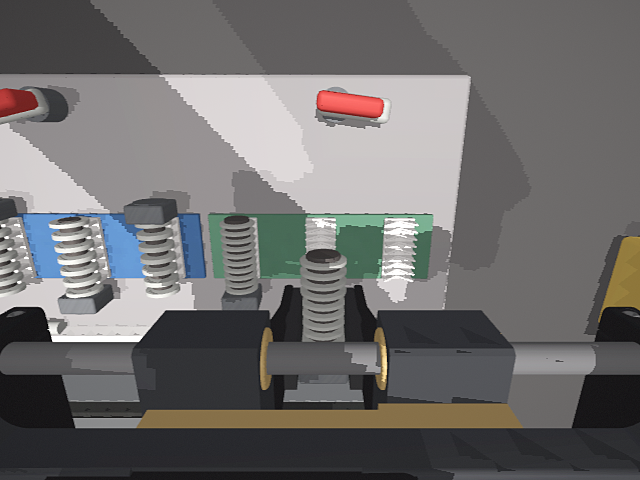

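Emit:
step_arm:
  increments:
    - [[-0.001,0,0.015],[-0.001,-0.002,0]]
    - [[-0.001,0,0.03],[-0.001,-0.002,0]]
    - [[-0.001,0,0.045],[-0.001,-0.002,0]]
    - [[-0.001,0,0.054],[-0.001,-0.002,0]]
    - [[-0.001,0,0.054],[-0.001,-0.002,0]]

```text
time: 39.35
ee_pos: [0.5526, 0.2657, 0.0006]
eef_rot: [-0.072, 0.997, -0.001, -0.001]
ft_force: [-0.5, 0.1, -1.1]
width: 0.0199
```

```bash
python3 -c "
from h import *
st();plan([.5541,.2665,-.0055],188.2)"
```

```text
t 39.35 p [0.5526 0.2657 0.0006] yaw -171.73 zt [-0.003 -0.002 -1.   ] F [-0.5  0.1 -1.1] w 0.0199 q [ 0.15  0.66 -0.91  1.64  0.56  1.13  0.81]
shift [-0.0016, 0.0006, 0.0061] turn [-0.0012, -0.003, 0.0011]
```

Emit:
step_arm:
  increments:
    - [[-0.0015,0.0006,0.001],[0,-0.003,0]]
    - [[-0.0015,0.0006,0.003],[0,-0.003,0]]
    - [[-0.0015,0.0006,0.005],[0,-0.003,0]]

```text
time: 39.65
ee_pos: [0.5544, 0.2667, -0.004]
eef_rot: [-0.072, 0.997, -0.0, 0.0]
ft_force: [-0.2, 0.4, -1.1]
width: 0.02
```

Emit:
step_arm:
  increments:
    - [[0,0,0.001],[0,0,0]]
    - [[0,0,0.002],[0,0,0]]

```text
time: 39.85
ee_pos: [0.5545, 0.2668, -0.0058]
eef_rot: [-0.072, 0.997, -0.0, 0.001]
ft_force: [-0.9, 0.2, -1.8]
width: 0.0199
```

Emit:
step_arm:
  increments:
    - [[0.0003,0,0.001],[0,0,0]]
    - [[0.0003,0,0.002],[0,0,0]]
    - [[0.0003,0,0.003],[0,0,0]]

```text
time: 40.15
ee_pos: [0.5543, 0.2668, -0.0087]
eef_rot: [-0.072, 0.997, -0.0, 0.001]
ft_force: [-0.8, -0.5, 1.3]
width: 0.02
```

Emit:
step_arm:
  increments:
    - [[0,0,0.001],[0,0,0]]
    - [[0,0,0.0018],[0,0,0]]

```text
time: 40.35
ee_pos: [0.5546, 0.2668, -0.0095]
eef_rot: [-0.072, 0.997, -0.001, 0.001]
ft_force: [-5.3, -4.7, 16.3]
width: 0.0199
```

Emit:
step_arm:
  increments:
    - [[0,0,-0.001],[0,0,0]]
    - [[0,0,-0.001],[0,0,0]]
    - [[0,0,-0.001],[0,0,0]]
    - [[0,0,-0.03],[0,0,0]]
    - [[0,0,-0.07],[0,0,0]]
  hand: 0.2

```text
time: 40.85
ee_pos: [0.5531, 0.266, 0.0593]
eef_rot: [-0.072, 0.997, -0.001, -0.001]
ft_force: [1.0, -0.2, 0.9]
width: 0.0343
```

Emit:
step_arm:
  increments:
    - [[0,-0.03,-0.05],[0,0,0]]
    - [[-0.0,-0.06,-0.1],[0,0,0]]
    - [[-0.02,-0.08,-0.11],[0,0,0]]
    - [[-0.06,-0.085,-0.11],[0,0,0]]
  hand: 1.0

```text
time: 41.25
ee_pos: [0.6277, 0.1871, 0.1745]
eef_rot: [-0.07, 0.998, -0.002, 0.003]
ft_force: [1.3, -0.2, 1.6]
width: 0.0108
```

```bash
python3 -c "
from h import *
st();c=snap('wrist','w31.png')
cv2.imwrite('pics/z22.png',cv2.resize(c['pixels'][60:310,60:580],(800,385),interpolation=cv2.INTER_CUBIC))
s=snap('scene','s31.png')"
```

```text
t 41.25 p [0.6277 0.1871 0.1745] yaw -172.0 zt [ 0.005 -0.004 -1.   ] F [ 1.3 -0.2  1.6] w 0.0108 q [ 0.28  0.57 -0.96  1.36  0.47  1.44  1.06]
```

View pics/z22.png

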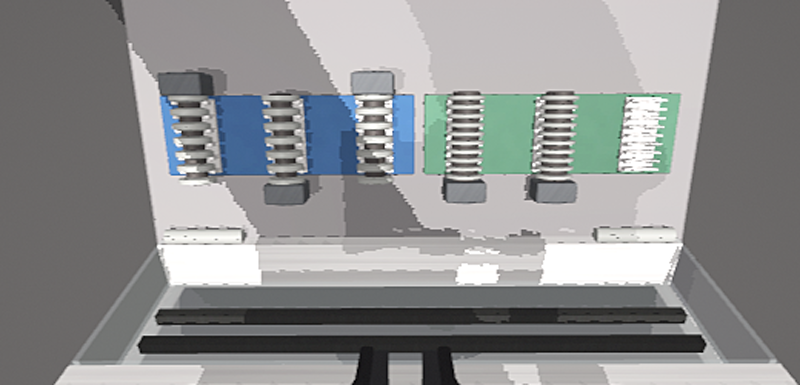

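View pics/s31.png

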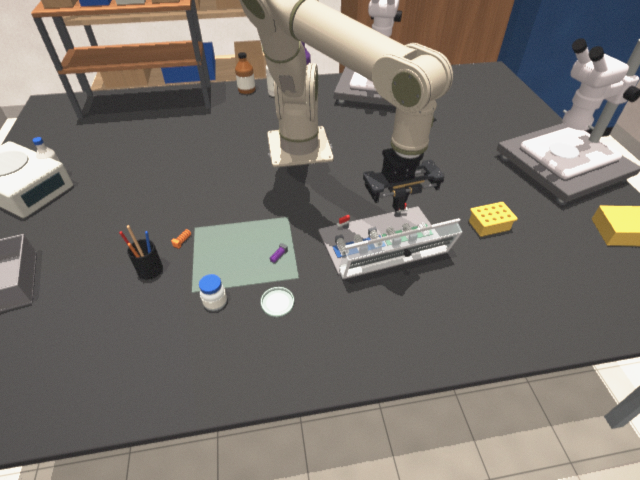

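```bash
python3 -c "
from h import *
plan([.708,.2515,.2],188.2)"
```

```text
shift [-0.0871, 0.0521, -0.0318] turn [-0.002, -0.0013, -0.0048]
```

Emit:
step_arm:
  increments:
    - [[-0.01,0.01,-0.03],[0,0,-0.005]]
    - [[-0.045,0.03,-0.03],[0,0,-0.005]]
    - [[-0.08,0.052,-0.03],[0,0,-0.005]]
    - [[-0.087,0.052,-0.03],[0,0,-0.005]]

```text
time: 41.75
ee_pos: [0.7078, 0.2558, 0.1957]
eef_rot: [-0.074, 0.997, -0.0, -0.002]
ft_force: [-0.7, -0.0, -1.3]
width: 0.0003
```

```bash
python3 -c "
from h import *
st();plan([.708,.2515,.091],188.2);c=snap('scene','s32.png');cv2.imwrite('pics/z23.png',cv2.resize(c['pixels'][120:290,290:480],(760,680)))"
```

```text
t 41.75 p [0.7078 0.2558 0.1957] yaw -171.55 zt [-0.004 -0.001 -1.   ] F [-0.7 -0.  -1.3] w 0.0003 q [ 0.03  0.77 -0.89  0.98  0.57  1.61  1.05]
shift [-0.0, -0.0043, 0.1047] turn [-0.0, -0.004, 0.0043]
```

View pics/z23.png

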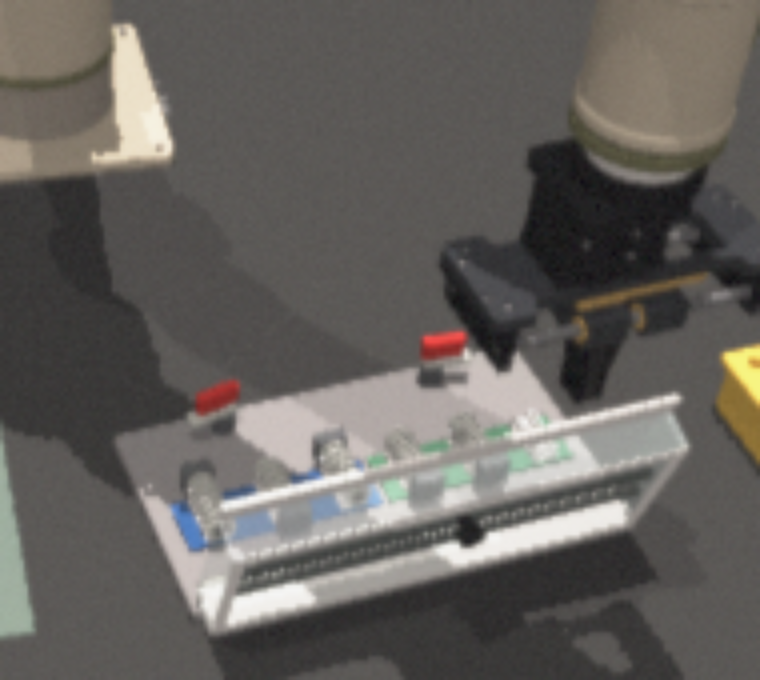

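Emit:
step_arm:
  increments:
    - [[0,-0.004,0.04],[0,-0.004,0.004]]
    - [[0,-0.004,0.08],[0,-0.004,0.004]]
    - [[0,-0.004,0.104],[0,-0.004,0.004]]
    - [[0,-0.004,0.104],[0,-0.004,0.004]]

```text
time: 42.2
ee_pos: [0.706, 0.2477, 0.0879]
eef_rot: [-0.071, 0.997, -0.002, -0.003]
ft_force: [0.2, -0.4, 0.0]
width: 0.0002
```

Emit:
step_arm:
  increments:
    - [[0.015,0,0],[0,0,0]]
    - [[0.03,0,0],[0,0,0]]
    - [[0.045,0,0],[0,0,0]]
    - [[0.06,0,0],[0,0,0]]

```text
time: 42.6
ee_pos: [0.6571, 0.2402, 0.101]
eef_rot: [-0.068, 0.998, 0.001, 0.01]
ft_force: [20.0, -4.0, 56.8]
width: 0.0005
```

```bash
python3 -c "
from h import *
st();c=snap('scene','s33.png');cv2.imwrite('pics/z24.png',cv2.resize(c['pixels'][120:290,290:480],(760,680)))"
```

```text
t 42.6 p [0.6571 0.2402 0.101 ] yaw -172.19 zt [ 0.021  0.004 -1.   ] F [20.  -4.  56.8] w 0.0005 q [ 0.16  0.7  -0.91  1.33  0.56  1.35  0.96]
```

View pics/z24.png

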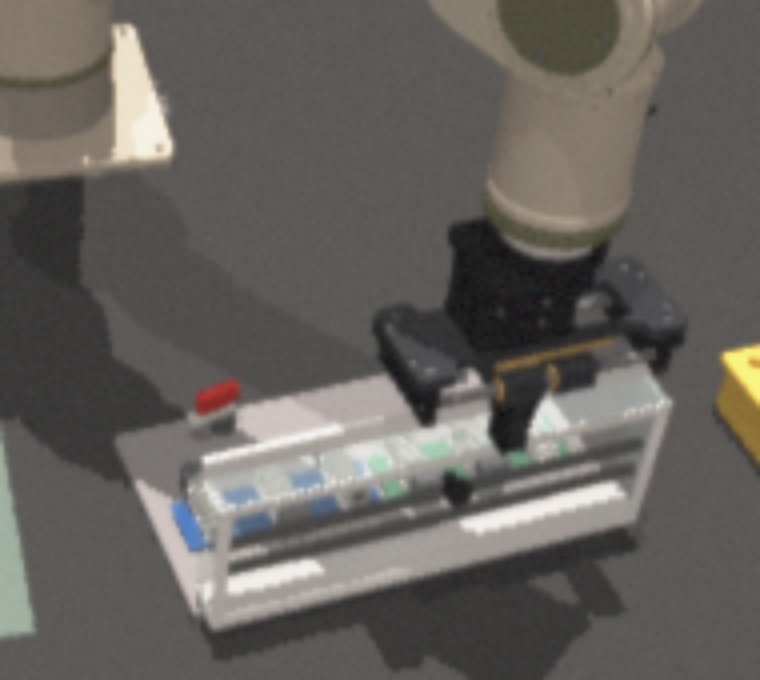

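Emit:
step_arm:
  increments:
    - [[0,0,-0.015],[0,0,0]]
    - [[0,0,-0.03],[0,0,0]]

```text
time: 42.85
ee_pos: [0.6557, 0.2401, 0.1364]
eef_rot: [-0.068, 0.998, 0.001, 0.012]
ft_force: [0.6, -0.6, 0.2]
width: 0.0006
```

```bash
python3 -c "
from h import *
st();c=snap('scene','s34.png');cv2.imwrite('pics/z25.png',cv2.resize(c['pixels'][120:290,290:480],(760,680)));snap('wrist','w34.png')"
```

```text
t 42.85 p [0.6557 0.2401 0.1364] yaw -172.2 zt [ 0.025  0.004 -1.   ] F [ 0.6 -0.6  0.2] w 0.0006 q [ 0.16  0.67 -0.93  1.3   0.54  1.4   0.98]
```

View pics/z25.png

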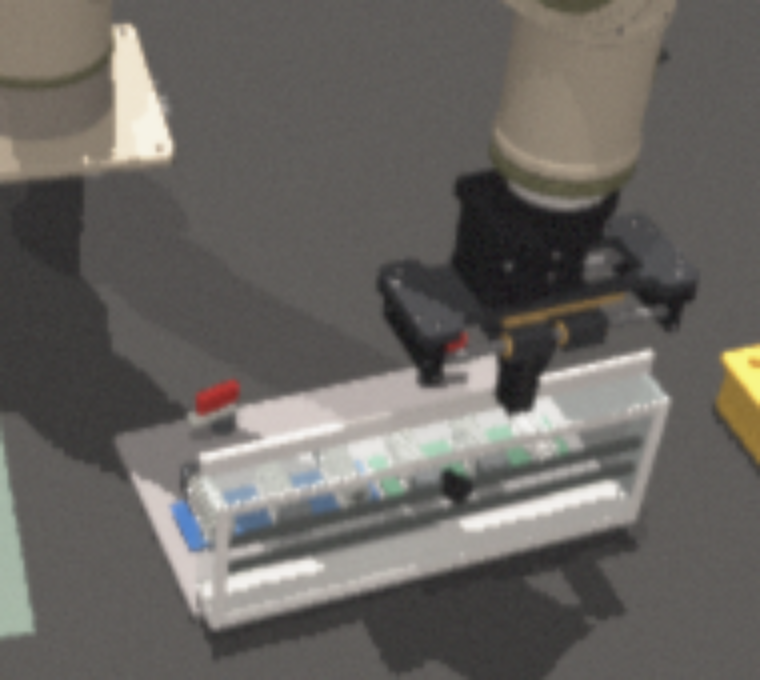

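View pics/w34.png

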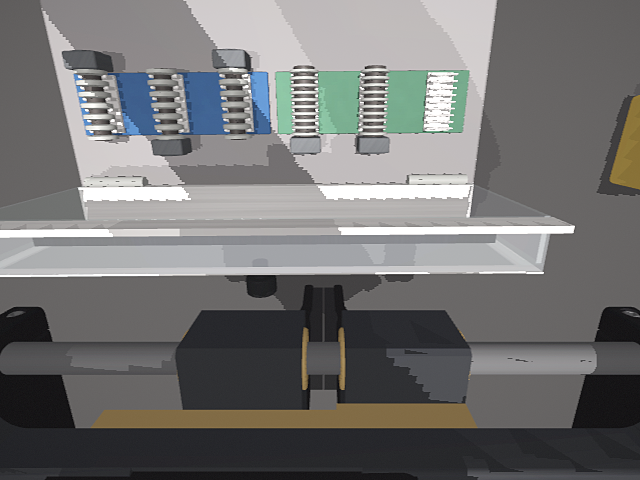

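```bash
cat >> h.py <<'E'
O=np.array([.5629,.1856]);EX=np.array([.9898,.1426]);EY=np.array([-.1426,.9898])
def case(x,y,z): p=O+EX*x+EY*y; return np.array([p[0],p[1],z])
def lidpt(th,rr,h,y=0):
    t=np.radians(th); return case(.062-rr*np.cos(t)+h*np.sin(t),y,.018+rr*np.sin(t)+h*np.cos(t))
E
python3 -c "
from h import *
w=load('w34.png');s=load('s34.png')
for th in range(74,100,3):
    print(th,'w edge',proj(w,lidpt(th,.120,.037,.170)).round(0),'flange',proj(w,lidpt(th,.138,.006,.17)).round(0),'knob',proj(w,lidpt(th,.1,.059,0)).round(0),'s knob',(proj(s,lidpt(th,.1,.059,0))).round(1),'s edge', proj(s,lidpt(th,.12,.037,.17)).round(1),'ee',lidpt(th,.1,.048).round(4))
print('s knob obs',290+457/4,120+487/4,'edge obs',290+667/4,120+400/4)
"
```

```text
74 w edge [560. 220.] flange [586. 156.] knob [255. 259.] s knob [400.9 233.7] s edge [451.6 211.1] ee [0.6427 0.1971 0.1274]
77 w edge [557. 231.] flange [584. 172.] knob [256. 266.] s knob [401.8 235.5] s edge [452.8 212.7] ee [0.6483 0.1979 0.1262]
80 w edge [554. 242.] flange [583. 186.] knob [257. 274.] s knob [402.6 237.5] s edge [453.9 214.3] ee [0.6539 0.1987 0.1248]
83 w edge [550. 253.] flange [580. 201.] knob [258. 280.] s knob [403.3 239.5] s edge [455.  216.1] ee [0.6594 0.1995 0.1231]
86 w edge [547. 262.] flange [578. 215.] knob [260. 286.] s knob [404.1 241.5] s edge [456.  217.9] ee [0.6648 0.2003 0.1211]
89 w edge [543. 271.] flange [574. 229.] knob [261. 292.] s knob [404.8 243.6] s edge [457.1 219.8] ee [0.67   0.201  0.1188]
92 w edge [539. 279.] flange [571. 242.] knob [262. 297.] s knob [405.5 245.7] s edge [458.1 221.8] ee [0.6752 0.2018 0.1163]
95 w edge [535. 287.] flange [567. 254.] knob [263. 301.] s knob [406.1 247.8] s edge [459.  223.8] ee [0.6802 0.2025 0.1134]
98 w edge [531. 294.] flange [563. 266.] knob [265. 305.] s knob [406.7 250. ] s edge [459.9 225.9] ee [0.6851 0.2032 0.1103]
s knob obs 404.25 241.75 edge obs 456.75 220.0
```

```bash
python3 -c "
from h import *
plan([*(case(.095,.04,0)[:2]),.113],188.2);plan([*(case(.048,.04,0)[:2]),.113],188.2)"
```

```text
shift [0.0047, -0.0014, 0.0221] turn [0.0005, 0.0234, -0.0059]
shift [0.0517, -0.0017, 0.021] turn [0.0005, 0.0234, -0.0059]
```

Emit:
step_arm:
  increments:
    - [[0.0,-0.001,0.0],[0,0.023,-0.006]]
    - [[0.0,-0.001,0.012],[0,0.023,-0.006]]
    - [[0.0047,-0.0014,0.0221],[0,0.023,-0.006]]
    - [[0.0047,-0.0014,0.0221],[0,0.023,-0.006]]

```text
time: 43.35
ee_pos: [0.6492, 0.2381, 0.1096]
eef_rot: [-0.072, 0.997, -0.0, -0.002]
ft_force: [0.1, -0.8, 0.6]
width: 0.0004
```

Emit:
step_arm:
  increments:
    - [[0.01,0,0],[0,0,0]]
    - [[0.02,0,0],[0,0,0]]

```text
time: 43.55
ee_pos: [0.6288, 0.235, 0.1084]
eef_rot: [-0.072, 0.997, -0.001, -0.002]
ft_force: [3.1, 0.4, -2.1]
width: 0.0005
```

Emit:
step_arm:
  increments:
    - [[0.01,0,0],[0,0,0]]
    - [[0.02,0,0],[0,0,0]]

```text
time: 43.75
ee_pos: [0.6086, 0.232, 0.1079]
eef_rot: [-0.072, 0.997, -0.001, -0.002]
ft_force: [3.1, 0.5, -2.3]
width: 0.0005
```

```bash
python3 -c "
from h import *
st();c=snap('scene','s35.png');cv2.imwrite('pics/z26.png',cv2.resize(c['pixels'][120:290,290:480],(760,680)));snap('wrist','w35.png')
s=load('s35.png')
for th in range(60,90,4): print(th,'edge',((proj(s,lidpt(th,.12,.037,.17))-[290,120])*4).round(0),'edgeR',((proj(s,lidpt(th,.12,.037,-.17))-[290,120])*4).round(0))
"
```

```text
t 43.75 p [0.6086 0.232  0.1079] yaw -171.75 zt [-0.004 -0.001 -1.   ] F [ 3.1  0.5 -2.3] w 0.0005 q [ 0.22  0.63 -0.95  1.44  0.51  1.34  0.96]
60 edge [624. 341.] edgeR [183. 442.]
64 edge [631. 347.] edgeR [188. 449.]
68 edge [637. 353.] edgeR [192. 457.]
72 edge [643. 361.] edgeR [196. 465.]
76 edge [650. 369.] edgeR [201. 474.]
80 edge [656. 377.] edgeR [205. 484.]
84 edge [661. 387.] edgeR [209. 494.]
88 edge [667. 397.] edgeR [214. 505.]
```

View pics/z26.png

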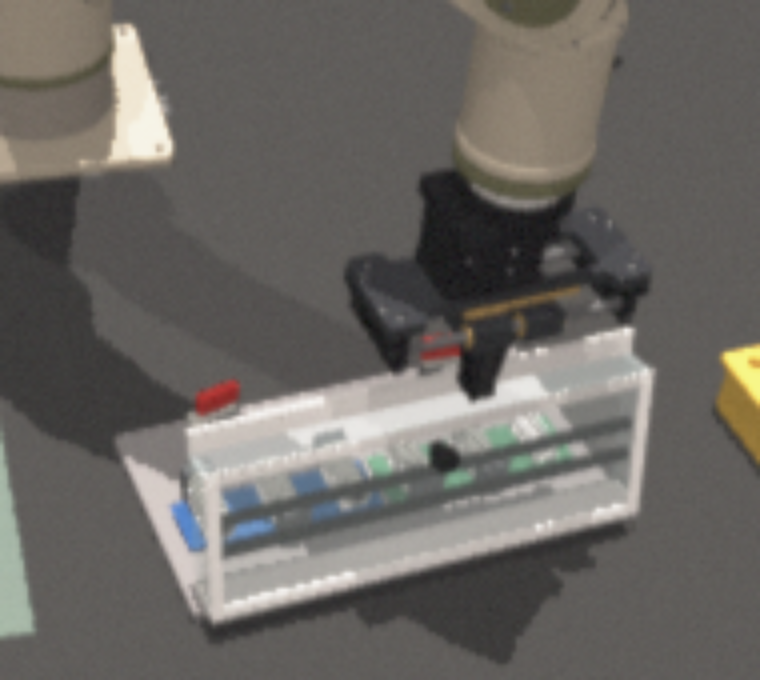

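Emit:
step_arm:
  increments:
    - [[0.017,0,0.0025],[0,0,0]]
    - [[0.038,0,0.009],[0,0,0]]

```text
time: 44.05
ee_pos: [0.571, 0.2265, 0.0999]
eef_rot: [-0.072, 0.997, -0.001, -0.002]
ft_force: [2.8, 0.8, -0.2]
width: 0.0003
```

Emit:
step_arm:
  increments:
    - [[0.016,0,0.008],[0,0,0]]
    - [[0.029,0,0.0165],[0,0,0]]

```text
time: 44.25
ee_pos: [0.542, 0.2223, 0.0837]
eef_rot: [-0.072, 0.997, -0.0, -0.001]
ft_force: [1.4, -0.2, 2.3]
width: 0.0004
```

```bash
python3 -c "
from h import *
st();c=snap('scene','s36.png');cv2.imwrite('pics/z27.png',cv2.resize(c['pixels'][120:290,290:480],(760,680)))
s=load('s36.png')
for th in range(20,70,6): print(th,'edge',((proj(s,lidpt(th,.12,.037,.17))-[290,120])*4).round(0),'edgeR',((proj(s,lidpt(th,.12,.037,-.17))-[290,120])*4).round(0))
"
```

```text
t 44.25 p [0.542  0.2223 0.0837] yaw -171.76 zt [-0.002 -0.001 -1.   ] F [ 1.4 -0.2  2.3] w 0.0004 q [ 0.31  0.52 -1.    1.65  0.46  1.23  0.92]
20 edge [566. 327.] edgeR [149. 421.]
26 edge [573. 324.] edgeR [153. 419.]
32 edge [581. 323.] edgeR [157. 419.]
38 edge [590. 323.] edgeR [162. 420.]
44 edge [599. 326.] edgeR [167. 424.]
50 edge [608. 330.] edgeR [173. 429.]
56 edge [618. 336.] edgeR [179. 436.]
62 edge [628. 344.] edgeR [185. 446.]
68 edge [637. 353.] edgeR [192. 457.]
```

View pics/z27.png

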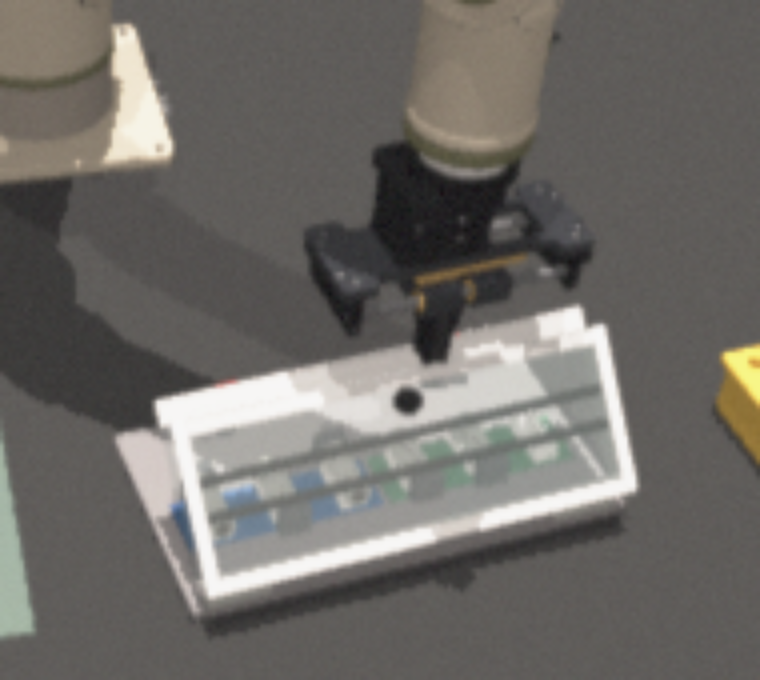

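Emit:
step_arm:
  increments:
    - [[0,0,-0.03],[0,0,0]]
    - [[-0.01,0,-0.045],[0,0,0]]
    - [[-0.037,0,-0.045],[0,0,0]]
    - [[-0.037,0,-0.025],[0,0,0]]
    - [[-0.037,0,-0.005],[0,0,0]]

```text
time: 44.8
ee_pos: [0.5773, 0.2276, 0.0868]
eef_rot: [-0.072, 0.997, -0.001, -0.002]
ft_force: [-0.1, 0.4, -0.9]
width: 0.0005
```

```bash
python3 -c "
from h import *
st()
for th in (38,30,20,10,0):
    p=lidpt(th,.095,.037,.04)-[0,0,.037]; print(th);plan(p,188.2)"
```

```text
t 44.8 p [0.5773 0.2276 0.0868] yaw -171.73 zt [-0.005 -0.002 -1.   ] F [-0.1  0.4 -0.9] w 0.0005 q [ 0.26  0.59 -0.97  1.55  0.5   1.28  0.93]
38
shift [0.0102, 0.0005, 0.0182] turn [-0.0012, -0.0051, 0.0012]
30
shift [0.0219, 0.0005, 0.0263] turn [-0.0012, -0.0051, 0.0012]
20
shift [0.0346, 0.0005, 0.0387] turn [-0.0012, -0.0051, 0.0012]
10
shift [0.0451, 0.0006, 0.0531] turn [-0.0012, -0.0051, 0.0012]
0
shift [0.0529, 0.0006, 0.069] turn [-0.0012, -0.0051, 0.0012]
```

Emit:
step_arm:
  increments:
    - [[0.004,0,0.01],[0,-0.005,0]]
    - [[0.01,0,0.018],[0,-0.005,0]]
    - [[0.022,0,0.026],[0,-0.005,0]]

```text
time: 45.1
ee_pos: [0.5558, 0.2247, 0.0612]
eef_rot: [-0.072, 0.997, -0.0, 0.001]
ft_force: [1.7, 0.2, 1.3]
width: 0.0002
```

Emit:
step_arm:
  increments:
    - [[0.0065,0,0.0065],[0,0,0]]
    - [[0.013,0,0.0125],[0,0,0]]

```text
time: 45.3
ee_pos: [0.5428, 0.2228, 0.0488]
eef_rot: [-0.072, 0.997, -0.0, 0.001]
ft_force: [0.5, 0.3, 0.9]
width: 0.0004
```

```bash
python3 -c "
from h import *
st()
c=snap('scene','s37.png');cv2.imwrite('pics/z28.png',cv2.resize(c['pixels'][120:290,290:480],(760,680)))
for th in (10,0):
    p=lidpt(th,.095,.037,.04)-[0,0,.037]; print(th);plan(p,188.2)"
```

```text
t 45.3 p [0.5428 0.2228 0.0488] yaw -171.75 zt [ 0.002 -0.    -1.   ] F [0.5 0.3 0.9] w 0.0004 q [ 0.29  0.56 -0.98  1.68  0.5   1.17  0.89]
10
shift [0.0091, 0.0004, 0.0138] turn [-0.0012, 0.0003, 0.0014]
0
shift [0.0169, 0.0005, 0.0297] turn [-0.0012, 0.0003, 0.0014]
```

View pics/z28.png

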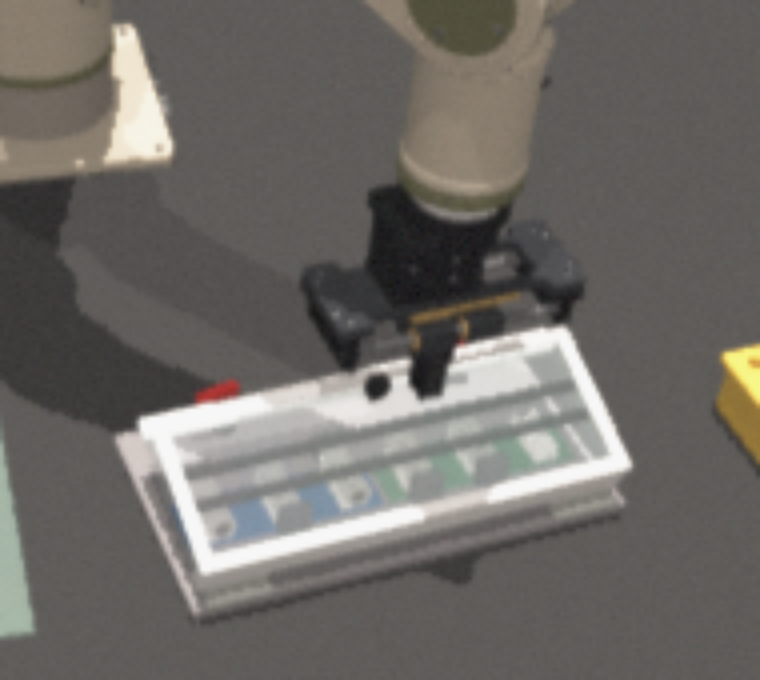

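Emit:
step_arm:
  increments:
    - [[-0.005,0,-0.02],[0,0,0]]
    - [[0.0,0.035,-0.02],[0,0,0]]
    - [[0.005,0.035,0],[0,0,0]]
    - [[0.009,0.035,0.013],[0,0,0]]

```text
time: 45.75
ee_pos: [0.5265, 0.2568, 0.0342]
eef_rot: [-0.073, 0.997, -0.0, 0.0]
ft_force: [-0.3, 1.1, 1.6]
width: 0.0003
```

Emit:
step_arm:
  increments:
    - [[0.004,0,0.008],[0,0,0]]
    - [[0.008,0,0.016],[0,0,0]]

```text
time: 45.95
ee_pos: [0.5191, 0.2549, 0.018]
eef_rot: [-0.073, 0.997, -0.001, 0.0]
ft_force: [3.1, -8.1, 72.6]
width: 0.0005
```

Emit:
step_arm:
  increments:
    - [[0,0,0.002],[0,0,0]]
    - [[0,0,0.003],[0,0,0]]

```text
time: 46.15
ee_pos: [0.5195, 0.2549, 0.0182]
eef_rot: [-0.072, 0.997, -0.001, 0.001]
ft_force: [-16.0, -10.1, 47.7]
width: 0.0006
```

Emit:
step_arm:
  increments:
    - [[0,0,-0.03],[0,0,0]]
    - [[0,0,-0.08],[0,0,0]]
    - [[0.03,-0.03,-0.12],[0,0,0]]
    - [[0.03,-0.07,-0.14],[0,0,0]]

```text
time: 46.55
ee_pos: [0.4973, 0.1854, 0.1596]
eef_rot: [-0.075, 0.997, -0.001, 0.002]
ft_force: [1.6, -0.5, -0.6]
width: 0.0006
```

```bash
python3 -c "
from h import *
st()
c=snap('scene','s38.png');cv2.imwrite('pics/z29.png',cv2.resize(c['pixels'][180:290,290:480],(760,440)));w=snap('wrist','w38.png')
for th in (0,2,4,6): print(th,[((proj(c,lidpt(th,.12,.037,y))-[290,180])*4).round(0).tolist() for y in (.17,-.17)],[proj(w,lidpt(th,.12,.037,y)).round(1).tolist() for y in (.17,-.17)],[proj(w,lidpt(th,.138,.006,y)).round(1).tolist() for y in (.17,-.17)])
"
```

```text
t 46.55 p [0.4973 0.1854 0.1596] yaw -171.37 zt [ 0.003 -0.002 -1.   ] F [ 1.6 -0.5 -0.6] w 0.0006 q [ 0.51  0.32 -1.12  1.71  0.3   1.3   1.05]
0 [[545.0, 108.0], [140.0, 201.0]] [[521.8, 230.5], [133.6, 231.7]] [[508.0, 202.8], [146.9, 204.1]]
2 [[547.0, 106.0], [141.0, 198.0]] [[524.0, 233.3], [131.5, 234.6]] [[510.4, 204.1], [144.6, 205.5]]
4 [[549.0, 103.0], [142.0, 196.0]] [[526.2, 236.4], [129.3, 237.6]] [[512.9, 205.8], [142.2, 207.2]]
6 [[550.0, 100.0], [142.0, 193.0]] [[528.4, 239.7], [127.2, 240.9]] [[515.4, 207.6], [139.7, 209.0]]
```

View pics/z29.png

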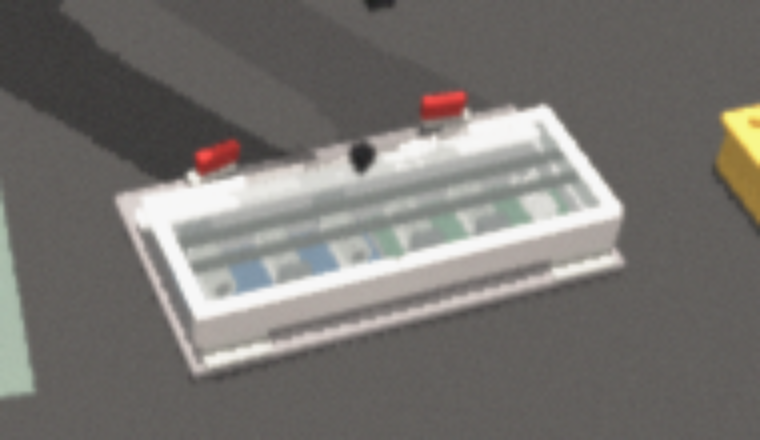

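View pics/w38.png

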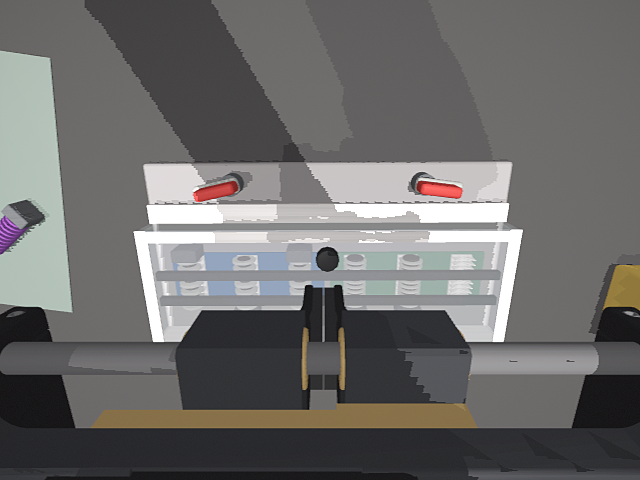

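```bash
python3 -c "
from h import *
w=load('w38.png')
for y in (-.09,.09): print(proj(w,case(-.094,y,.037)),proj(w,case(-.094,y,.057)))
import numpy as np
P=case(-.094,-.09,0)
for n,d in dict(start=(-.024,-.017),a30=(-.0077,-.024),a60=(.0054,-.0247),a90=(.017,-.015)).items():
    print(n); plan(case(-.094+d[0],-.09+d[1],.010),188.2)
plan(case(-.118,-.107,.08),188.2)
"
```

```text
[226.03229663 187.08453648] [219.81756016 191.03791093]
[427.80194466 186.22668275] [434.18942808 190.14645225]
start
shift [0.0569, -0.1054, 0.1506] turn [-0.0069, 0.0058, -0.0085]
a30
shift [0.0405, -0.1122, 0.1507] turn [-0.0069, 0.0058, -0.0085]
a60
shift [0.0274, -0.1128, 0.1508] turn [-0.0069, 0.0058, -0.0085]
a90
shift [0.0159, -0.103, 0.1508] turn [-0.0069, 0.0058, -0.0085]
shift [0.0565, -0.1059, 0.0806] turn [-0.0069, 0.0058, -0.0085]
```

```bash
python3 -c "
from h import *
w=load('w38.png')['pixels'];a=cv2.resize(w[155:215,180:260],(400,300),interpolation=cv2.INTER_CUBIC);b=cv2.resize(w[155:215,395:475],(400,300),interpolation=cv2.INTER_CUBIC)
cv2.imwrite('pics/z30.png',np.hstack([a,b]))"
```

```text
(no output)
```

View pics/z30.png

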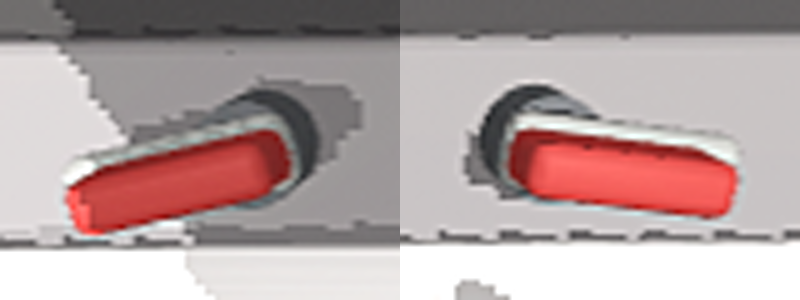

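Emit:
step_arm:
  increments:
    - [[0.025,-0.045,0.02],[-0.006,0.005,-0.008]]
    - [[0.05,-0.09,0.05],[-0.006,0.005,-0.008]]
    - [[0.0565,-0.106,0.08],[-0.007,0.006,-0.0085]]
    - [[0.0565,-0.106,0.08],[-0.007,0.006,-0.0085]]

```text
time: 47.05
ee_pos: [0.4574, 0.0565, 0.0763]
eef_rot: [-0.068, 0.998, -0.001, -0.004]
ft_force: [0.6, 0.7, 0.4]
width: 0.0001
```

```bash
python3 -c "
from h import *
st();plan(case(-.118,-.107,.010),188.2);snap('wrist','w39.png')
"
```

```text
t 47.05 p [0.4574 0.0565 0.0763] yaw -172.21 zt [-0.007 -0.003 -1.   ] F [0.6 0.7 0.4] w 0.0001 q [ 0.81  0.22 -1.11  1.96  0.22  1.1   1.31]
shift [-0.0052, 0.0059, 0.0663] turn [-0.0023, -0.0076, -0.0072]
```

View pics/w39.png

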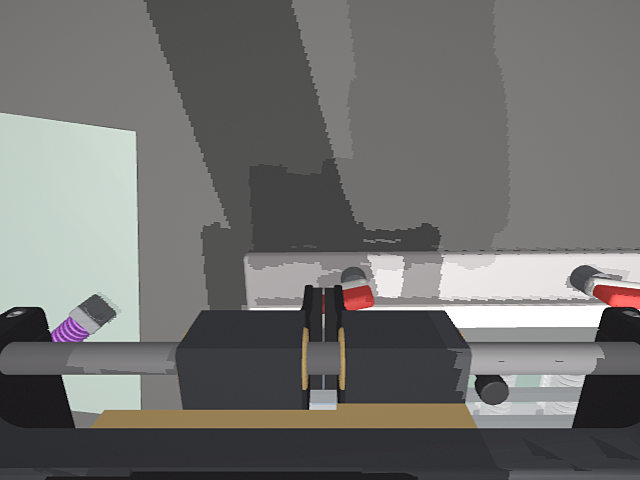

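Emit:
step_arm:
  increments:
    - [[-0.004,0.005,0.015],[-0.002,-0.007,-0.007]]
    - [[-0.004,0.006,0.04],[-0.002,-0.007,-0.007]]
    - [[-0.004,0.006,0.06],[-0.002,-0.007,-0.007]]
    - [[-0.004,0.006,0.065],[-0.002,-0.007,-0.007]]

```text
time: 47.5
ee_pos: [0.4613, 0.0666, 0.0122]
eef_rot: [-0.073, 0.997, 0.001, 0.0]
ft_force: [-0.7, -0.1, -0.1]
width: 0.0004
```

```bash
python3 -c "
from h import *
st();snap('wrist','w40.png')
for n,d in dict(a30=(-.0077,-.024),a60=(.0054,-.0247),a90=(.017,-.015)).items():
    print(n); plan(case(-.094+d[0],-.09+d[1],.010),188.2)
"
```

```text
t 47.5 p [0.4613 0.0666 0.0122] yaw -171.63 zt [ 0.     0.002 -1.   ] F [-0.7 -0.1 -0.1] w 0.0004 q [ 0.71  0.34 -1.05  2.01  0.36  0.98  1.2 ]
a30
shift [-0.0156, -0.0107, 0.0025] turn [0.0022, 0.0009, 0.003]
a60
shift [-0.0287, -0.0115, 0.0025] turn [0.0022, 0.0009, 0.003]
a90
shift [-0.0403, -0.0018, 0.0025] turn [0.0022, 0.0009, 0.003]
```

View pics/w40.png

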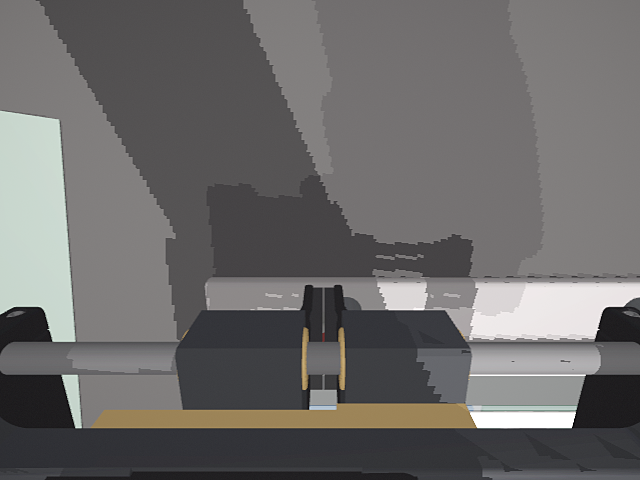

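Emit:
step_arm:
  increments:
    - [[-0.006,-0.006,0.001],[0,0,0]]
    - [[-0.0156,-0.0107,0.001],[0.002,0,0.003]]
    - [[-0.022,-0.0115,0.001],[0.002,0,0.003]]
    - [[-0.0287,-0.0115,0.001],[0.002,0,0.003]]

```text
time: 47.95
ee_pos: [0.4923, 0.0588, 0.0118]
eef_rot: [-0.071, 0.997, -0.0, 0.0]
ft_force: [-2.4, -0.3, -1.3]
width: 0.0003
```

Emit:
step_arm:
  increments:
    - [[-0.006,0.003,0],[0,0,0]]
    - [[-0.0116,0.0085,0],[0,0,0]]
    - [[-0.012,0.01,0],[0,0,0]]

```text
time: 48.25
ee_pos: [0.5042, 0.0714, 0.0122]
eef_rot: [-0.071, 0.997, 0.0, 0.001]
ft_force: [2.7, -2.3, -0.2]
width: 0.0006
```

```bash
python3 -c "
from h import *
st();plan(case(-.077,-.105,.010),188.2);c=snap('scene','s41.png');cv2.imwrite('pics/z31.png',cv2.resize(c['pixels'][150:290,290:480],(760,560)))
"
```

```text
t 48.25 p [0.5042 0.0714 0.0122] yaw -171.83 zt [ 0.003  0.001 -1.   ] F [ 2.7 -2.3 -0.2] w 0.0006 q [ 0.62  0.43 -0.99  1.91  0.43  1.02  1.16]
shift [0.0026, -0.0003, 0.0022] turn [0.0002, 0.0026, -0.0005]
```

View pics/z31.png

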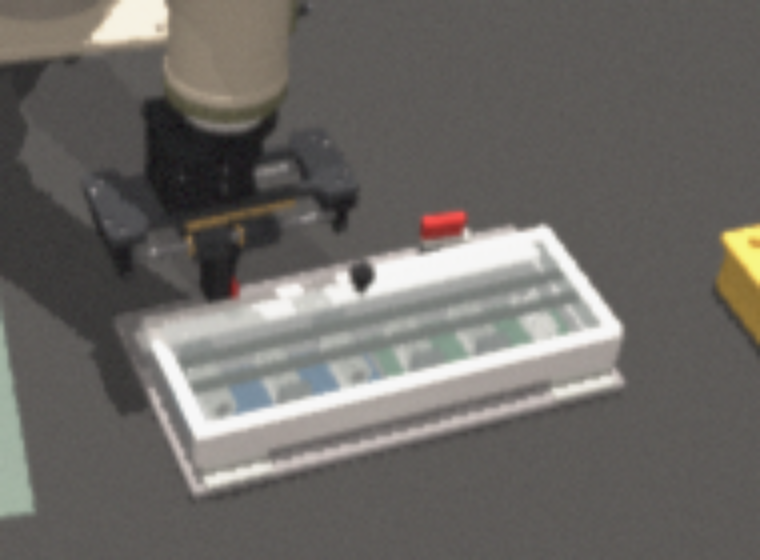

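Wing is now on the finger's inner side. Push further toward +y until the stop.

Emit:
step_arm:
  increments:
    - [[0.002,0.002,0],[0,0,0]]
    - [[0.002,0.004,0],[0,0,0]]

```text
time: 48.5
ee_pos: [0.503, 0.0726, 0.0126]
eef_rot: [-0.071, 0.997, -0.001, 0.003]
ft_force: [7.6, -13.3, -2.7]
width: 0.0004
```

Emit:
step_arm:
  increments:
    - [[0,0.001,0],[0,0,0]]
    - [[0,0.002,0],[0,0,0]]

```text
time: 48.7
ee_pos: [0.5031, 0.0723, 0.0126]
eef_rot: [-0.07, 0.998, -0.003, 0.003]
ft_force: [2.7, -11.1, 0.2]
width: 0.0005
```

Emit:
step_arm:
  increments:
    - [[0,-0.006,0],[0,0,0]]
    - [[0,-0.008,-0.03],[0,0,0]]
    - [[0.02,-0.008,-0.07],[0,0,0]]
    - [[0.04,0.0,-0.09],[0,0,0]]

```text
time: 49.1
ee_pos: [0.4635, 0.0681, 0.1045]
eef_rot: [-0.07, 0.998, -0.002, 0.004]
ft_force: [0.2, 0.9, 0.7]
width: 0.0001
```

```bash
python3 -c "
from h import *
st();plan(case(-.118,.107,.08),188.2);snap('wrist','w42.png')
"
```

```text
t 49.1 p [0.4635 0.0681 0.1045] yaw -171.97 zt [ 0.008 -0.004 -1.   ] F [0.2 0.9 0.7] w 0.0001 q [ 0.82  0.18 -1.13  1.93  0.19  1.14  1.33]
shift [0.0037, 0.2092, 0.0235] turn [-0.0048, 0.0078, -0.0031]
```

View pics/w42.png

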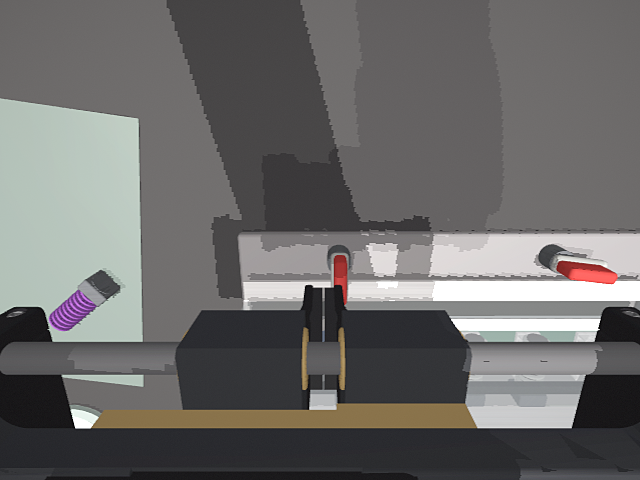

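Emit:
step_arm:
  increments:
    - [[0.001,0.047,0],[-0.004,0.007,0]]
    - [[0.002,0.094,0],[-0.004,0.007,0]]
    - [[0.003,0.141,0],[-0.004,0.007,0]]
    - [[0.0037,0.188,0.01],[-0.004,0.007,0]]
    - [[0.0037,0.209,0.0235],[-0.004,0.007,0]]

```text
time: 49.65
ee_pos: [0.4263, 0.2815, 0.0816]
eef_rot: [-0.074, 0.997, 0.0, 0.001]
ft_force: [1.2, -0.5, 0.3]
width: 0.0003
```

```bash
python3 -c "
from h import *
st();plan(case(-.118,.107,.011),188.2);snap('wrist','w43.png')
"
```

```text
t 49.65 p [0.4263 0.2815 0.0816] yaw -171.51 zt [ 0.003  0.    -1.   ] F [ 1.2 -0.5  0.3] w 0.0003 q [ 0.31  0.38 -1.14  1.85  0.38  1.16  0.76]
shift [-0.0033, -0.0074, 0.0706] turn [0.0, 0.0026, 0.0051]
```

View pics/w43.png

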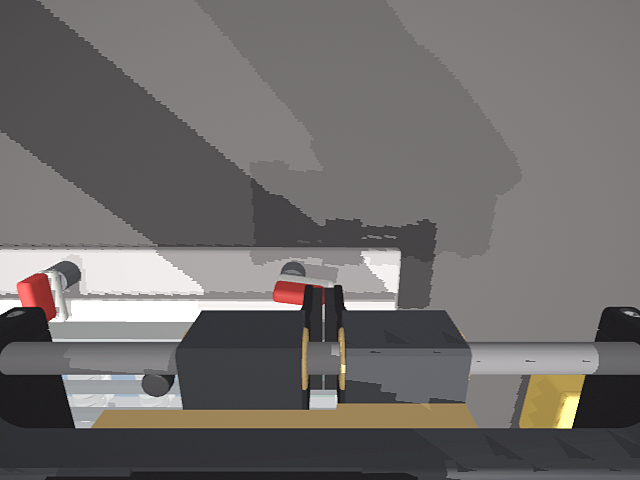

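Emit:
step_arm:
  increments:
    - [[-0.002,-0.007,0.015],[0,0.002,0.005]]
    - [[-0.002,-0.007,0.04],[0,0.002,0.005]]
    - [[-0.002,-0.007,0.06],[0,0.002,0.005]]
    - [[-0.002,-0.007,0.07],[0,0.002,0.005]]

```text
time: 50.1
ee_pos: [0.427, 0.2739, 0.0072]
eef_rot: [-0.072, 0.997, -0.0, -0.002]
ft_force: [0.2, 0.9, 0.1]
width: 0.0004
```

```bash
python3 -c "
from h import *
st()
for n,d in dict(a30=(-.0077,.024),a60=(.0054,.0247),a90=(.016,.015)).items():
    print(n); plan(case(-.094+d[0],.09+d[1],.011),188.2)
"
```

```text
t 50.1 p [0.427  0.2739 0.0072] yaw -171.76 zt [-0.004 -0.001 -1.   ] F [0.2 0.9 0.1] w 0.0004 q [ 0.24  0.48 -1.05  1.91  0.48  1.04  0.69]
a30
shift [-0.0202, 0.0072, -0.0039] turn [-0.0006, -0.0045, 0.0008]
a60
shift [-0.0333, 0.0079, -0.0039] turn [-0.0006, -0.0045, 0.0008]
a90
shift [-0.0439, -0.0018, -0.004] turn [-0.0006, -0.0045, 0.0008]
```

Emit:
step_arm:
  increments:
    - [[-0.005,0.004,-0.003],[0,-0.004,0]]
    - [[-0.013,0.0072,-0.004],[0,-0.004,0]]
    - [[-0.0202,0.0076,-0.004],[0,-0.004,0]]
    - [[-0.027,0.0078,-0.004],[0,-0.004,0]]
    - [[-0.0333,0.0078,-0.004],[0,-0.004,0]]

```text
time: 50.6
ee_pos: [0.4594, 0.2871, 0.0117]
eef_rot: [-0.072, 0.997, 0.0, -0.0]
ft_force: [-3.1, 1.2, 0.2]
width: 0.0009
```

Emit:
step_arm:
  increments:
    - [[-0.005,-0.003,0],[0,0,0]]
    - [[-0.01,-0.008,0],[0,0,0]]
    - [[-0.0105,-0.01,0],[0,0,0]]

```text
time: 50.9
ee_pos: [0.4728, 0.2785, 0.0121]
eef_rot: [-0.071, 0.997, 0.001, 0.001]
ft_force: [2.1, 3.6, 1.3]
width: 0.0003
```

Emit:
step_arm:
  increments:
    - [[0,-0.002,0],[0,0,0]]
    - [[0,-0.004,0],[0,0,0]]

```text
time: 51.1
ee_pos: [0.473, 0.278, 0.0125]
eef_rot: [-0.072, 0.997, 0.004, 0.001]
ft_force: [0.4, 19.3, -11.1]
width: 0.0003
```

Stop reached (19 N). Retreat and look.

Emit:
step_arm:
  increments:
    - [[0,0.006,0],[0,0,0]]
    - [[0,0.008,-0.03],[0,0,0]]
    - [[0.01,0.0,-0.07],[0,0,0]]
    - [[0.01,-0.04,-0.11],[0,0,0]]
    - [[0.01,-0.09,-0.15],[0,0,0]]

```text
time: 51.6
ee_pos: [0.4733, 0.2019, 0.1506]
eef_rot: [-0.074, 0.997, 0.003, 0.002]
ft_force: [2.4, -1.2, -0.3]
width: 0.0008
```

```bash
python3 -c "
from h import *
st();w=snap('wrist','w44.png');s=snap('scene','s44.png');t=snap('top','t44.png')
a=cv2.resize(w['pixels'][120:300,100:560],(780,305),interpolation=cv2.INTER_CUBIC);b=cv2.resize(s['pixels'][180:280,290:480],(780,290)[::1],interpolation=cv2.INTER_CUBIC);cv2.imwrite('pics/z32.png',np.vstack([a,b]))
for y in (-.09,.09): print(proj(w,case(-.094,y,.057)),proj(w,case(-.069,y,.057)))
"
```

```text
t 51.6 p [0.4733 0.2019 0.1506] yaw -171.56 zt [ 0.003  0.007 -1.   ] F [ 2.4 -1.2 -0.3] w 0.0008 q [ 0.54  0.3  -1.17  1.76  0.28  1.27  1.02]
[179.27604802 222.41429912] [182.7743614  250.87725896]
[396.17990271 222.95909086] [394.22356721 251.29559134]
```

View pics/z32.png

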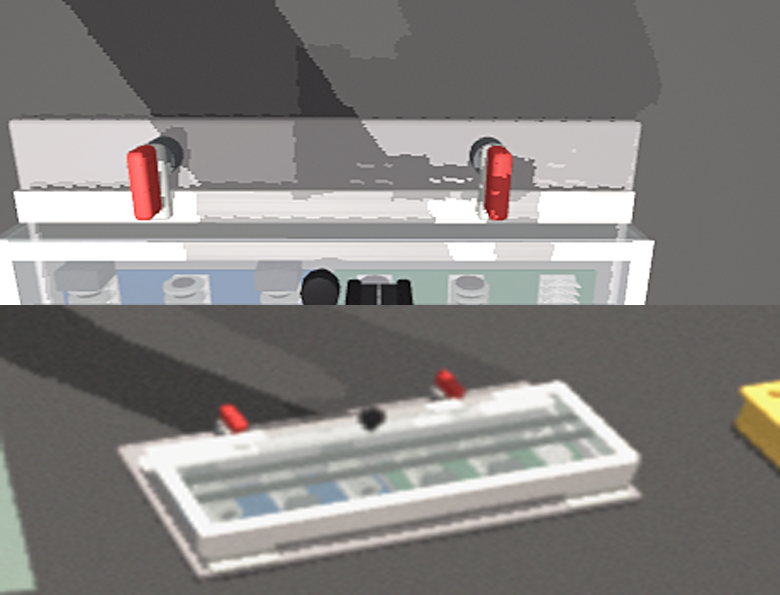

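View pics/t44.png

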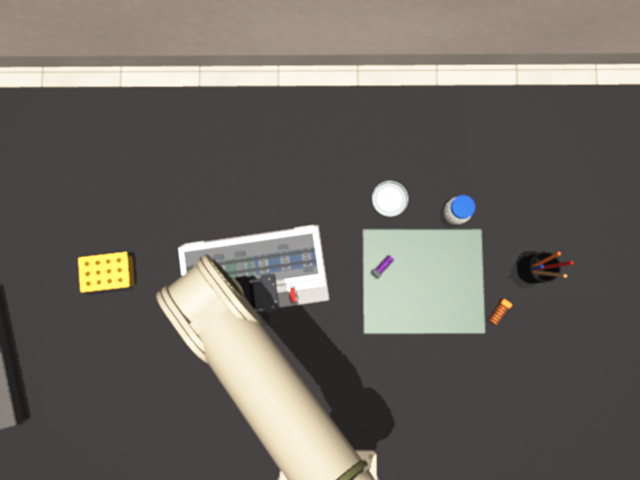

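View pics/w44.png

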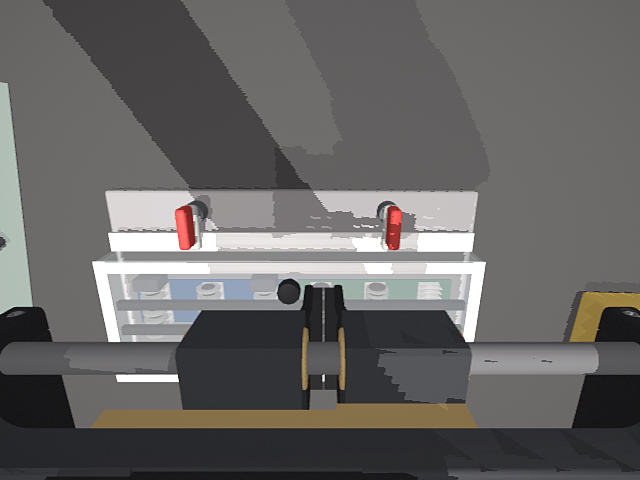

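```bash
python3 -c "
from h import *
w=load('w44.png');hsv=cv2.cvtColor(w['pixels'],cv2.COLOR_BGR2HSV)
m=((hsv[...,0]<8)&(hsv[...,1]>120)&(hsv[...,2]>70)).astype(np.uint8);m[300:]=0
n,l,s,c=cv2.connectedComponentsWithStats(m)
for i in range(1,n):
    if s[i,4]>100: 
        p=np.argwhere(l==i)[:,::-1].astype(np.float32); v=cv2.fitLine(p,2,0,.01,.01).ravel(); a,b=[ray(w,c[i]+k*v[:2]*12,.05) for k in (-1,1)]; d=(b-a)[:2]; print(c[i].round(1),np.degrees(np.arctan2(d@EY,d@EX)).round(1))
print(r.close_job())"
```

```text
[184.8 227.2] -2.0
[393.4 227.3] -178.9
the job is handed in; nothing more can be done
None
```

All five grey bolts are seated in matching places, the lid is shut, both turnbuttons are locked, and the job is handed in at about 52 s. One contact force during the lid closing may have broken the body-force rule.

**What was done:**
- **Lid opened:** I opened the lid by its knob and pushed it past upright.
- **Bolts:** Five grey bolts were on the mat. The three 8 mm bolts went into the three blue places. The two 5 mm bolts went into green places 1 and 2.
- **Closing and locking:** I shut the lid, then turned both red turnbuttons until they met their stops.

**Last checks:**
- **Seating:** Every bolt ended at the seated height to within about 0.3 mm under a light press. The first 5 mm bolt rode about 3 mm high at first, and a shift of about 1.8 mm let it drop home. One 5 mm bolt was knocked aside during the run; I found it again in the pictures before picking it up.
- **Lid:** In the wrist picture taken before I turned the turnbuttons, the lid's front edges matched the shut position.
- **Turnbuttons:** In the last wrist picture both wings lie within about 2° of straight across.
- **Bystanders:** In the last top picture the dish, jar, pencil cup, tube rack and both coloured look-alikes look unmoved.

**What failed or disagreed:**
- **First knob grasp:** The first two tries at the knob closed on air, because the fingertips sit about 35 mm above the reported tool point. I allowed for that afterwards.
- **Body contact:** While I was closing the lid the wrist force rose to 57 N, probably the gripper's body touching the lid's flange. That would be over the 40 N limit, and I could not confirm what touched.
- **Final press:** The last fingertip press on the lid peaked at 73 N, under the 120 N wrist limit.

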